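Clear the frame, fit the mosaic board and shake the tiles onto it

ROBOT

A 6-joint arm with a two-finger parallel gripper is mounted at the origin on the work surface. World frame = base frame: x ahead of the robot, y to its left, z up, the work surface at z = 0. Lengths are in m, angles in rad, forces in N, time in s.
With the tool pointing down it reaches from about 0.275 to 0.825 m from the base axis. Payload 4.9 kg.
Tool frame: the origin (TCP) lies between the finger pads; the fingertips stand 25 mm ahead of it and the grasp point (between the pads) lies 6 mm ahead of it; z points along the fingers, y is the direction in which the jaws open and shut (so a half turn about z gives the same grasp; the last joint's range is limited). The gripper opens to 85 mm and grips with 20 to 120 N. Pads are 22 mm wide; open, the fingers measure 114 mm over their backs; the gripper's body (76 mm by 85 mm) begins 54 mm behind the grasp point. The pads swing forward as they close: fully open they stand 13 mm farther back than shut.
Start: joints at [-1.409, 0.326, -0.193, 1.052, 0, 1.437], TCP at [0.16, -0.526, 0.217] pointing down, gripper open.
Joint ranges: [-2.65, 2.65], [-0.97, 1.79], [-1.3, 1.35], [-1.93, 2.1], [-1.47, 1.37], [-3.14, 3.14]. Speed limits (rad/s): [2.57, 2.57, 3.14, 3.14, 3.14, 3.14].

INTERFACE

Orientations are given as a rotation vector (axis times angle).
In Python, from bench import sense, read_camera, get_calibration, finish_job gives the robot as it stands.
- The arm moves only by the tool jog_arm, never from a script. Its argument "motion" is a list of rows, each an object with "translation": the shift along the tool's x, y, z in mm, a list of three; "rot": the turn, a rotation vector about the tool's x, y, z in degrees, a list of three. In form: [{"translation": [x, y, z], "rot": [rx, ry, rz]}, ...]. A call has 1 to 12 rows; each row is the pose to reach, as a shift and turn from the pose measured when the call began, along the tool's axes at that moment; what a row does not reach only later rows make up. A row lasts 1/12 s, in which the tool goes at most 41.7 mm and 7.16 degrees, less where a joint would pass 70% of its speed; a pose out of reach is approached as far as the arm can. A call with a gripper value outside its range is refused whole. "gripper" is the closure, from 0 (fully open) to 1 (shut), set as the call begins (left out, the last holds). The fingers move at their own pace and stop on an object; "force" is the grip in N (left out, the last holds). Time passes only in rows, so rows that repeat a pose let the fingers close. It gives the time, the measured TCP pose, the force and the opening at its end, in the units of the state.
- sense(): the state, without advancing time (a new reading comes with each control period).
- read_camera(name): name is "scene" or "top"; returns the picture (480x640x3 uint8, red, green, blue); there is no depth.
- get_calibration(name): a dict with "fx", "fy", "cx", "cy" (pixels), "k1" (the pictures are not rectified: a ray, as slopes to the right and down, at radius r is drawn at 1 + k1 r^2 times it, then the intrinsics apply), "pose" (4x4, takes a point from camera to world coordinates). Camera axes: x right, y up, looking along -z (the intrinsics and any distortion apply to the point x, -y, -z); pixel columns grow to the right and rows downward; lengths in m; the calibration is good to about 2 mm. A picture is of the moment at which its call begins. get_calibration takes no time and is no camera call.
- finish_job(): hands the job in, once; it reports no verdict.
The state is a dict: "time": time; "joint_pos": joint angles; "qvel": joint speeds; "joint_efforts": joint torques, N m; "ee_pos": TCP position; "eef_rot": TCP orientation; "force": force on the tool from outside, world axes, zero at the start; "torque": the same for the moment, N m; "finger_gap": opening from 0.0 (shut) to 1.0 (fully open).
Only numpy, scipy, OpenCV 4.12 (cv2) and the standard library are available. Lean on these libraries where they do the work, as an engineer would, in place of code of your own. Each camera call takes 0.05 s, during which the arm holds its last target.

TASK

Get the mosaic picture started: clear the stamps out of the wooden frame into the stamp tray, hook the white board's plain edge under the metal lip of the frame, lower its rail side until it lies flat and fully home, and let go of it. Then take the tile shaker by its fin, hold it over the board and shake out all the tiles so that they are spread over it, with at least two tiles in each of the three marked fields; put any tile that strays into the field that needs it. Finally stand the empty shaker upright back on its cork mat, and leave the glue bottle alone.

Things in the scene. Friction and masses are not known exactly. Their poses are not given: they have to be found in the camera images.
- frame: Fixed shallow wooden frame, 198 x 238 mm outside; opening 178 (x) x 218 mm (y). Origin on the table under the opening's centre, z up. Plywood floor 6 mm thick. Walls at +-y and at -x (robot side) 34 mm high, 10 thick; wall at +x only 13 mm high. A metal retaining lip runs along the inside of the -x wall. The board cannot go in flat: plain edge under the lip, rail side tilted up 10-20 degrees, then lowered.
- frame_lip (a point): Middle of the lip's free edge at its underside: 75 mm to -x of the frame's centre, 19 mm above the table (13 mm above the frame's floor). The lip is 6 mm thick and overhangs the floor by 14 mm from the -x wall, over the whole width. Axes as the frame.
- board_rail (a point): Centre of the board's grip rail, half-way up. The rail is a wooden bar 16 mm thick (x), 150 long (y), 30 tall, standing on the board; its top is 38 mm above the board's underside. This point lies 57 mm to +x of the board's centre, 23 mm above its underside. Axes: x across the rail, from the plain edge to the rail edge; y along the rail; z up. The long edges are 142 mm to -x and 28 mm to +x of it.
- board_edge (a point): Middle of the board's plain long edge (goes under the lip), half-way through its thickness: 85 mm to -x of the board's centre, 4 mm above its underside. Board home: about 85 mm to -x of the frame's centre (4 mm play each way in x and y), 10 mm above the table, the rail parallel to the lip.
- board: Loose white panel, 170 (x) x 210 mm (y), 8 mm thick, about 0.25 kg; origin at the centre of its underside, axes as board_rail. Two thin black lines part three fields: left y +35 to +105 mm, middle -35 to +35, right -105 to -35; each runs in x from -71 (lip) to +49 mm (rail). A tile belongs to the field its centre is in. Home, the underside is 6 mm above the table.
- mat: Fixed cork mat, 190 mm (x) by 120 mm (y), 4 mm thick, on which the shaker stands at the start and must stand again, about central, either way round. Origin under its centre, on the table.
- shaker: Tile shaker: loose flat tray 154 mm long (x), 68 wide (y), 28 high, about 0.22 kg; grey floor and sides, closed back (+x), clear roof, open mouth at the -x end (60 x 20 mm). Origin: centre of underside, z up. Tiles lie in one layer, two abreast. Slippery inside: with the mouth tipped down 15-20 degrees (friction varies), or shaken lengthwise at less, tiles slide out a few at a time; level, they stop.
- shaker_fin (a point): Centre of the shaker's white grip fin, which stands across the middle of its roof: 46 mm above the shaker's underside, above its centre. Fin 16 mm thick (x), 56 mm long (y), 36 mm tall, its top 64 mm above the shaker's underside. Axes as the shaker.
- shaker_mouth (a point): Middle of the floor's edge at the open mouth: 77 mm to -x of the shaker's centre, 4 mm above its underside. Axes as the shaker.
- glue_c (a point): Bystander: closed white glue bottle, 52 mm across, 120 mm high; this point is its centre. Leave it alone.
- stamp1_c (a point): Centre (half-way up) of hand stamp 1: loose, 70 g, 42 mm tall: a black rubber sole 64 x 30 mm, 8 mm thick, under a wooden grip 60 mm long (x), 22 mm wide (y), 34 mm tall. It starts upright on the frame's floor, long side roughly along the frame's x.
- stamp2_c (a point): Centre (half-way up) of hand stamp 2: loose, 70 g, 42 mm tall: a black rubber sole 64 x 30 mm, 8 mm thick, under a wooden grip 60 mm long (x), 22 mm wide (y), 34 mm tall. It starts upright on the frame's floor, long side roughly along the frame's x.
- stamp3_c (a point): Centre (half-way up) of hand stamp 3: loose, 70 g, 42 mm tall: a black rubber sole 64 x 30 mm, 8 mm thick, under a wooden grip 60 mm long (x), 22 mm wide (y), 34 mm tall. It starts upright on the frame's floor, long side roughly along the frame's x.
- stamptray: Fixed open wooden tray for the stamps, beyond the frame: 110 mm (x) x 200 mm (y) outside, walls 5 mm thick, 40 mm high, floor 5 mm thick. Origin on the table under its centre.
- tile1_c (a point): Centre of loose ceramic mosaic tile 1: square, 22 x 22 mm, 12 mm thick, 14 g, own z through its thickness. It starts in the shaker. Seven to ten tiles are present; an absent one reads None. Lying flat on the board its centre is 14 mm above the board's underside.
- tile2_c (a point): Centre of loose ceramic mosaic tile 2: square, 22 x 22 mm, 12 mm thick, 14 g, own z through its thickness. It starts in the shaker. Seven to ten tiles are present; an absent one reads None. Lying flat on the board its centre is 14 mm above the board's underside.
- tile3_c (a point): Centre of loose ceramic mosaic tile 3: square, 22 x 22 mm, 12 mm thick, 14 g, own z through its thickness. It starts in the shaker. Seven to ten tiles are present; an absent one reads None. Lying flat on the board its centre is 14 mm above the board's underside.
- tile4_c (a point): Centre of loose ceramic mosaic tile 4: square, 22 x 22 mm, 12 mm thick, 14 g, own z through its thickness. It starts in the shaker. Seven to ten tiles are present; an absent one reads None. Lying flat on the board its centre is 14 mm above the board's underside.
- tile5_c (a point): Centre of loose ceramic mosaic tile 5: square, 22 x 22 mm, 12 mm thick, 14 g, own z through its thickness. It starts in the shaker. Seven to ten tiles are present; an absent one reads None. Lying flat on the board its centre is 14 mm above the board's underside.
- tile6_c (a point): Centre of loose ceramic mosaic tile 6: square, 22 x 22 mm, 12 mm thick, 14 g, own z through its thickness. It starts in the shaker. Seven to ten tiles are present; an absent one reads None. Lying flat on the board its centre is 14 mm above the board's underside.
- tile7_c (a point): Centre of loose ceramic mosaic tile 7: square, 22 x 22 mm, 12 mm thick, 14 g, own z through its thickness. It starts in the shaker. Seven to ten tiles are present; an absent one reads None. Lying flat on the board its centre is 14 mm above the board's underside.
- tile8_c (a point): Centre of loose ceramic mosaic tile 8: square, 22 x 22 mm, 12 mm thick, 14 g, own z through its thickness. It starts in the shaker. Seven to ten tiles are present; an absent one reads None. Lying flat on the board its centre is 14 mm above the board's underside.
- tile9_c (a point): Centre of loose ceramic mosaic tile 9: square, 22 x 22 mm, 12 mm thick, 14 g, own z through its thickness. It starts in the shaker. Seven to ten tiles are present; an absent one reads None. Lying flat on the board its centre is 14 mm above the board's underside.
- tile10_c (a point): Centre of loose ceramic mosaic tile 10: square, 22 x 22 mm, 12 mm thick, 14 g, own z through its thickness. It starts in the shaker. Seven to ten tiles are present; an absent one reads None. Lying flat on the board its centre is 14 mm above the board's underside.

How it is judged:
By the outcome, as a careful person would: the job done as asked, in the order asked, and still so for the second after the job is handed in, with the robot touching nothing.
Of tile1, tile2, tile3, tile4, tile5, tile6, tile7, tile8, tile9, tile10 only 7 to 10 are there at a start; the rules pass over those that are not, and their reading is None.
At some moment in a run one of board, shaker may be knocked a few centimetres aside while the robot is not near it.
It also fails if it takes over 210 s, if anything falls off the work surface, if the arm or the gripper's body presses on something with over 40 N, if the wrist force passes 120 N, or if a joint passes its speed limit or range.

## Working session

There is one attempt and no reset: what is moved stays moved. The work goes in short steps, Python scripts to look and compute and a tool call to move; the robot and the scene stay as the last step left them, time stands still between calls to the robot, and variables do not carry over. Pictures are saved under pics/ and viewed, and the job is handed in when it is done.

Besides the shell and the picture viewer there is one more tool, called after "Emit:" as name(argument=value, ...) on one line, values as JSON. jog_arm: Moves the arm, as the interface text tells. Its arguments: {"type":"object","properties":{"motion":{"type":"array"},"gripper":{"type":"number"},"force":{"type":"number"}},"required":["motion"]}

```bash
mkdir -p pics; ls
python3 - <<'E'
from bench import *
import cv2,numpy as np
s=sense();print({k:np.round(v,3) for k,v in s.items()})
for n in ("scene","top"):
    im=read_camera(n);cv2.imwrite(f"pics/a_{n}.png",im[:,:,::-1])
    c=get_calibration(n);print(n,{k:np.round(v,4) for k,v in c.items()})
E
```

```text
pics
{'time': np.float64(0.0), 'joint_pos': array([-1.409,  0.327, -0.194,  1.052,  0.   ,  1.437]), 'qvel': array([-0.   ,  0.   ,  0.003,  0.002,  0.   ,  0.002]), 'joint_efforts': array([ 2.0000e-03, -4.4340e+01,  2.6244e+01,  1.5000e-02,  0.0000e+00,
       -0.0000e+00]), 'ee_pos': array([ 0.16 , -0.526,  0.216]), 'eef_rot': array([-3.106, -0.463,  0.   ]), 'force': array([-0.418, -0.362, -0.75 ]), 'torque': array([ 0.037, -0.016, -0.035]), 'finger_gap': np.float64(1.001)}
scene {'fx': np.float64(474.7816), 'fy': np.float64(474.7816), 'cx': np.float64(313.3817), 'cy': np.float64(244.0205), 'k1': np.float64(0.0114), 'pose': array([[-0.4821, -0.6669,  0.5682,  1.0978],
       [ 0.876 , -0.3753,  0.3029,  0.2736],
       [ 0.0113,  0.6438,  0.7651,  0.7954],
       [ 0.    ,  0.    ,  0.    ,  1.    ]])}
top {'fx': np.float64(551.0992), 'fy': np.float64(551.0992), 'cx': np.float64(314.3592), 'cy': np.float64(242.6914), 'k1': np.float64(-0.1185), 'pose': array([[-0.0133,  0.9948, -0.1011,  0.3947],
       [-0.9999, -0.0125,  0.0089, -0.009 ],
       [ 0.0076,  0.1012,  0.9948,  1.3458],
       [ 0.    ,  0.    ,  0.    ,  1.    ]])}
```

View pics/a_scene.png

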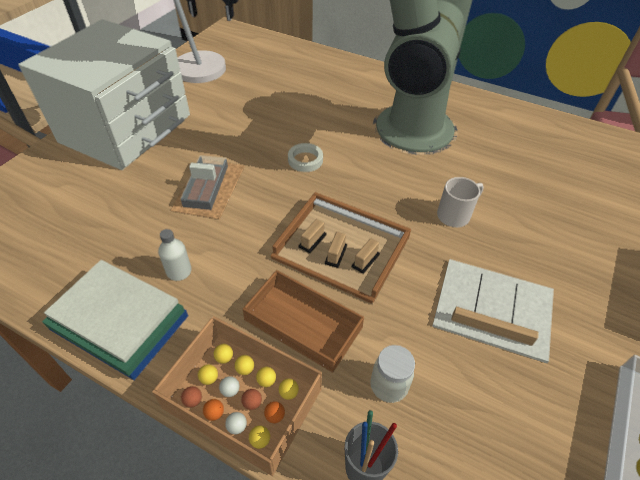

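View pics/a_top.png

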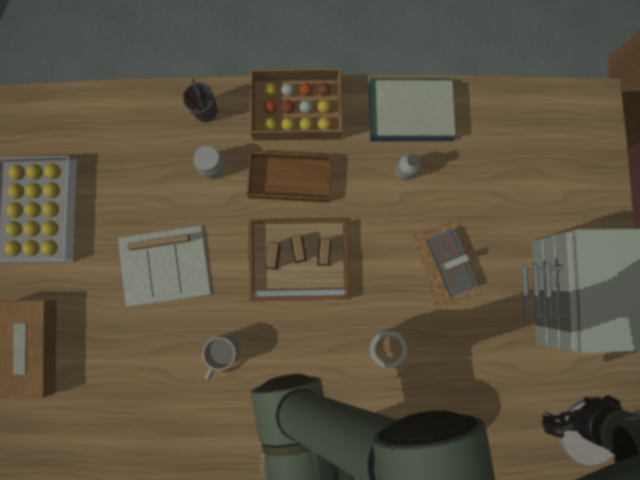

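```bash
cat > h.py <<'E'
from bench import *
import cv2,numpy as np
from scipy.spatial.transform import Rotation as Ro
from scipy.optimize import brentq
def cal(n): return get_calibration(n)
def proj(c,p):
    P=np.linalg.inv(c["pose"])@np.append(p,1); a=np.array([P[0],-P[1]])/-P[2]
    a=a*(1+c["k1"]*(a@a)); return np.array([c["fx"]*a[0]+c["cx"],c["fy"]*a[1]+c["cy"]])
def ray(c,uv):
    K=np.array([[c["fx"],0,c["cx"]],[0,c["fy"],c["cy"]],[0,0,1.]])
    a=cv2.undistortPoints(np.array([[uv]],float),K,np.array([c["k1"],0,0,0]))[0,0]
    d=c["pose"][:3,:3]@np.array([a[0],-a[1],-1]); return c["pose"][:3,3],d/np.linalg.norm(d)
def onz(n,uv,z):
    o,d=ray(cal(n),uv); return o+d*(z-o[2])/d[2]
def tri(uvs,uvt):
    o1,d1=ray(cal("scene"),uvs);o2,d2=ray(cal("top"),uvt)
    A=np.stack([d1,-d2],1);t=np.linalg.lstsq(A,o2-o1,rcond=None)[0]
    a,b=o1+t[0]*d1,o2+t[1]*d2;return (a+b)/2,np.linalg.norm(a-b)
def grab(n,name,crop=None,zoom=1):
    im=read_camera(n)[:,:,::-1]
    if crop: x0,y0,x1,y1=crop; im2=cv2.resize(im[y0:y1,x0:x1],None,fx=zoom,fy=zoom,interpolation=cv2.INTER_CUBIC)
    else: im2=im
    cv2.imwrite(f"pics/{name}.png",im2); return im
def Rd(yaw,tilt=0,axis=(1,0,0)):
    """tool pointing down, tool y (jaw) at world angle yaw(deg); then tilt deg about world axis"""
    y=np.array([np.cos(np.radians(yaw)),np.sin(np.radians(yaw)),0]);z=np.array([0,0,-1.]);x=np.cross(y,z)
    R=np.stack([x,y,z],1)
    return Ro.from_rotvec(np.radians(tilt)*np.array(axis,float)).as_matrix()@R
def go(p,R=None,s=None,off=6e-3):
    """print move so GRASP point (6mm ahead of TCP) is at p"""
    s=s or sense();R0=Ro.from_rotvec(s["eef_rot"]).as_matrix()
    R=R0 if R is None else R
    tcp=np.array(p)-off*R[:,2]
    t=R0.T@(tcp-s["ee_pos"])*1e3; r=Ro.from_matrix(R0.T@R).as_rotvec(degrees=True)
    print("t",np.round(t,1),"rot",np.round(r,1),"rows>=",max(np.linalg.norm(t)/41.7,np.linalg.norm(r)/7.16).round(1))
def st():
    s=sense();R0=Ro.from_rotvec(s["eef_rot"]).as_matrix()
    print("t=%.2f"%s["time"],"tcp",np.round(s["ee_pos"],4),"grasp",np.round(s["ee_pos"]+.006*R0[:,2],4),"z",np.round(R0[:,2],3),"y",np.round(R0[:,1],3),"F",np.round(s["force"],1),"gap",round(float(s["finger_gap"]),3),"q",np.round(s["joint_pos"],2))
E
python3 - <<'E'
import cv2
t=cv2.imread("pics/a_top.png");s=cv2.imread("pics/a_scene.png")
def c(im,n,x0,y0,x1,y1,z): cv2.imwrite(f"pics/{n}.png",cv2.resize(im[y0:y1,x0:x1],None,fx=z,fy=z,interpolation=cv2.INTER_CUBIC))
c(t,"b1",235,140,355,310,3.5);c(s,"b2",240,180,430,380,3)
c(t,"b3",105,215,225,315,5);c(s,"b4",425,250,565,365,5)
c(t,"b5",405,210,495,315,5);c(s,"b6",165,150,250,225,7)
E
```

```text
(no output)
```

View pics/b1.png

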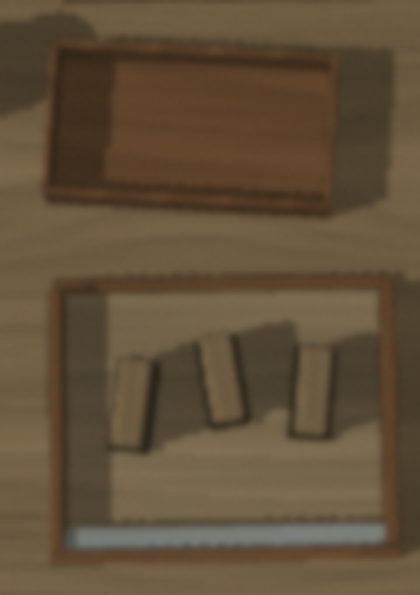

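View pics/b2.png

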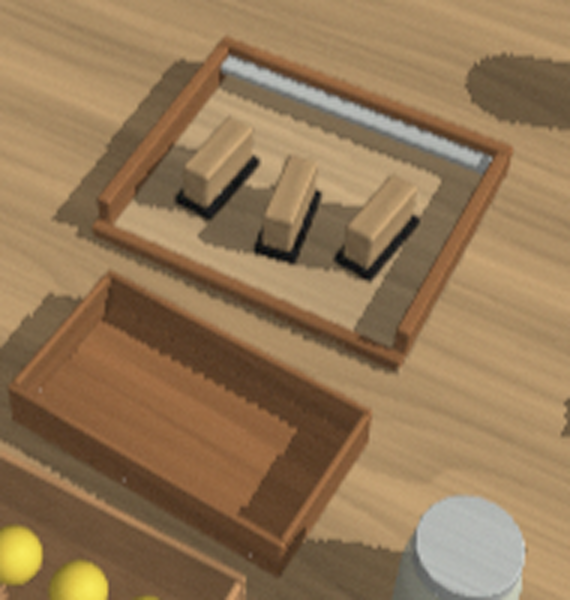

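View pics/b3.png

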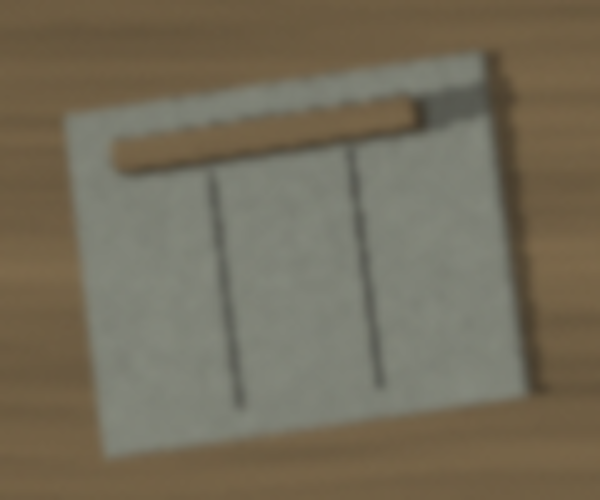

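View pics/b4.png

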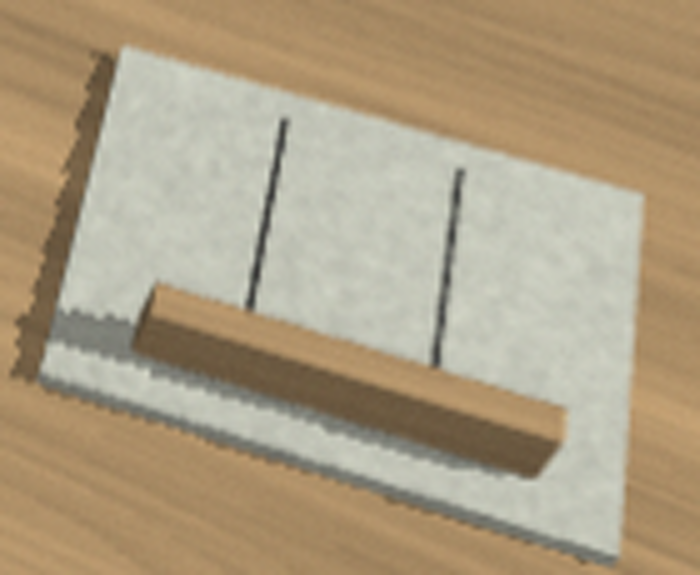

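View pics/b5.png

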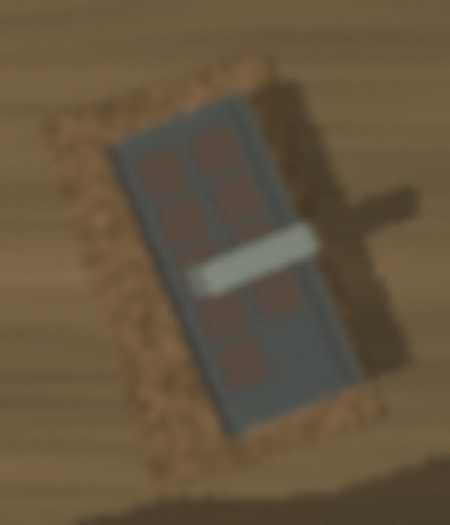

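View pics/b6.png

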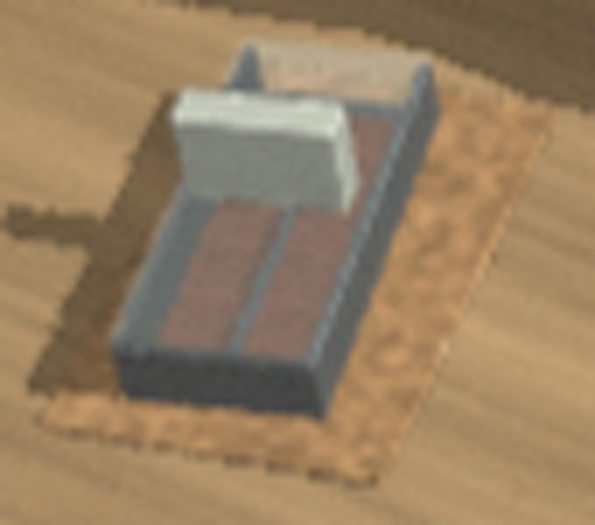

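Run:
```python
import cv2,numpy as np
from h import *
for n in("top","scene"):
    im=cv2.imread(f"pics/a_{n}.png");hsv=cv2.cvtColor(im,cv2.COLOR_BGR2HSV)
    for p in ([(285,293),(300,293),(165,290),(455,262),(320,250),(300,225),(252,258)] if n=="top" else [(350,217),(500,270),(202,173),(315,228),(340,280),(280,230)]):
        print(n,p,hsv[p[1],p[0]])
    m=cv2.inRange(hsv,(0,0,90),(180,45,255)) if n=="top" else cv2.inRange(hsv,(0,0,120),(180,45,255))
    cs,_=cv2.findContours(m,cv2.RETR_EXTERNAL,cv2.CHAIN_APPROX_NONE)
    for c in cs:
        if cv2.contourArea(c)>100:
            r=cv2.minAreaRect(c);x,y,w,h=cv2.boundingRect(c)
            print(n,cv2.contourArea(c),np.round(r[0],1),np.round(r[1],1),round(r[2],1),(x,y,w,h))
```

```text
top (285, 293) [ 45  12 125]
top (300, 293) [ 54  10 125]
top (165, 290) [ 38  22 129]
top (455, 262) [ 41  21 133]
top (320, 250) [ 18 102 103]
top (300, 225) [ 18  91 121]
top (252, 258) [ 14 132  77]
top 964.5 [583.7 450.6] [52.7 24.7] 29.7 (560, 431, 53, 34)
top 283.0 [273.2 418.2] [48.8 10.5] 79.5 (264, 394, 16, 49)
top 826.5 [215.3 355.4] [31.9 40.3] 59.0 (203, 337, 33, 43)
top 177.5 [376.3 349.1] [35.1 14.5] 85.0 (369, 331, 17, 36)
top 508.5 [ 19.1 348.5] [11.4 49.2] 1.4 (13, 324, 13, 50)
top 2278.5 [584.5 337.7] [35.2 97.1] 83.7 (536, 316, 99, 37)
top 470.5 [300.  292.6] [ 6.4 88.1] 89.2 (256, 289, 89, 8)
top 179.5 [454.9 261.8] [ 8.2 26.8] 66.4 (442, 254, 27, 16)
top 5276.0 [585.3 257.3] [ 60.  118.4] 74.7 (528, 229, 112, 68)
top 5118.0 [163.4 265.5] [69.2 86.1] 81.5 (118, 226, 93, 80)
top 6723.5 [ 35.1 208.7] [105.8  72. ] 89.0 (0, 156, 73, 107)
top 264.5 [403.3 167.1] [21.  19.2] 63.4 (395, 154, 20, 26)
top 485.5 [205.1 158.4] [23.6 27.2] 42.5 (194, 146, 25, 31)
top 4200.0 [414.5 107.5] [55. 79.] 90.0 (375, 80, 80, 56)
scene (350, 217) [ 25  14 111]
scene (500, 270) [ 17 1
[... 362 characters left out ...]
, 345, 37, 58)
scene 7032.0 [111.1 306.5] [109.3  80.6] 31.1 (44, 260, 134, 103)
scene 7910.0 [498.2 310.8] [123.5  73. ] 16.1 (433, 259, 121, 104)
scene 871.5 [175.6 259.6] [40.7 26.5] 65.8 (159, 238, 32, 43)
scene 380.0 [356.8 217. ] [91.4  6.2] 21.2 (314, 199, 87, 37)
scene 1083.5 [463.5 201.5] [49. 37.] 90.0 (445, 177, 38, 50)
scene 377.5 [206.5 171.5] [36.  29.3] 6.7 (187, 156, 40, 29)
scene 711.5 [305.  157.5] [27. 34.] 90.0 (288, 144, 35, 28)
scene 694.0 [425.3 138.5] [27.6 61.6] 64.7 (392, 114, 63, 36)
scene 646.0 [447.1  40.9] [44.1 27.2] 48.8 (423, 17, 36, 50)
scene 539.5 [444.7  13.9] [43.  24.3] 25.0 (427, 0, 37, 35)
scene 20222.5 [123.4  66.2] [183.2 186.7] 63.7 (0, 0, 226, 170)
```

Run:
```python
import cv2
t=cv2.imread("pics/a_top.png");s=cv2.imread("pics/a_scene.png")
def c(im,n,x0,y0,x1,y1,z):
    o=cv2.resize(im[y0:y1,x0:x1],None,fx=z,fy=z,interpolation=cv2.INTER_CUBIC)
    for u in range(x0,x1,10): cv2.putText(o,str(u),(int((u-x0+.5)*z),8),0,.35,(255,255,0),1); cv2.line(o,(int((u-x0+.5)*z),10),(int((u-x0+.5)*z),16),(255,255,0),1)
    for v in range(y0,y1,10): cv2.putText(o,str(v),(0,int((v-y0+.5)*z)),0,.35,(255,255,0),1); cv2.line(o,(24,int((v-y0+.5)*z)),(30,int((v-y0+.5)*z)),(255,255,0),1)
    cv2.imwrite(f"pics/{n}.png",cv2.convertScaleAbs(o,alpha=1.3))
c(s,"c1",290,210,390,280,8);c(t,"c2",260,230,340,280,9)
c(s,"c3",270,190,415,305,5);c(t,"c4",240,210,360,305,6)
```

```text
(no output)
```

View pics/c1.png

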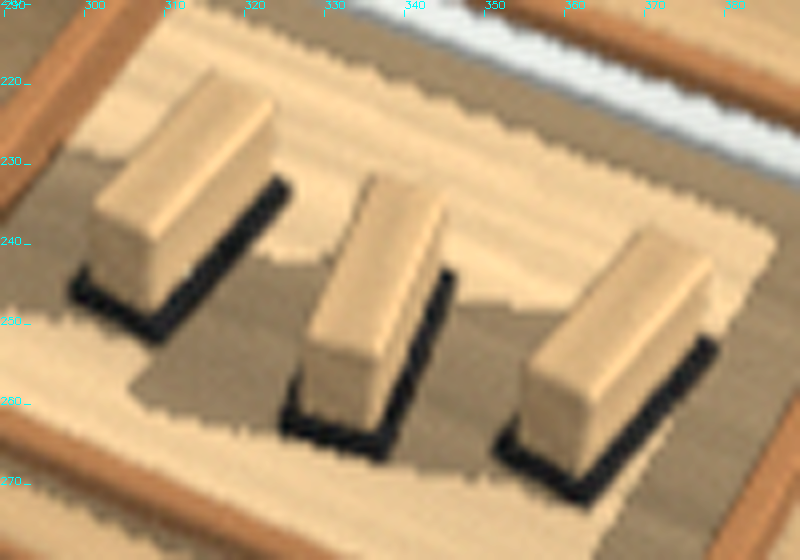

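View pics/c2.png

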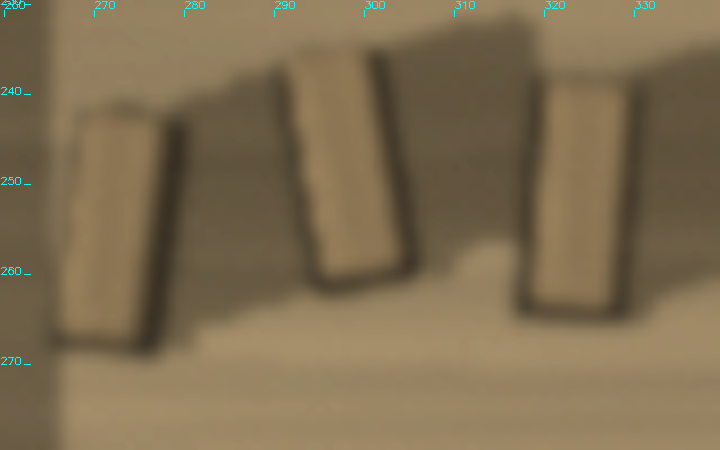

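View pics/c3.png

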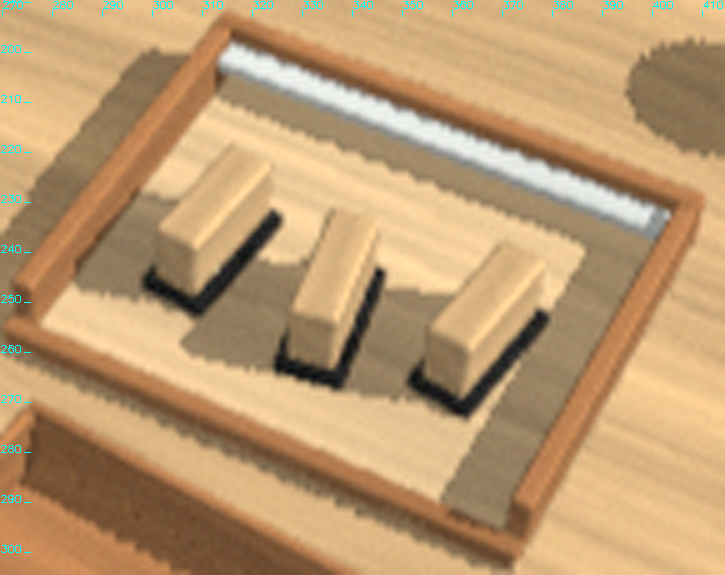

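View pics/c4.png

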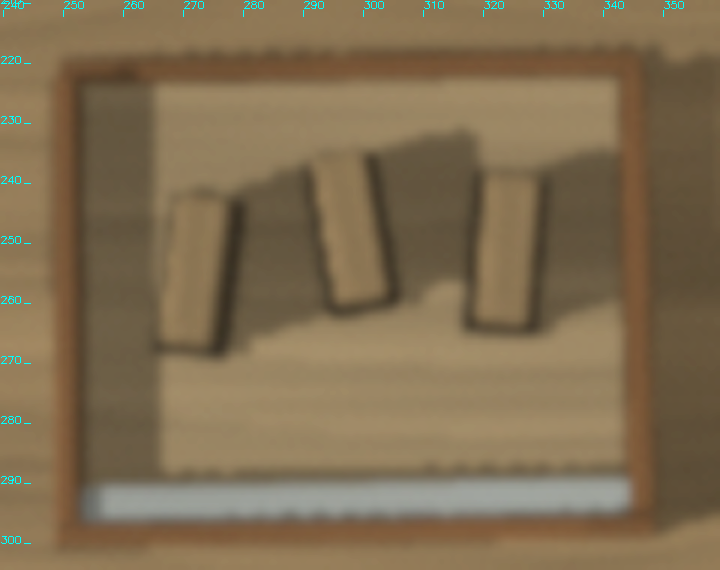

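Run:
```python
from h import *
A=np.array
def c1(p):return A([290,210])+A(p)/8-.5
def c2(p):return A([260,230])+A(p)/9-.5
def c3(p):return A([270,190])+A(p)/5-.5
def c4(p):return A([240,210])+A(p)/6-.5
S={"C":[(210,72),(273,105),(152,235),(97,205)],"B":[(372,178),(445,205),(375,355),(310,340)],"A":[(650,230),(712,268),(588,398),(530,360)]}
T={"A":[(80,115),(165,120),(138,340),(62,335)],"B":[(290,65),(370,55),(403,265),(323,278)],"C":[(545,82),(630,82),(615,312),(530,305)]}
for k in "ABC":
    s=c1(np.mean(S[k],0));t=c2(np.mean(T[k],0));p,e=tri(s,t)
    q=[onz("top",c2(x),.048) for x in T[k]];d=(q[0]+q[1]-q[2]-q[3])[:2]
    r=[onz("scene",c1(x),.048) for x in S[k]];d2=(r[0]+r[1]-r[2]-r[3])[:2]
    print(k,"tri",np.round(p,4),"err",round(e,4),"top@48",np.round(np.mean(q,0),4),"sc@48",np.round(np.mean(r,0),4),"len",np.linalg.norm(d)/2,np.linalg.norm(d2)/2,"yaw",np.degrees(np.arctan2(d[1],d[0])),np.degrees(np.arctan2(d2[1],d2[0])))
print("lip",tri((356.8,217),(300,292.6)))
for n,s,t in (("-x-y",(232,10),(655,530)),("-x+y",(703,203),(57,548))): print(n,tri(c3(s),c4(t)))
q={n:onz("top",c4(t),.034) for n,t in (("-x-y",(655,530)),("-x+y",(57,548)),("+x-y",(640,52)),("+x+y",(62,62)))}
for k in q: print(k,np.round(q[k],4))
print("lip free",onz("top",c4((85,485)),.025),onz("top",c4((630,477)),.025))
# stamptray b1
def b1(p):return A([235,140])+A(p)/3.5-.5
def b2(p):return A([240,180])+A(p)/3-.5
for n,t in(("TL",(53,42)),("TR",(336,55)),("BR",(330,213)),("BL",(45,198))):print("tray",n,onz("top",b1(t),.04).round(4))
for n,s,t in(("-x-y",(111,272),(330,213)),("-x+y",(370,410),(45,198)),("+x-y",(12,388),(336,55)),("+x+y",(283,548),(53,42))):print(n,tri(b2(s),b1(t)))
# board
def b3(p):return A([105,215])+A(p)/5-.5
def b4(p):return A([425,250])+A(p)/5-.5
for n,s,t,z in(("-x+y",(642,195),(105,455),.008),("-x-y",(122,47),(528,393),.008),("+x-y",(42,378),(485,50),.008),("+x+y",(620,550),(65,118),.008)):
    print("board",n,tri(b4(s),b3(t)),onz("top",b3(t),z).round(4),onz("scene",b4(s),z).round(4))
for n,s,t in(("rail in -y",(157,284),(412,97)),("rail in +y",(567,408),(113,143))):print(n,tri(b4(s),b3(t)))
t=[(113,143),(412,97),(420,127),(122,173)]
print("rail top@38",[onz("top",b3(x),.038).round(4) for x in t],np.mean([onz("top",b3(x),.038) for x in t],0))
s=[(157,284),(567,408),(560,442),(147,312)]
```

```text
A tri [0.4994 0.0797 0.0473] err 0.0011 top@48 [0.4992 0.0802 0.048 ] sc@48 [0.4998 0.0794 0.048 ] len 0.058188587317100984 0.05531657895476865 yaw -6.169200932284946 170.44661285899514
B tri [0.5151 0.0177 0.0452] err 0.0012 top@48 [0.5147 0.0182 0.048 ] sc@48 [0.5171 0.018  0.048 ] len 0.056494135063358576 0.05602359907573122 yaw 8.23405415360369 -170.62953791279182
C tri [ 0.5064 -0.0438  0.0477] err 0.0016 top@48 [ 0.5061 -0.043   0.048 ] sc@48 [ 0.5065 -0.0444  0.048 ] len 0.05985159481150595 0.0562324614314031 yaw -4.63679476958871 175.54168730631378
lip (array([0.40946159, 0.0151184 , 0.02520678]), np.float64(9.905515465792514e-05))
-x-y (array([ 0.39477044, -0.09872843,  0.03788502]), np.float64(0.003107790786470935))
-x+y (array([0.3916708 , 0.13538236, 0.02996736]), np.float64(0.002510685704610297))
-x-y [ 0.3954 -0.1004  0.034 ]
-x+y [0.3913 0.1361 0.034 ]
+x-y [ 0.5863 -0.0981  0.034 ]
+x+y [0.5852 0.1337 0.034 ]
lip free [0.41619614 0.1258484  0.025     ] [ 0.41663395 -0.09144975  0.025     ]
tray TL [0.7523 0.1338 0.04  ]
tray TR [ 0.7404 -0.0627  0.04  ]
tray BR [ 0.62
[... 616 characters left out ...]
4529055011887)) [0.4108 0.2337 0.008 ] [0.4084 0.232  0.008 ]
board +x-y (array([0.5787795 , 0.25624752, 0.00864759]), np.float64(0.0013227692984131006)) [0.579  0.2557 0.008 ] [0.5781 0.2569 0.008 ]
board +x+y (array([0.5475494 , 0.46270594, 0.01406272]), np.float64(0.001967307541475534)) [0.5482 0.4659 0.008 ] [0.5436 0.4632 0.008 ]
rail in -y (array([0.5505607 , 0.28130996, 0.05485496]), np.float64(0.0002729311652979264))
rail in +y (array([0.53037818, 0.42460046, 0.05623091]), np.float64(0.0007376710072908705))
rail top@38 [array([0.5323, 0.4311, 0.038 ]), array([0.5526, 0.285 , 0.038 ]), array([0.5381, 0.2809, 0.038 ]), array([0.5177, 0.4264, 0.038 ])] [0.53515725 0.35584451 0.038     ]
```

Run:
```python
from h import *
st();go((.4995,.0797,.16),Rd(82.5))
```

```text
t=0.10 tcp [ 0.1603 -0.5256  0.2165] grasp [ 0.1603 -0.5256  0.2105] z [-0.     0.002 -1.   ] y [ 0.292 -0.957 -0.002] F [ 0.4  0.5 -0.9] gap 0.995 q [-1.41  0.33 -0.19  1.05  0.    1.44]
t [ 500.9 -480.    51.3] rot [-0.000e+00 -1.000e-01 -1.556e+02] rows>= 21.7
```

Emit:
jog_arm(motion=[{"translation": [40,-40,0],"rot": [0,0,-7]},{"translation": [80,-77,0],"rot": [0,0,-14]},{"translation": [120,-115,0],"rot": [0,0,-21]},{"translation": [140,-135,0],"rot": [0,0,-28]},{"translation": [170,-160,0],"rot": [0,0,-35]},{"translation": [200,-190,0],"rot": [0,0,-42]},{"translation": [225,-215,0],"rot": [0,0,-49]},{"translation": [250,-240,0],"rot": [0,0,-56]},{"translation": [275,-265,0],"rot": [0,0,-63]},{"translation": [300,-287,0],"rot": [0,0,-70]},{"translation": [325,-310,0],"rot": [0,0,-77]},{"translation": [350,-335,0],"rot": [0,0,-84]}], gripper=0.4, force=40)

```text
time: 1.1
ee_pos: [0.3979, -0.1012, 0.217]
eef_rot: [-1.991, -2.429, -0.002]
force: [0.5, -0.7, 0.3]
finger_gap: 0.6
```

Run:
```python
from h import *
st();go((.4995,.0797,.16),Rd(82.5))
```

```text
t=1.10 tcp [ 0.3979 -0.1012  0.217 ] grasp [ 0.3979 -0.1012  0.211 ] z [-0.     0.001 -1.   ] y [0.981 0.196 0.   ] F [ 0.5 -0.7  0.3] gap 0.6 q [-0.43  0.07 -0.52  0.98  0.    0.94]
t [157.4 135.1  51.3] rot [  0.1  -0.1 -71.2] rows>= 9.9
```

Emit:
jog_arm(motion=[{"translation": [30,26,10],"rot": [0,0,-7]},{"translation": [60,52,20],"rot": [0,0,-14]},{"translation": [90,78,30],"rot": [0,0,-21]},{"translation": [120,104,40],"rot": [0,0,-28]},{"translation": [140,120,51],"rot": [0,0,-35]},{"translation": [157.4,135.1,51.3],"rot": [0,0,-42]},{"translation": [157.4,135.1,51.3],"rot": [0,0,-49]},{"translation": [157.4,135.1,51.3],"rot": [0,0,-56]},{"translation": [157.4,135.1,51.3],"rot": [0,0,-63]},{"translation": [157.4,135.1,51.3],"rot": [0,0,-70]},{"translation": [157.4,135.1,51.3],"rot": [0,0,-71.2]},{"translation": [157.4,135.1,51.3],"rot": [0,0,-71.2]}])

```text
time: 2.1
ee_pos: [0.4992, 0.0797, 0.1657]
eef_rot: [-0.208, -3.134, -0.002]
force: [-0.2, -0.2, 0.6]
finger_gap: 0.598
```

Run:
```python
from h import *
st();go((.4995,.0797,.037),Rd(82.5))
```

```text
t=2.10 tcp [0.4992 0.0797 0.1657] grasp [0.4992 0.0797 0.1597] z [-0.001  0.001 -1.   ] y [0.132 0.991 0.001] F [-0.2 -0.2  0.6] gap 0.598 q [ 0.01  0.29 -0.39  0.9   0.    0.14]
t [-4.000e-01 -1.000e-01  1.227e+02] rot [ 0.1 -0.1 -0.1] rows>= 2.9
```

Emit:
jog_arm(motion=[{"translation": [0,0,40],"rot": [0,0,0]},{"translation": [0,0,80],"rot": [0,0,0]},{"translation": [0,0,105],"rot": [0,0,0]},{"translation": [0,0,122.5],"rot": [0,0,0]},{"translation": [0,0,122.5],"rot": [0,0,0]},{"translation": [0,0,122.5],"rot": [0,0,0]}])

```text
time: 2.6
ee_pos: [0.4982, 0.0798, 0.0426]
eef_rot: [-0.21, -3.131, -0.002]
force: [0.2, -0.4, 0.6]
finger_gap: 0.597
```

Emit:
jog_arm(motion=[{"translation": [0,0,0],"rot": [0,0,0]},{"translation": [0,0,0],"rot": [0,0,0]},{"translation": [0,0,0],"rot": [0,0,0]},{"translation": [0,0,0],"rot": [0,0,0]},{"translation": [0,0,0],"rot": [0,0,0]},{"translation": [0,0,0],"rot": [0,0,0]}], gripper=1, force=40)

```text
time: 3.1
ee_pos: [0.4986, 0.0798, 0.0431]
eef_rot: [-0.211, -3.132, -0.002]
force: [0.0, 0.0, 0.1]
finger_gap: 0.004
```

Run:
```python
from h import *
st();go((.4995,.0797,.12),Rd(82.5))
grab("scene","d1",(230,150,430,370),3)
```

```text
t=3.10 tcp [0.4986 0.0798 0.0431] grasp [0.4986 0.0798 0.0371] z [-0.002  0.001 -1.   ] y [0.134 0.991 0.001] F [0.  0.  0.1] gap 0.004 q [ 0.01  0.44 -0.53  0.6   0.    0.15]
t [ -0.7   0.1 -82.9] rot [ 0.1 -0.1 -0.2] rows>= 2.0
```

View pics/d1.png

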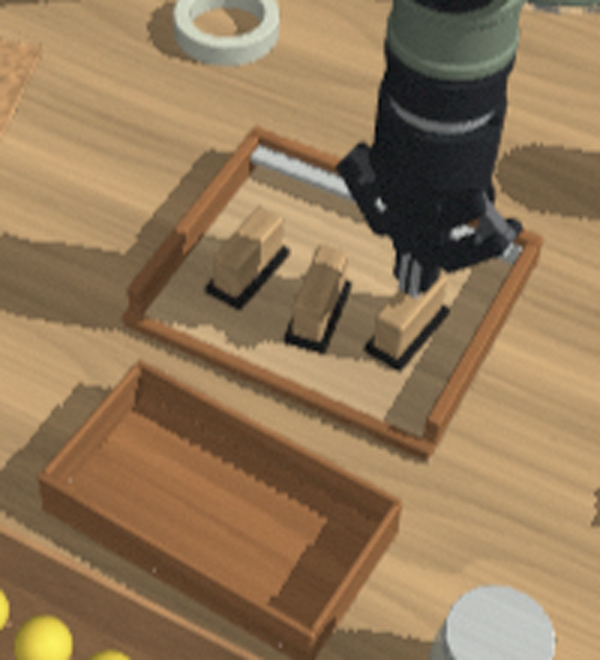

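Run:
```python
from h import *
for z in(.018,.037,.048,.06):print(z,onz("scene",(366.7,246.7),z).round(4))
s=sense();R0=Ro.from_rotvec(s["eef_rot"]).as_matrix()
for d in (0,.006,.025):print(d,proj(cal("scene"),s["ee_pos"]+d*R0[:,2]).round(1),proj(cal("top"),s["ee_pos"]+d*R0[:,2]).round(1))
grab("top","d2",(240,150,360,310),4);grab("scene","d3",(320,190,420,290),8)
```

```text
0.018 [0.4713 0.0686 0.018 ]
0.037 [0.4866 0.0736 0.037 ]
0.048 [0.4955 0.0765 0.048 ]
0.06 [0.5052 0.0797 0.06  ]
0 [367.3 249.8] [272.2 255.3]
0.006 [367.  251.7] [272.3 255.5]
0.025 [366.2 257.4] [272.9 256.1]
```

View pics/d3.png

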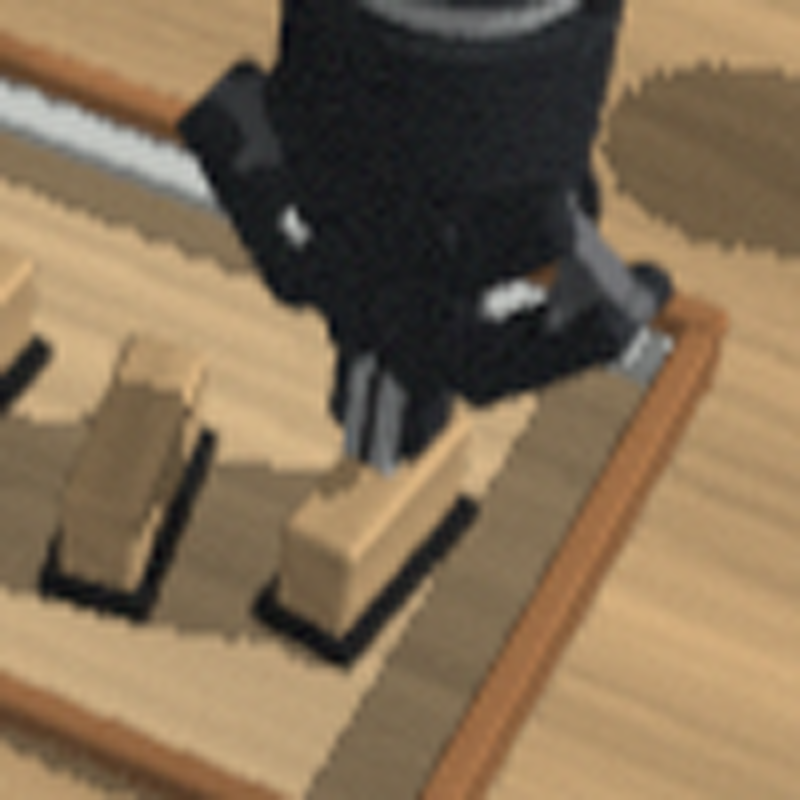

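View pics/d2.png

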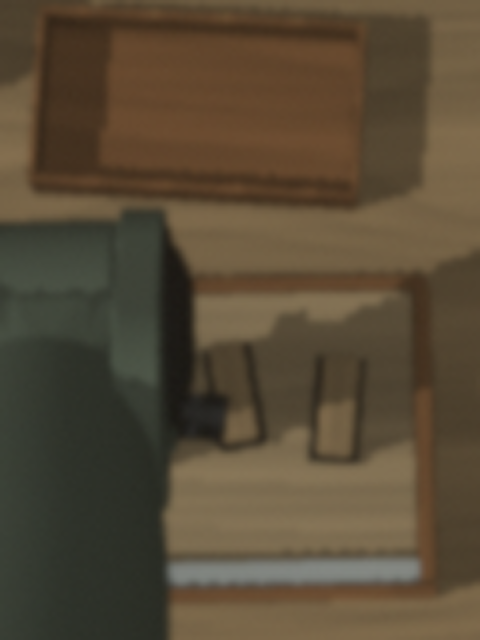

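Emit:
jog_arm(motion=[{"translation": [0,0,2],"rot": [0,0,0]},{"translation": [0,0,4],"rot": [0,0,0]},{"translation": [0,0,4],"rot": [0,0,0]}])

```text
time: 3.5
ee_pos: [0.4979, 0.0798, 0.0383]
eef_rot: [-0.211, -3.131, -0.002]
force: [0.1, 0.3, -0.2]
finger_gap: 0.002
```

Run:
```python
from h import *
st()
grab("scene","d4",(320,190,420,290),8)
```

```text
t=3.50 tcp [0.4979 0.0798 0.0383] grasp [0.4978 0.0798 0.0323] z [-0.004  0.001 -1.   ] y [0.134 0.991 0.001] F [ 0.1  0.3 -0.2] gap 0.002 q [ 0.01  0.45 -0.54  0.59  0.    0.15]
```

View pics/d4.png

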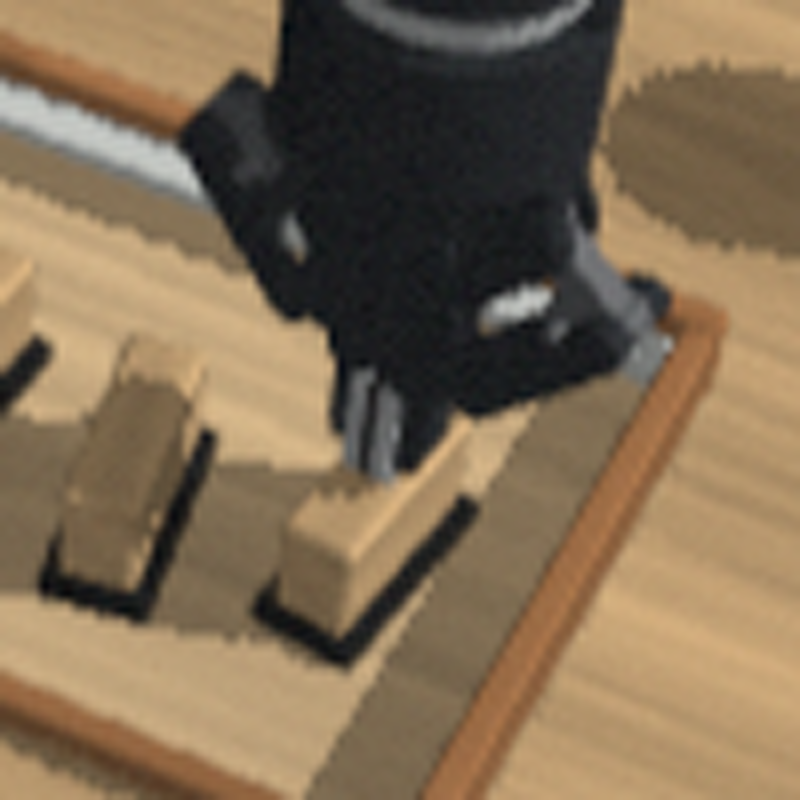

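Emit:
jog_arm(motion=[{"translation": [0,0,2],"rot": [0,0,0]},{"translation": [0,0,3],"rot": [0,0,0]}])

```text
time: 3.72
ee_pos: [0.4977, 0.0798, 0.0351]
eef_rot: [-0.21, -3.13, -0.002]
force: [-0.9, -0.4, 0.0]
finger_gap: 0.002
```

Emit:
jog_arm(motion=[{"translation": [0,0,1],"rot": [0,0,0]},{"translation": [0,0,2],"rot": [0,0,0]}])

```text
time: 3.88
ee_pos: [0.4977, 0.0798, 0.0339]
eef_rot: [-0.21, -3.13, -0.002]
force: [-6.1, -0.3, 21.3]
finger_gap: 0.001
```

Run:
```python
from h import *
st()
grab("scene","d5",(320,190,420,290),8)
```

```text
t=3.88 tcp [0.4977 0.0798 0.0339] grasp [0.4977 0.0798 0.0279] z [-0.004  0.001 -1.   ] y [0.134 0.991 0.001] F [-6.1 -0.3 21.3] gap 0.001 q [ 0.01  0.45 -0.54  0.58  0.    0.15]
```

View pics/d5.png

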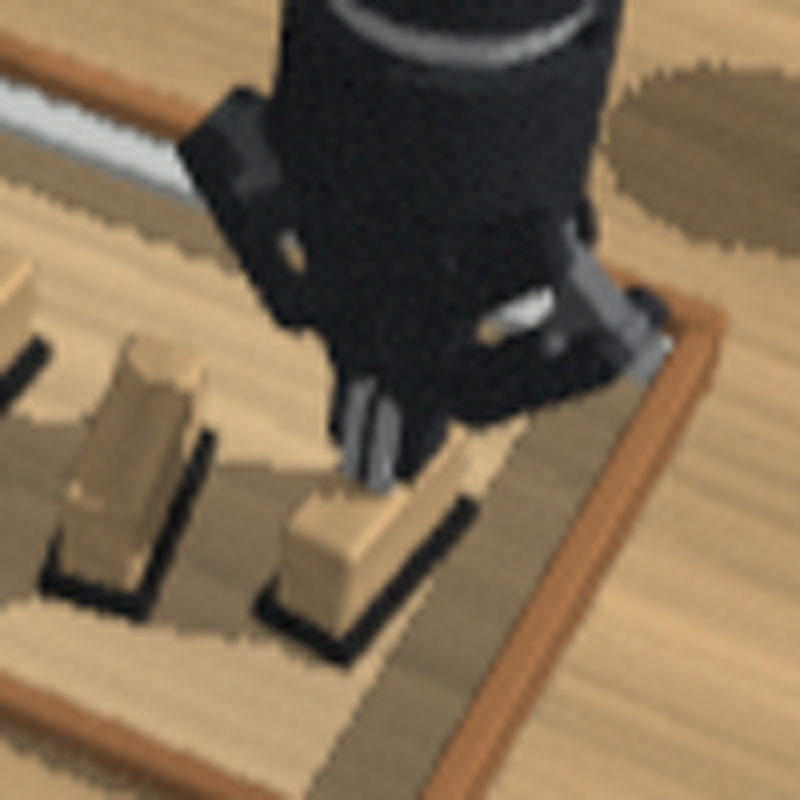

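Emit:
jog_arm(motion=[{"translation": [0,0,-20],"rot": [0,0,0]},{"translation": [0,0,-40],"rot": [0,0,0]},{"translation": [0,0,-40],"rot": [0,0,0]},{"translation": [0,0,-40],"rot": [0,0,0]},{"translation": [0,0,-40],"rot": [0,0,0]},{"translation": [0,0,-40],"rot": [0,0,0]}], gripper=0.4)

```text
time: 4.43
ee_pos: [0.497, 0.0797, 0.073]
eef_rot: [-0.21, -3.129, -0.001]
force: [0.6, -0.7, 0.0]
finger_gap: 0.599
```

```bash
sed -i 's/off=6e-3/off=-33e-3/; s/+.006\*R0/-.033*R0/' h.py
python3 - <<'E'
from h import *
st();go((.4995,.0797,.037),Rd(82.5))
E
```

```text
t=4.43 tcp [0.497  0.0797 0.073 ] grasp [0.4972 0.0797 0.106 ] z [-0.006  0.001 -1.   ] y [0.134 0.991 0.   ] F [ 0.6 -0.7  0. ] gap 0.599 q [ 0.01  0.4  -0.5   0.68  0.    0.15]
t [-2.9  0.3 69. ] rot [ 0.  -0.3 -0.2] rows>= 1.7
```

Emit:
jog_arm(motion=[{"translation": [-2,0,25],"rot": [0,0,0]},{"translation": [-3,0,45],"rot": [0,0,0]},{"translation": [-3,0,58],"rot": [0,0,0]},{"translation": [-3,0,68],"rot": [0,0,0]},{"translation": [-3,0,68],"rot": [0,0,0]}])

```text
time: 4.85
ee_pos: [0.4973, 0.0793, 0.0024]
eef_rot: [-0.21, -3.124, -0.001]
force: [-1.4, -0.2, 0.4]
finger_gap: 0.599
```

Emit:
jog_arm(motion=[{"translation": [0,0,0],"rot": [0,0,0]},{"translation": [0,0,0],"rot": [0,0,0]},{"translation": [0,0,0],"rot": [0,0,0]},{"translation": [0,0,0],"rot": [0,0,0]},{"translation": [0,0,0],"rot": [0,0,0]},{"translation": [0,0,0],"rot": [0,0,0]}], gripper=1, force=40)

```text
time: 5.35
ee_pos: [0.4976, 0.0794, 0.0029]
eef_rot: [-0.21, -3.125, -0.001]
force: [0.1, -0.2, -0.5]
finger_gap: 0.255
```

Run:
```python
from h import *
st()
grab("scene","d6",(320,190,420,290),8)
```

```text
t=5.35 tcp [0.4976 0.0794 0.0029] grasp [0.4979 0.0793 0.0359] z [-0.01   0.001 -1.   ] y [ 0.134  0.991 -0.   ] F [ 0.1 -0.2 -0.5] gap 0.255 q [ 0.01  0.5  -0.56  0.52  0.    0.15]
```

View pics/d6.png

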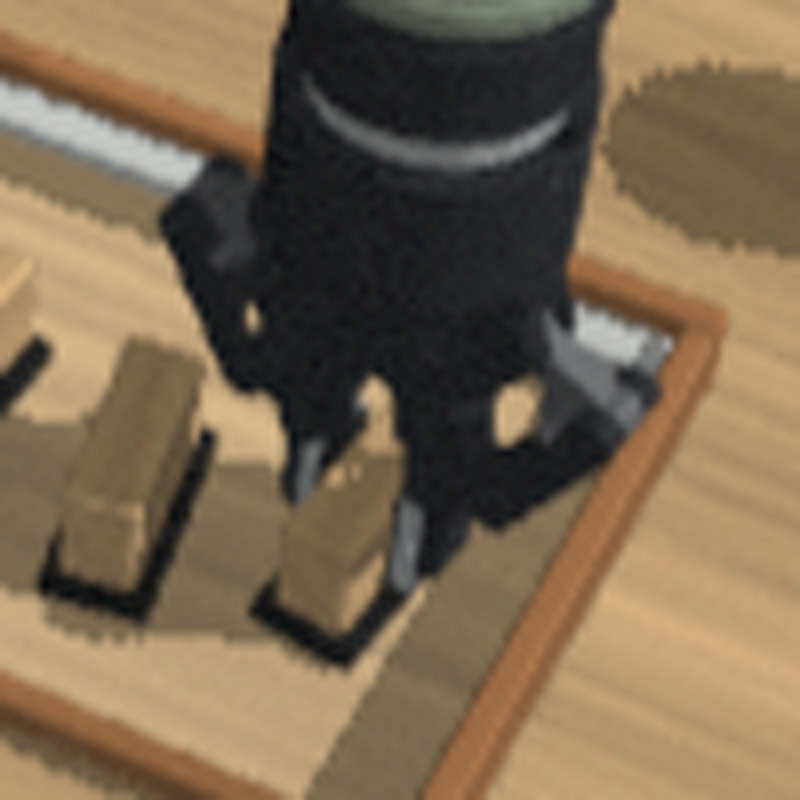

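Run:
```python
from h import *
go((.4985,.0795,.13),Rd(82.5))
u=np.array([.066,.998]);c=np.array([.691,.0384])
for k in(50,-50,0):print(k,(c+u*k/1e3).round(4))
p=c+u*.05
go((*p,.13),Rd(86.2))
```

```text
t [  0.1   0.2 -94.2] rot [-0.  -0.6 -0.2] rows>= 2.3
50 [0.6943 0.0883]
-50 [ 0.6877 -0.0115]
0 [0.691  0.0384]
t [-192.8   35.2  -96. ] rot [ 0.  -0.6 -3.9] rows>= 5.2
```

Emit:
jog_arm(motion=[{"translation": [0,0,-35],"rot": [0,0,0]},{"translation": [0,0,-70],"rot": [0,0,0]},{"translation": [-5,0,-96],"rot": [0,0,0]},{"translation": [-45,9,-96],"rot": [0,-0.6,-2]},{"translation": [-85,16,-96],"rot": [0,-0.6,-3.9]},{"translation": [-125,24,-96],"rot": [0,-0.6,-3.9]},{"translation": [-165,31,-96],"rot": [0,-0.6,-3.9]},{"translation": [-193,35,-96],"rot": [0,-0.6,-3.9]},{"translation": [-193,35,-96],"rot": [0,-0.6,-3.9]},{"translation": [-193,35,-96],"rot": [0,-0.6,-3.9]}])

```text
time: 6.23
ee_pos: [0.695, 0.088, 0.0958]
eef_rot: [-0.104, -3.14, -0.0]
force: [-1.0, -1.1, -0.8]
finger_gap: 0.246
```

Run:
```python
from h import *
st();go((.6943,.0883,.036),Rd(86.2))
grab("scene","d7",(230,200,430,350),4)
```

```text
t=6.23 tcp [0.695  0.088  0.0958] grasp [0.695  0.088  0.1288] z [-0.  0. -1.] y [0.066 0.998 0.   ] F [-1.  -1.1 -0.8] gap 0.246 q [0.02 0.69 0.09 0.97 0.   0.09]
t [ 0.7  0.3 92.8] rot [ 0. -0. -0.] rows>= 2.2
```

View pics/d7.png

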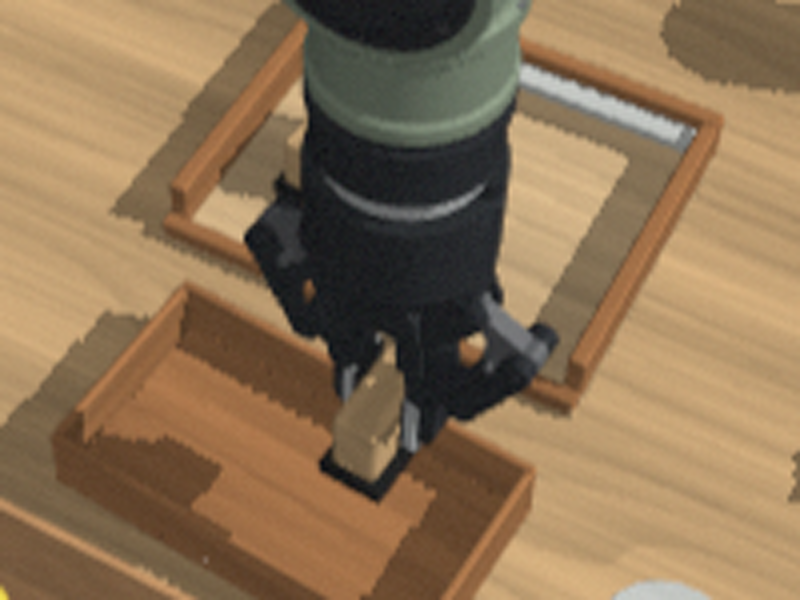

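Emit:
jog_arm(motion=[{"translation": [0,0,35],"rot": [0,0,0]},{"translation": [0,0,65],"rot": [0,0,0]},{"translation": [0,0,83],"rot": [0,0,0]},{"translation": [0,0,89],"rot": [0,0,0]},{"translation": [0,0,92],"rot": [0,0,0]},{"translation": [0,0,93],"rot": [0,0,0]}])

```text
time: 6.78
ee_pos: [0.6931, 0.0881, 0.0037]
eef_rot: [-0.104, -3.139, -0.0]
force: [0.3, 0.7, -0.3]
finger_gap: 0.251
```

Emit:
jog_arm(motion=[{"translation": [0,0,0],"rot": [0,0,0]},{"translation": [0,0,0],"rot": [0,0,0]},{"translation": [0,0,0],"rot": [0,0,0]},{"translation": [0,0,-25],"rot": [0,0,0]},{"translation": [0,0,-60],"rot": [0,0,0]},{"translation": [0,0,-95],"rot": [0,0,0]},{"translation": [0,0,-95],"rot": [0,0,0]}], gripper=0.58)

```text
time: 7.37
ee_pos: [0.6986, 0.0883, 0.108]
eef_rot: [0.103, 3.128, 0.001]
force: [2.1, -0.4, 1.3]
finger_gap: 0.419
```

Run:
```python
from h import *
st();go((.5065,-.0435,.13),Rd(85.2))
grab("scene","d8",(230,200,430,350),4)
```

```text
t=7.37 tcp [0.6986 0.0883 0.108 ] grasp [0.6982 0.0883 0.141 ] z [ 0.012  0.    -1.   ] y [0.066 0.998 0.001] F [ 2.1 -0.4  1.3] gap 0.419 q [0.02 0.68 0.1  0.98 0.   0.09]
t [ 183.1 -144.2    8.6] rot [0.1 0.7 1. ] rows>= 5.6
```

View pics/d8.png

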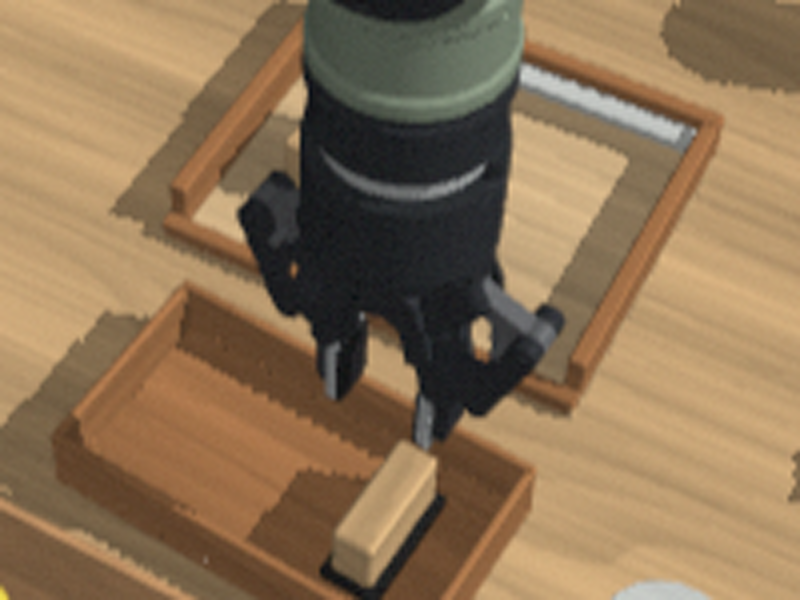

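Emit:
jog_arm(motion=[{"translation": [32,-25,0],"rot": [0,0,0]},{"translation": [64,-50,0],"rot": [0,0,0]},{"translation": [96,-75,0],"rot": [0,0.7,1]},{"translation": [128,-100,0],"rot": [0,0.7,1]},{"translation": [160,-126,0],"rot": [0,0.7,1]},{"translation": [183,-144,8],"rot": [0,0.7,1]},{"translation": [183,-144,30],"rot": [0,0.7,1]},{"translation": [183,-144,45],"rot": [0,0.7,1]},{"translation": [183,-144,45],"rot": [0,0.7,1]}], gripper=0.4)

```text
time: 8.17
ee_pos: [0.5031, -0.0433, 0.0559]
eef_rot: [-0.133, -3.132, -0.003]
force: [-1.3, 0.5, -0.4]
finger_gap: 0.596
```

Run:
```python
from h import *
st();go((.5065,-.0435,.036),Rd(85.2))
```

```text
t=8.17 tcp [ 0.5031 -0.0433  0.0559] grasp [ 0.5033 -0.0434  0.0889] z [-0.007  0.002 -1.   ] y [0.085 0.996 0.002] F [-1.3  0.5 -0.4] gap 0.596 q [-0.23  0.42 -0.52  0.64  0.   -0.15]
t [-3.8  0.  52.9] rot [ 0.1 -0.4 -0.1] rows>= 1.3
```

Emit:
jog_arm(motion=[{"translation": [-3.8,0,15],"rot": [0,-0.4,0]},{"translation": [-3.8,0,32],"rot": [0,-0.4,0]},{"translation": [-3.8,0,45],"rot": [0,-0.4,0]},{"translation": [-3.8,0,52],"rot": [0,-0.4,0]},{"translation": [-3.8,0,52],"rot": [0,-0.4,0]}])

```text
time: 8.58
ee_pos: [0.5058, -0.0431, 0.003]
eef_rot: [-0.132, -3.137, -0.003]
force: [0.7, -0.2, -0.4]
finger_gap: 0.599
```

Emit:
jog_arm(motion=[{"translation": [0,0,0],"rot": [0,0,0]},{"translation": [0,0,0],"rot": [0,0,0]},{"translation": [0,0,0],"rot": [0,0,0]},{"translation": [0,0,0],"rot": [0,0,0]},{"translation": [0,0,0],"rot": [0,0,0]},{"translation": [0,0,0],"rot": [0,0,0]}], gripper=1)

```text
time: 9.08
ee_pos: [0.5067, -0.0433, 0.004]
eef_rot: [-0.132, -3.139, -0.003]
force: [-0.8, 0.2, 6.0]
finger_gap: 0.252
```

Run:
```python
from h import *
st();go((.6877,-.0115,.13),Rd(86.2))
```

```text
t=9.08 tcp [ 0.5067 -0.0433  0.004 ] grasp [ 0.5067 -0.0433  0.037 ] z [ 0.     0.002 -1.   ] y [0.084 0.996 0.002] F [-0.8  0.2  6. ] gap 0.252 q [-0.23  0.5  -0.56  0.51  0.   -0.15]
t [-177.7   47.1  -93. ] rot [ 0.1 -0.  -1. ] rows>= 4.9
```

Emit:
jog_arm(motion=[{"translation": [0,0,-35],"rot": [0,0,0]},{"translation": [0,0,-70],"rot": [0,0,0]},{"translation": [-5,0,-93],"rot": [0,0,0]},{"translation": [-43,11,-93],"rot": [0,0,-1]},{"translation": [-80,21,-93],"rot": [0,0,-1]},{"translation": [-118,31,-93],"rot": [0,0,-1]},{"translation": [-155,41,-93],"rot": [0,0,-1]},{"translation": [-178,47,-93],"rot": [0,0,-1]},{"translation": [-178,47,-93],"rot": [0,0,-1]},{"translation": [-178,47,-93],"rot": [0,0,-1]}])

```text
time: 9.92
ee_pos: [0.6881, -0.0113, 0.0959]
eef_rot: [-0.104, -3.139, -0.003]
force: [0.2, -0.3, -0.8]
finger_gap: 0.252
```

Run:
```python
from h import *
st();go((.6877,-.0115,.0365),Rd(86.2))
```

```text
t=9.92 tcp [ 0.6881 -0.0113  0.0959] grasp [ 0.6882 -0.0113  0.1289] z [-0.001  0.002 -1.   ] y [0.066 0.998 0.002] F [ 0.2 -0.3 -0.8] gap 0.252 q [-0.12  0.67  0.05  0.95  0.   -0.06]
t [ 0.3 -0.4 92.4] rot [ 0.1 -0.1  0. ] rows>= 2.2
```

Emit:
jog_arm(motion=[{"translation": [0,0,35],"rot": [0,0,0]},{"translation": [0,0,65],"rot": [0,0,0]},{"translation": [0,0,83],"rot": [0,0,0]},{"translation": [0,0,89],"rot": [0,0,0]},{"translation": [0,0,91.5],"rot": [0,0,0]},{"translation": [0,0,92],"rot": [0,0,0]}])

```text
time: 10.42
ee_pos: [0.6872, -0.0114, 0.0043]
eef_rot: [-0.104, -3.138, -0.003]
force: [0.4, 0.1, 0.0]
finger_gap: 0.252
```

Emit:
jog_arm(motion=[{"translation": [0,0,0],"rot": [0,0,0]},{"translation": [0,0,0],"rot": [0,0,0]},{"translation": [0,0,0],"rot": [0,0,0]},{"translation": [0,0,-25],"rot": [0,0,0]},{"translation": [0,0,-60],"rot": [0,0,0]},{"translation": [0,0,-90],"rot": [0,0,0]},{"translation": [0,0,-90],"rot": [0,0,0]}], gripper=0.58)

```text
time: 11.0
ee_pos: [0.6923, -0.0121, 0.1025]
eef_rot: [0.104, 3.129, 0.001]
force: [1.8, -0.4, 0.8]
finger_gap: 0.42
```

Run:
```python
from h import *
st();go((.5155,.0177,.08),Rd(98.5))
```

```text
t=11.00 tcp [ 0.6923 -0.0121  0.1025] grasp [ 0.692  -0.0121  0.1355] z [ 0.01  0.   -1.  ] y [0.066 0.998 0.001] F [ 1.8 -0.4  0.8] gap 0.42 q [-0.12  0.66  0.06  0.95  0.   -0.06]
t [179.   17.9  53.6] rot [ -0.    0.6 -12.3] rows>= 4.5
```

Emit:
jog_arm(motion=[{"translation": [38,4,0],"rot": [0,0,-4]},{"translation": [76,8,0],"rot": [0,0,-8]},{"translation": [114,12,0],"rot": [0,0,-12.3]},{"translation": [150,15,10],"rot": [0,0.6,-12.3]},{"translation": [179,18,25],"rot": [0,0.6,-12.3]},{"translation": [179,18,45],"rot": [0,0.6,-12.3]},{"translation": [179,18,53],"rot": [0,0.6,-12.3]},{"translation": [179,18,53],"rot": [0,0.6,-12.3]}], gripper=0.4)

```text
time: 11.67
ee_pos: [0.5151, 0.0178, 0.0469]
eef_rot: [0.233, -3.132, 0.0]
force: [0.4, 0.4, 0.4]
finger_gap: 0.605
```

Run:
```python
from h import *
st();go((.5155,.0177,.037),Rd(98.5))
```

```text
t=11.67 tcp [0.5151 0.0178 0.0469] grasp [0.5152 0.0178 0.0799] z [-0.001 -0.    -1.   ] y [-0.148  0.989 -0.   ] F [0.4 0.4 0.4] gap 0.605 q [-0.11  0.45 -0.5   0.62 -0.   -0.26]
t [-0.4 -0.2 42.9] rot [-0.  -0.1 -0. ] rows>= 1.0
```

Emit:
jog_arm(motion=[{"translation": [0,0,15],"rot": [0,0,0]},{"translation": [0,0,30],"rot": [0,0,0]},{"translation": [0,0,40],"rot": [0,0,0]},{"translation": [0,0,43],"rot": [0,0,0]}])

```text
time: 12.0
ee_pos: [0.5158, 0.0176, 0.0031]
eef_rot: [0.232, -3.132, 0.0]
force: [-1.1, -0.4, 0.8]
finger_gap: 0.599
```

Emit:
jog_arm(motion=[{"translation": [0,0,0],"rot": [0,0,0]},{"translation": [0,0,0],"rot": [0,0,0]},{"translation": [0,0,0],"rot": [0,0,0]},{"translation": [0,0,0],"rot": [0,0,0]},{"translation": [0,0,0],"rot": [0,0,0]},{"translation": [0,0,0],"rot": [0,0,0]}], gripper=1)

```text
time: 12.5
ee_pos: [0.5165, 0.0175, 0.0038]
eef_rot: [-0.232, 3.133, -0.0]
force: [-0.0, -0.1, 3.4]
finger_gap: 0.247
```

Run:
```python
from h import *
st();go((.691,.0384,.13),Rd(86.2))
```

```text
t=12.50 tcp [0.5165 0.0175 0.0038] grasp [0.5165 0.0175 0.0368] z [ 0. -0. -1.] y [-0.147  0.989 -0.   ] F [-0.  -0.1  3.4] gap 0.247 q [-0.11  0.51 -0.54  0.52 -0.   -0.26]
t [-175.7   -5.1  -93.2] rot [-0.   0.  12.3] rows>= 4.8
```

Emit:
jog_arm(motion=[{"translation": [0,0,-35],"rot": [0,0,0]},{"translation": [0,0,-70],"rot": [0,0,0]},{"translation": [-5,0,-93],"rot": [0,0,0]},{"translation": [-43,-1,-93],"rot": [0,0,4]},{"translation": [-80,-2,-93],"rot": [0,0,8]},{"translation": [-118,-3,-93],"rot": [0,0,12.3]},{"translation": [-155,-4,-93],"rot": [0,0,12.3]},{"translation": [-176,-5,-93],"rot": [0,0,12.3]},{"translation": [-176,-5,-93],"rot": [0,0,12.3]},{"translation": [-176,-5,-93],"rot": [0,0,12.3]}])

```text
time: 13.33
ee_pos: [0.6913, 0.0387, 0.0958]
eef_rot: [-0.104, -3.139, 0.001]
force: [-0.0, -0.7, -0.6]
finger_gap: 0.247
```

Run:
```python
from h import *
st();go((.691,.0384,.0365),Rd(86.2))
```

```text
t=13.33 tcp [0.6913 0.0387 0.0958] grasp [0.6914 0.0387 0.1288] z [-0.001 -0.    -1.   ] y [ 0.066  0.998 -0.   ] F [-0.  -0.7 -0.6] gap 0.247 q [-0.05  0.68  0.07  0.96 -0.    0.02]
t [ 0.2 -0.3 92.3] rot [-0.  -0.1 -0. ] rows>= 2.2
```

Emit:
jog_arm(motion=[{"translation": [0,0,35],"rot": [0,0,0]},{"translation": [0,0,65],"rot": [0,0,0]},{"translation": [0,0,83],"rot": [0,0,0]},{"translation": [0,0,89],"rot": [0,0,0]},{"translation": [0,0,91.5],"rot": [0,0,0]},{"translation": [0,0,92],"rot": [0,0,0]}])

```text
time: 13.83
ee_pos: [0.6905, 0.0386, 0.0042]
eef_rot: [-0.104, -3.138, 0.001]
force: [-0.1, -0.3, -0.9]
finger_gap: 0.254
```

Emit:
jog_arm(motion=[{"translation": [0,0,0],"rot": [0,0,0]},{"translation": [0,0,0],"rot": [0,0,0]},{"translation": [0,0,0],"rot": [0,0,0]},{"translation": [0,0,-25],"rot": [0,0,0]},{"translation": [0,0,-60],"rot": [0,0,0]},{"translation": [0,0,-90],"rot": [0,0,0]},{"translation": [0,0,-90],"rot": [0,0,0]},{"translation": [0,20,-120],"rot": [0,0,0]},{"translation": [0,50,-140],"rot": [0,0,0]},{"translation": [30,90,-140],"rot": [0,0,0]},{"translation": [60,120,-140],"rot": [0,0,0]}], gripper=0.58)

```text
time: 14.75
ee_pos: [0.6474, 0.1566, 0.1468]
eef_rot: [0.107, 3.135, 0.002]
force: [-0.6, 0.6, -1.0]
finger_gap: 0.418
```

Run:
```python
from h import *
st()
grab("scene","e1");grab("top","e2")
```

```text
t=14.75 tcp [0.6474 0.1566 0.1468] grasp [0.6472 0.1566 0.1798] z [ 0.005  0.001 -1.   ] y [0.068 0.998 0.001] F [-0.6  0.6 -1. ] gap 0.418 q [0.13 0.58 0.03 1.01 0.   0.19]
```

View pics/e1.png

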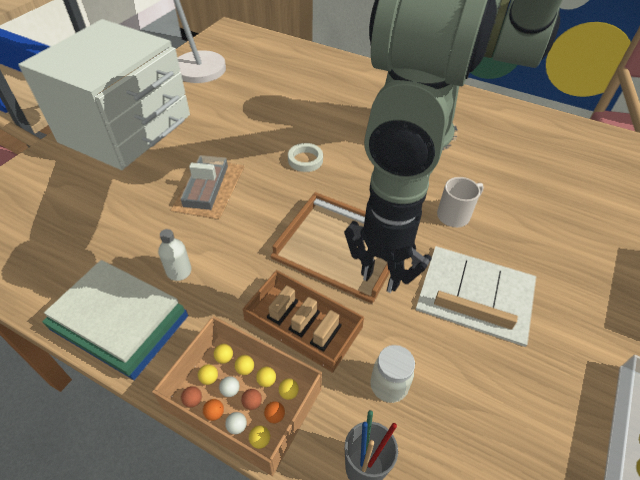

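View pics/e2.png

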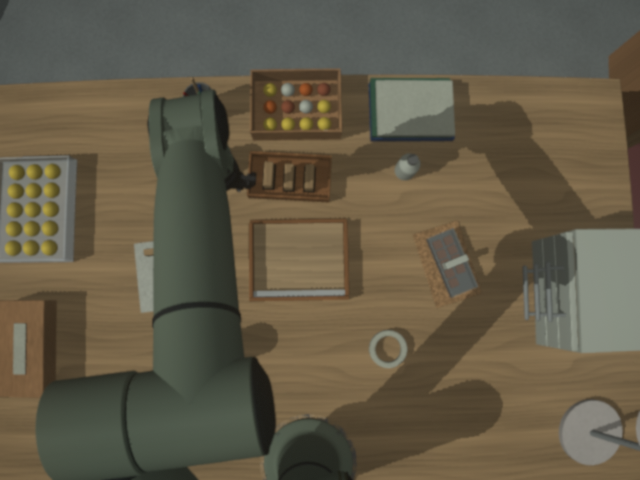

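Emit:
jog_arm(motion=[{"translation": [30,-35,-5],"rot": [0,0,7]},{"translation": [60,-65,-10],"rot": [0,0,14]},{"translation": [90,-95,-15],"rot": [0,0,21]},{"translation": [110,-130,-20],"rot": [0,0,28]},{"translation": [120,-165,-20],"rot": [0,0,35]},{"translation": [130,-200,-20],"rot": [0,0,42]},{"translation": [130,-240,-20],"rot": [0,0,49]},{"translation": [130,-275,-20],"rot": [0,0,56]},{"translation": [130,-300,-20],"rot": [0,0,63]},{"translation": [130,-300,-20],"rot": [0,0,70]},{"translation": [130,-300,-20],"rot": [0,0,77]},{"translation": [130,-300,-20],"rot": [0,0,77]}], gripper=0.4)

```text
time: 15.85
ee_pos: [0.4933, -0.1327, 0.1656]
eef_rot: [-2.032, -2.393, 0.001]
force: [0.2, 0.1, -0.1]
finger_gap: 0.601
```

Run:
```python
from h import *
st()
def c(n,name,x0,y0,x1,y1,z):
    im=read_camera(n)[:,:,::-1];cv2.imwrite(f"pics/{name}_full.png",im)
    o=cv2.resize(im[y0:y1,x0:x1],None,fx=z,fy=z,interpolation=cv2.INTER_CUBIC)
    for u in range(x0,x1,10): cv2.putText(o,str(u),(int((u-x0+.5)*z),8),0,.35,(255,255,0),1); cv2.line(o,(int((u-x0+.5)*z),10),(int((u-x0+.5)*z),16),(255,255,0),1)
    for v in range(y0,y1,10): cv2.putText(o,str(v),(0,int((v-y0+.5)*z)),0,.35,(255,255,0),1)
    cv2.imwrite(f"pics/{name}.png",o)
c("scene","f1",405,240,555,350,5);c("top","f2",110,215,240,315,6)
```

```text
t=15.85 tcp [ 0.4933 -0.1327  0.1656] grasp [ 0.4934 -0.1327  0.1986] z [-0.002  0.001 -1.   ] y [ 0.987  0.162 -0.002] F [ 0.2  0.1 -0.1] gap 0.601 q [-0.41  0.3  -0.37  0.9  -0.    1.  ]
```

View pics/f1.png

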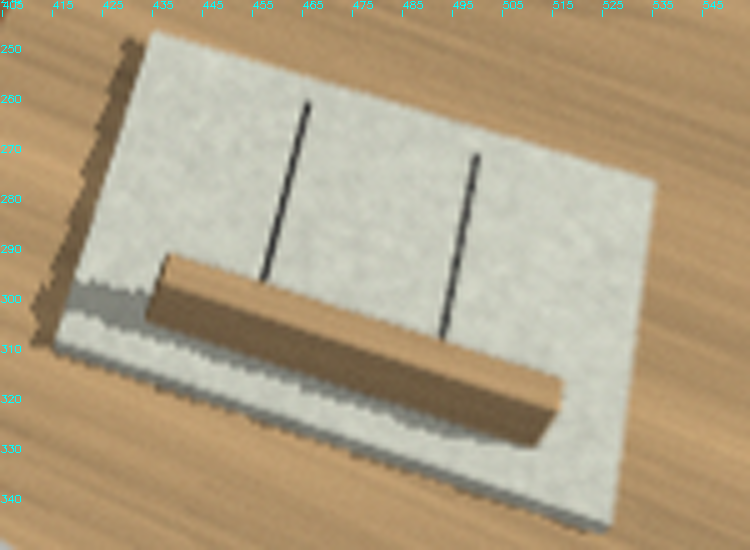

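View pics/f2.png

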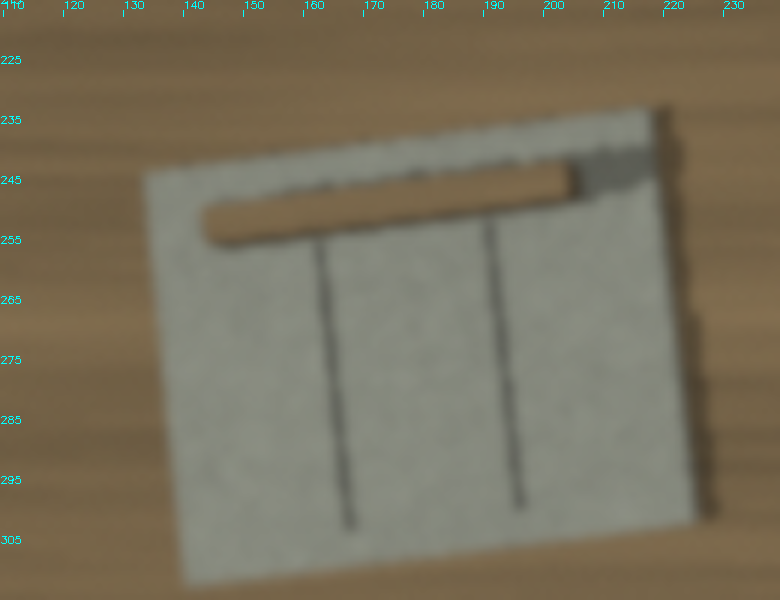

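Run:
```python
from h import *
A=np.array
f1=lambda p:A([405,240])+A(p)/5-.5
f2=lambda p:A([110,215])+A(p)/6-.5
S=[(168,255),(563,380),(555,410),(155,288)];T=[(568,162),(203,205),(212,247),(575,200)]
print("rail tri",tri(f1(np.mean(S,0)),f2(np.mean(T,0))))
for z in (.038,.05):
  a=A([onz("scene",f1(x),z) for x in S]);b=A([onz("top",f2(x),z) for x in T])
  for q in(a,b):
    d=(q[1]-q[0]);print(z,q.mean(0).round(4),"len",np.linalg.norm(d).round(4),np.degrees(np.arctan2(-d[0],d[1])).round(2))
C={"-x-y":((153,33),(698,522)),"-x+y":((655,180),(187,585)),"+x+y":((610,522),(147,172)),"+x-y":((57,345),(650,108))}
sm=[];tm=[];pts={}
for k,(s,t) in C.items():
    a=onz("scene",f1(s),.008);b=onz("top",f2(t),.008);print(k,a.round(4),b.round(4),tri(f1(s),f2(t))[0].round(4));sm.append(a);tm.append(b);pts[k]=(a+b)/2
print(np.mean(sm,0),np.mean(tm,0))
d=pts["-x+y"]-pts["-x-y"]+pts["+x+y"]-pts["+x-y"];print("yaw",np.degrees(np.arctan2(-d[0],d[1])))
```

```text
rail tri (array([0.5180333 , 0.3153402 , 0.03708194]), np.float64(0.0004655484964880606))
0.038 [0.5188 0.3141 0.038 ] len 0.148 7.07
0.038 [0.518  0.3152 0.038 ] len 0.1486 5.97
0.05 [0.528  0.3134 0.05  ] len 0.1456 7.07
0.05 [0.5168 0.3122 0.05  ] len 0.1472 5.97
-x-y [0.389  0.1946 0.008 ] [0.3902 0.1953 0.008 ] [0.3902 0.1949 0.0095]
-x+y [0.3628 0.4019 0.008 ] [0.3662 0.4046 0.008 ] [0.3664 0.4022 0.0123]
+x+y [0.5313 0.4214 0.008 ] [0.535  0.4238 0.008 ] [0.5346 0.4213 0.013 ]
+x-y [0.559  0.2153 0.008 ] [0.5587 0.2152 0.008 ] [0.5587 0.2153 0.0076]
[0.4605309  0.30829867 0.008     ] [0.46251213 0.30971757 0.008     ]
yaw 6.964942511356905
```

Run:
```python
from h import *
go((.518,.3147,.10),Rd(6.7))
```

```text
t [435.7 100.   98.9] rot [-0.2 -0.1  3. ] rows>= 11.0
```

Emit:
jog_arm(motion=[{"translation": [38,9,0],"rot": [0,0,3]},{"translation": [78,18,0],"rot": [0,0,3]},{"translation": [118,27,0],"rot": [0,0,3]},{"translation": [158,36,0],"rot": [0,0,3]},{"translation": [198,45,0],"rot": [0,0,3]},{"translation": [238,54,0],"rot": [0,0,3]},{"translation": [278,64,0],"rot": [0,0,3]},{"translation": [318,73,10],"rot": [0,0,3]},{"translation": [358,82,20],"rot": [0,0,3]},{"translation": [398,92,30],"rot": [0,0,3]},{"translation": [436,100,50],"rot": [0,0,3]},{"translation": [436,100,80],"rot": [0,0,3]}])

```text
time: 16.95
ee_pos: [0.5205, 0.323, 0.0883]
eef_rot: [-2.075, -2.358, -0.014]
force: [1.4, 0.2, 0.1]
finger_gap: 0.602
```

Emit:
jog_arm(motion=[{"translation": [0,0,0],"rot": [0,0,0]},{"translation": [0,0,0],"rot": [0,0,0]}])

```text
time: 17.12
ee_pos: [0.5188, 0.3239, 0.0873]
eef_rot: [-2.069, -2.361, -0.01]
force: [1.0, 0.9, 0.4]
finger_gap: 0.598
```

Run:
```python
from h import *
st();go((.518,.3147,.031),Rd(6.7))
```

```text
t=17.12 tcp [0.5188 0.3239 0.0873] grasp [0.5187 0.3237 0.1203] z [ 0.002  0.006 -1.   ] y [0.991 0.131 0.003] F [1.  0.9 0.4] gap 0.598 q [ 0.43  0.54 -0.21  0.82  0.    1.87]
t [-9.5 -2.3 89.2] rot [ 0.2 -0.3  0.9] rows>= 2.2
```

Emit:
jog_arm(motion=[{"translation": [-5,-1,25],"rot": [0,0,0.9]},{"translation": [-9.5,-2,50],"rot": [0,-0.3,0.9]},{"translation": [-9.5,-2,70],"rot": [0,-0.3,0.9]},{"translation": [-9.5,-2,82],"rot": [0,-0.3,0.9]},{"translation": [-9.5,-2,88],"rot": [0,-0.3,0.9]},{"translation": [-9.5,-2,89],"rot": [0,-0.3,0.9]}])

```text
time: 17.62
ee_pos: [0.5187, 0.3142, -0.0014]
eef_rot: [2.088, 2.345, 0.004]
force: [-0.8, -0.3, 0.4]
finger_gap: 0.599
```

Emit:
jog_arm(motion=[{"translation": [0,0,0],"rot": [0,0,0]},{"translation": [0,0,0],"rot": [0,0,0]},{"translation": [0,0,0],"rot": [0,0,0]},{"translation": [0,0,0],"rot": [0,0,0]},{"translation": [0,0,0],"rot": [0,0,0]},{"translation": [0,0,0],"rot": [0,0,0]},{"translation": [0,0,0],"rot": [0,0,0]}], gripper=1, force=90)

```text
time: 18.2
ee_pos: [0.5198, 0.3146, 0.0004]
eef_rot: [2.087, 2.344, 0.008]
force: [-1.0, -1.0, 6.5]
finger_gap: 0.165
```

Run:
```python
from h import *
st()
grab("scene","g1",(385,200,555,350),4.5)
```

```text
t=18.20 tcp [5.198e-01 3.146e-01 4.000e-04] grasp [0.5196 0.3146 0.0334] z [ 0.005  0.002 -1.   ] y [0.993 0.116 0.005] F [-1.  -1.   6.5] gap 0.165 q [ 0.42  0.64 -0.29  0.63 -0.    1.88]
```

View pics/g1.png

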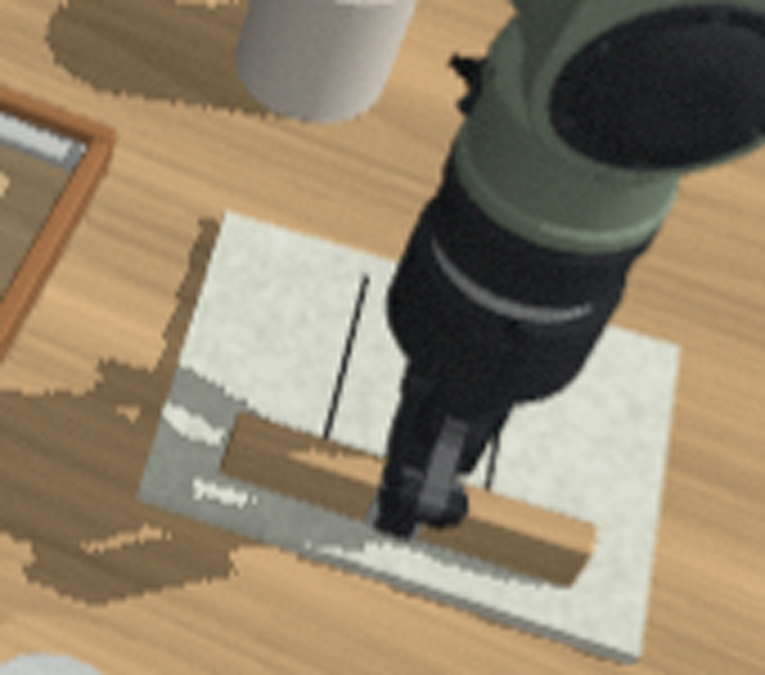

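```bash
cat >> h.py <<'E'
TB=np.array([.057,0,.0004])
def brd(E,th,yaw=.4,Eb=(-.085,0,0)):
    """move so that board point Eb is at world E with tilt th"""
    Rb=(Ro.from_euler('z',yaw,degrees=True)*Ro.from_euler('y',-th,degrees=True)).as_matrix()
    B=np.array(E)-Rb@np.array(Eb);tcp=B+Rb@TB
    Rt=np.stack([Rb[:,1],Rb[:,0],-Rb[:,2]],1)
    go(tcp,Rt,off=0)
def bstate():
    s=sense();R=Ro.from_rotvec(s["eef_rot"]).as_matrix();Rb=np.stack([R[:,1],R[:,0],-R[:,2]],1)
    B=s["ee_pos"]-Rb@TB
    print("board c",B.round(4),"edge low",(B+Rb@[-.085,0,0]).round(4),"rail-edge low",(B+Rb@[.085,0,0]).round(4),"tilt",np.degrees(np.arcsin(Rb[2,0])).round(2),"roll",np.degrees(Rb[2,1]).round(2),"yaw",np.degrees(np.arctan2(Rb[1,0],Rb[0,0])).round(2))
E
python3 - <<'E'
from h import *
bstate()
brd((.4255,.0175,.11),0)
E
```

```text
board c [ 4.632e-01  3.080e-01 -4.000e-04] edge low [ 0.3787  0.2982 -0.0008] rail-edge low [5.476e-01 3.178e-01 1.000e-04] tilt 0.31 roll 0.06 yaw 6.64
t [-299.5   13.8 -110.3] rot [ 0.3 -0.1  6.2] rows>= 7.7
```

Emit:
jog_arm(motion=[{"translation": [0,0,-8],"rot": [0,0,0]},{"translation": [0,0,-20],"rot": [0,0,0]},{"translation": [0,0,-40],"rot": [0,0,0]},{"translation": [0,0,-65],"rot": [0,0,0]},{"translation": [0,0,-90],"rot": [0,0,0]},{"translation": [0,0,-110],"rot": [0,0,0]},{"translation": [0,0,-110],"rot": [0,0,0]}])

```text
time: 18.83
ee_pos: [0.5223, 0.3159, 0.1162]
eef_rot: [2.085, 2.342, 0.02]
force: [0.8, -0.1, -1.9]
finger_gap: 0.17
```

Run:
```python
from h import *
st();bstate()
brd((.4255,.0175,.11),0)
grab("scene","g2",(385,130,595,330),3.5)
```

```text
t=18.83 tcp [0.5223 0.3159 0.1162] grasp [0.5218 0.3158 0.1492] z [ 0.013  0.005 -1.   ] y [0.993 0.116 0.014] F [ 0.8 -0.1 -1.9] gap 0.17 q [ 0.42  0.51 -0.19  0.86 -0.    1.88]
board c [0.4656 0.3093 0.115 ] edge low [0.3812 0.2995 0.1138] rail-edge low [0.5501 0.3192 0.1162] tilt 0.79 roll 0.21 yaw 6.65
t [-300.7   10.4    4.8] rot [ 0.8 -0.3  6.2] rows>= 7.2
```

View pics/g2.png

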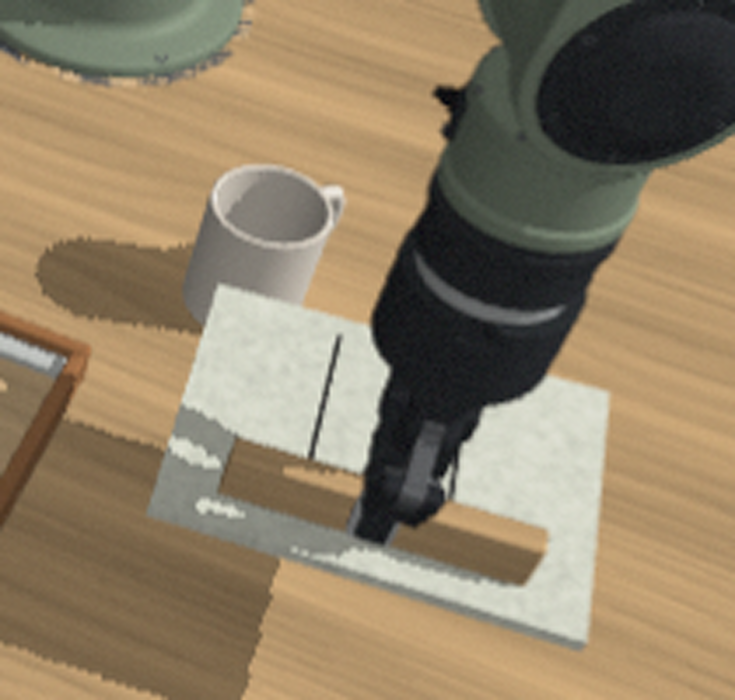

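Run:
```python
from h import *
brd((.4305,.0175,.10),12)
```

```text
t [-300.5   13.5  -16.9] rot [-11.4  -0.9   6.2] rows>= 7.2
```

Emit:
jog_arm(motion=[{"translation": [-35,2,-2],"rot": [-1,0,1]},{"translation": [-70,4,-4],"rot": [-2,0,2]},{"translation": [-105,5,-6],"rot": [-4,0,3]},{"translation": [-140,6,-8],"rot": [-6,-0.5,4]},{"translation": [-175,8,-10],"rot": [-8,-0.5,5]},{"translation": [-210,10,-13],"rot": [-10,-0.7,6]},{"translation": [-245,11,-15],"rot": [-11.4,-0.9,6.2]},{"translation": [-275,13,-17],"rot": [-11.4,-0.9,6.2]},{"translation": [-295,13.5,-17],"rot": [-11.4,-0.9,6.2]},{"translation": [-300.5,13.5,-17],"rot": [-11.4,-0.9,6.2]},{"translation": [-300.5,13.5,-17],"rot": [-11.4,-0.9,6.2]}])

```text
time: 19.8
ee_pos: [0.5686, 0.0171, 0.1291]
eef_rot: [2.107, 2.116, 0.221]
force: [0.6, 0.1, -2.1]
finger_gap: 0.167
```

Run:
```python
from h import *
st();bstate()
brd((.4305,.0175,.10),12)
c="scene"
grab("scene","g3",(230,90,430,290),3.5);grab("top","g4",(230,170,370,310),4)
s=sense();R=Ro.from_rotvec(s["eef_rot"]).as_matrix();Rb=np.stack([R[:,1],R[:,0],-R[:,2]],1);B=s["ee_pos"]-Rb@TB
for n,(x,y) in {"-x-y":(-.085,-.105),"-x+y":(-.085,.105),"+x-y":(.085,-.105),"+x+y":(.085,.105)}.items():
    p=B+Rb@[x,y,.008];print(n,proj(cal("scene"),p).round(1),((proj(cal("scene"),p)-[230,90])*3.5).round(),((proj(cal("top"),p)-[230,170])*4).round())
```

```text
t=19.80 tcp [0.5686 0.0171 0.1291] grasp [0.5617 0.017  0.1614] z [ 0.207  0.    -0.978] y [0.978 0.004 0.207] F [ 0.6  0.1 -2.1] gap 0.167 q [-0.11  0.29 -0.52  0.56  0.02  1.46]
board c [0.5129 0.0168 0.1169] edge low [0.4297 0.0165 0.0993] rail-edge low [0.596  0.0172 0.1345] tilt 11.95 roll -0.03 yaw 0.24
t [ 1.4  0.9 -0.6] rot [-0.   0.1 -0.2] rows>= 0.0
-x-y [313.  179.3] [290. 312.] [459. 452.]
-x+y [405.  213.7] [612. 433.] [ 85. 460.]
+x-y [271.1 217.6] [144. 446.] [455. 149.]
+x+y [373.4 260. ] [502. 595.] [ 75. 156.]
```

View pics/g3.png

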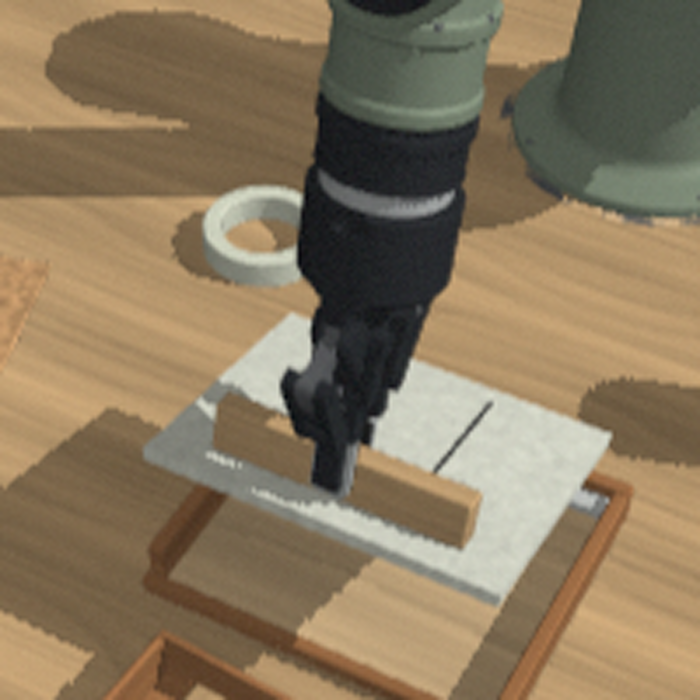

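View pics/g4.png

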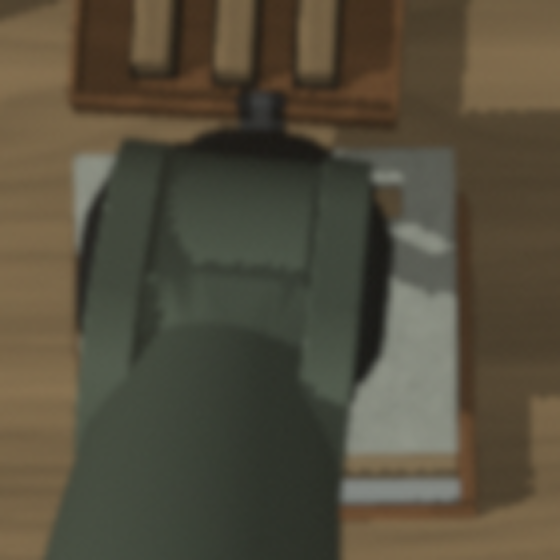

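Run:
```python
from h import *
for z in(.05,.02,.010):brd((.4305,.0178,z),12)
```

```text
t [-0.4 -9.2 48.4] rot [-0.1 -0.   0. ] rows>= 1.2
t [ -0.4 -15.5  77.7] rot [-0.1 -0.   0. ] rows>= 1.9
t [ -0.4 -17.5  87.5] rot [-0.1 -0.   0. ] rows>= 2.1
```

Emit:
jog_arm(motion=[{"translation": [-0.4,-3,17],"rot": [0,0,0]},{"translation": [-0.4,-6,33],"rot": [0,0,0]},{"translation": [-0.4,-9,48],"rot": [0,0,0]},{"translation": [-0.4,-12,60],"rot": [0,0,0]},{"translation": [-0.4,-14,70],"rot": [0,0,0]},{"translation": [-0.4,-15.5,78],"rot": [0,0,0]},{"translation": [-0.4,-16.5,83],"rot": [0,0,0]},{"translation": [-0.4,-17.2,86],"rot": [0,0,0]},{"translation": [-0.4,-17.2,86],"rot": [0,0,0]}])

```text
time: 20.65
ee_pos: [0.569, 0.0194, 0.0409]
eef_rot: [2.104, 2.121, 0.221]
force: [0.2, 0.5, -1.9]
finger_gap: 0.164
```

Run:
```python
from h import *
st();bstate()
grab("scene","g5",(250,120,430,310),3.5);grab("top","g6",(230,200,370,310),5)
brd((.4105,.0178,.0075),12);brd((.4065,.0178,.0075),12)
```

```text
t=20.65 tcp [0.569  0.0194 0.0409] grasp [0.5622 0.0193 0.0732] z [ 0.206  0.002 -0.979] y [0.979 0.008 0.206] F [ 0.2  0.5 -1.9] gap 0.164 q [-0.11  0.42 -0.61  0.34  0.02  1.46]
board c [0.5133 0.019  0.0288] edge low [0.4301 0.0183 0.0113] rail-edge low [0.5964 0.0196 0.0463] tilt 11.89 roll 0.03 yaw 0.46
t [ -0.1 -20.8   0.1] rot [-0. -0.  0.] rows>= 0.5
t [ -0.  -24.7  -0.7] rot [-0. -0.  0.] rows>= 0.6
```

View pics/g5.png

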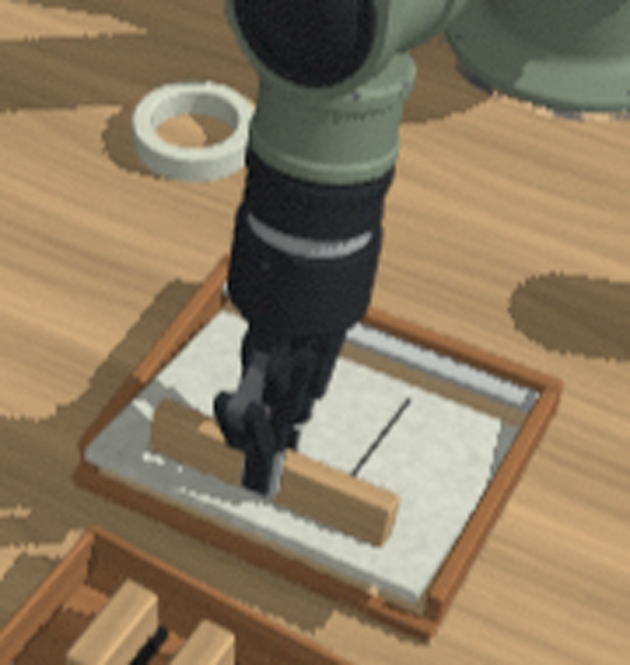

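View pics/g6.png

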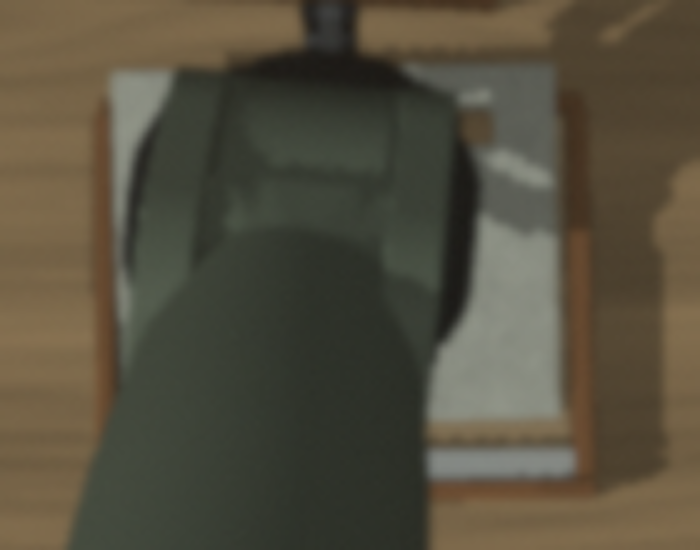

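Emit:
jog_arm(motion=[{"translation": [-0.5,-4,0.5],"rot": [0,0,0]},{"translation": [-0.7,-8,0.3],"rot": [0,0,0]},{"translation": [-0.7,-12,0.2],"rot": [0,0,0]},{"translation": [-0.7,-16,0.2],"rot": [0,0,0]},{"translation": [-0.7,-18,0],"rot": [0,0,0]},{"translation": [-0.7,-20,0],"rot": [0,0,0]}])

```text
time: 21.25
ee_pos: [0.5497, 0.0181, 0.0377]
eef_rot: [2.104, 2.119, 0.223]
force: [1.0, 0.3, -1.3]
finger_gap: 0.17
```

Run:
```python
from h import *
st();bstate()
grab("scene","g7",(250,120,430,310),3.5)
brd((.4060,.0175,.007),12);brd((.4060,.0175,.007),8);brd((.4060,.0175,.007),4);brd((.4060,.0175,.0065),0)
```

```text
t=21.25 tcp [0.5497 0.0181 0.0377] grasp [0.5428 0.018  0.07  ] z [ 0.207  0.002 -0.978] y [0.978 0.007 0.207] F [ 1.   0.3 -1.3] gap 0.17 q [-0.12  0.4  -0.66  0.3   0.03  1.45]
board c [0.494  0.0177 0.0255] edge low [0.4108 0.0171 0.0079] rail-edge low [0.5771 0.0183 0.0431] tilt 11.97 roll 0.02 yaw 0.42
t [ 0.3 -4.5 -0.3] rot [-0.1 -0.   0. ] rows>= 0.1
t [ 0.3 -4.8  9.6] rot [ 3.9 -0.   0. ] rows>= 0.6
t [ 0.3 -5.8 19.5] rot [ 7.9 -0.   0. ] rows>= 1.1
t [ 0.3 -7.6 29.7] rot [11.9 -0.   0. ] rows>= 1.7
```

View pics/g7.png

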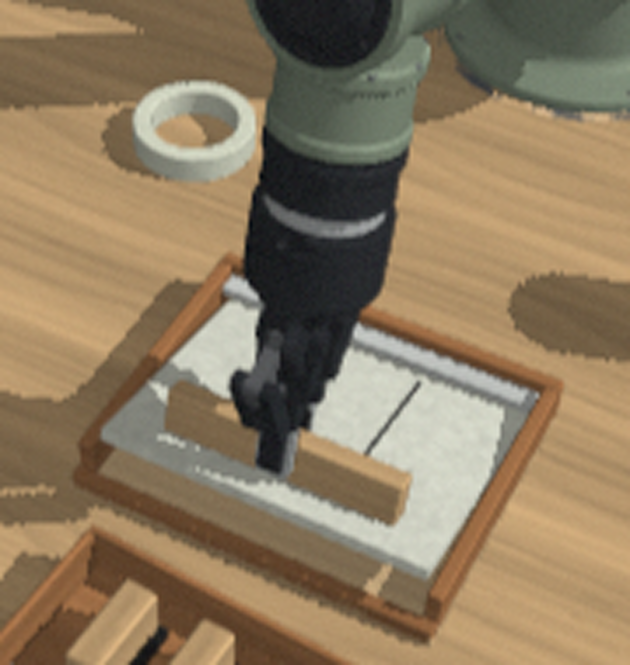

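Emit:
jog_arm(motion=[{"translation": [0.3,-2.5,0],"rot": [0,0,0]},{"translation": [0.3,-4.5,-0.3],"rot": [0,0,0]},{"translation": [0.3,-4.6,4.5],"rot": [1.9,0,0]},{"translation": [0.3,-4.8,9.6],"rot": [3.9,0,0]},{"translation": [0.3,-4.8,9.6],"rot": [3.9,0,0]}])

```text
time: 21.72
ee_pos: [0.5479, 0.0183, 0.0271]
eef_rot: [2.141, 2.157, 0.152]
force: [0.9, -0.0, -2.2]
finger_gap: 0.169
```

Run:
```python
from h import *
st();bstate()
grab("scene","g8",(250,120,430,310),3.5)
brd((.4060,.0175,.007),6);brd((.4060,.0175,.0065),3);brd((.4060,.0175,.0065),1);brd((.4060,.0175,.006),0)
```

```text
t=21.72 tcp [0.5479 0.0183 0.0271] grasp [0.5433 0.0182 0.0597] z [ 0.14   0.001 -0.99 ] y [0.99  0.007 0.14 ] F [ 0.9 -0.  -2.2] gap 0.169 q [-0.11  0.44 -0.6   0.39  0.02  1.45]
board c [0.4916 0.0178 0.0187] edge low [0.4074 0.0172 0.0068] rail-edge low [0.5757 0.0185 0.0306] tilt 8.05 roll 0.01 yaw 0.42
t [ 0.2 -1.   4.7] rot [ 2.1 -0.   0. ] rows>= 0.3
t [ 0.2 -1.5 12.7] rot [ 5.1 -0.   0. ] rows>= 0.7
t [ 0.2 -2.  17.6] rot [ 7.1 -0.   0. ] rows>= 1.0
t [ 0.2 -2.4 20.5] rot [ 8.1 -0.   0. ] rows>= 1.1
```

View pics/g8.png

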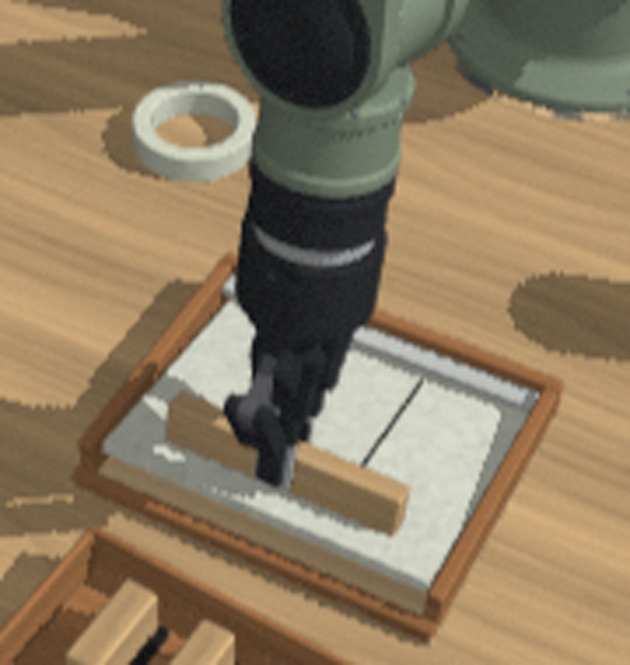

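Emit:
jog_arm(motion=[{"translation": [0,-1,4.7],"rot": [2.1,0,0]},{"translation": [0,-1.3,8.7],"rot": [3.6,0,0]},{"translation": [0,-1.5,12.7],"rot": [5.1,0,0]},{"translation": [0,-1.8,15.5],"rot": [6.2,0,0]},{"translation": [0,-2,17.6],"rot": [7.1,0,0]},{"translation": [0,-2.2,19.2],"rot": [7.7,0,0]},{"translation": [0,-2.3,19.8],"rot": [8,0,0]}])

```text
time: 22.35
ee_pos: [0.548, 0.0184, 0.0069]
eef_rot: [2.213, 2.229, 0.002]
force: [0.1, -1.1, -2.1]
finger_gap: 0.167
```

Run:
```python
from h import *
st();bstate()
grab("scene","g9",(250,120,430,310),3.5)
brd((.4060,.0175,.006),0)
```

```text
t=22.35 tcp [0.548  0.0184 0.0069] grasp [0.5479 0.0184 0.0399] z [ 0.001  0.    -1.   ] y [1.    0.007 0.001] F [ 0.1 -1.1 -2.1] gap 0.167 q [-0.1   0.55 -0.45  0.57  0.    1.46]
board c [0.491  0.0179 0.0064] edge low [0.406  0.0173 0.0063] rail-edge low [0.576  0.0186 0.0065] tilt 0.07 roll 0.02 yaw 0.43
t [ 0.1 -0.   0.5] rot [ 0.1 -0.   0. ] rows>= 0.0
```

View pics/g9.png

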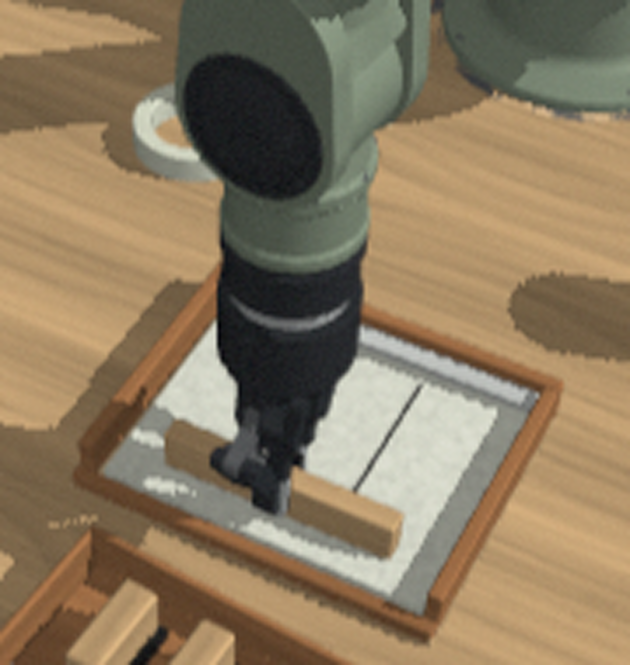

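Emit:
jog_arm(motion=[{"translation": [0,0,1],"rot": [0,0,0]},{"translation": [0,0,1.5],"rot": [0,0,0]},{"translation": [0,0,1.5],"rot": [0,0,0]}])

```text
time: 22.65
ee_pos: [0.5482, 0.0183, 0.0064]
eef_rot: [2.212, 2.229, 0.003]
force: [-2.3, -0.5, 3.9]
finger_gap: 0.166
```

Emit:
jog_arm(motion=[{"translation": [0,0,0],"rot": [0,0,0]},{"translation": [0,0,0],"rot": [0,0,0]},{"translation": [0,0,0],"rot": [0,0,0]},{"translation": [0,0,0],"rot": [0,0,0]},{"translation": [0,0,-20],"rot": [0,0,0]},{"translation": [0,0,-50],"rot": [0,0,0]},{"translation": [0,0,-90],"rot": [0,0,0]},{"translation": [0,0,-130],"rot": [0,0,0]},{"translation": [0,0,-160],"rot": [0,0,0]},{"translation": [-40,0,-160],"rot": [0,0,0]},{"translation": [-80,0,-160],"rot": [0,0,0]},{"translation": [-120,0,-160],"rot": [0,0,0]}], gripper=0.5)

```text
time: 23.65
ee_pos: [0.5492, -0.1025, 0.1675]
eef_rot: [2.208, 2.23, 0.004]
force: [0.5, 0.5, 0.3]
finger_gap: 0.495
```

Emit:
jog_arm(motion=[{"translation": [-40,0,0],"rot": [0,0,0]},{"translation": [-80,0,0],"rot": [0,0,0]},{"translation": [-120,0,0],"rot": [0,0,0]}], gripper=0.4)

```text
time: 23.9
ee_pos: [0.5501, -0.2244, 0.1676]
eef_rot: [2.208, 2.23, 0.005]
force: [1.1, 0.4, 0.6]
finger_gap: 0.597
```

```bash
cat >> h.py <<'E'
def gc(n,name,x0,y0,x1,y1,z):
    im=read_camera(n)[:,:,::-1];cv2.imwrite(f"pics/{name}_full.png",im)
    o=cv2.resize(im[y0:y1,x0:x1],None,fx=z,fy=z,interpolation=cv2.INTER_CUBIC)
    for u in range(x0-x0%10+10,x1,10): cv2.putText(o,str(u),(int((u-x0+.5)*z),8),0,.35,(255,255,0),1); cv2.line(o,(int((u-x0+.5)*z),10),(int((u-x0+.5)*z),16),(255,255,0),1)
    for v in range(y0-y0%10+10,y1,10): cv2.putText(o,str(v),(0,int((v-y0+.5)*z)),0,.35,(255,255,0),1)
    cv2.imwrite(f"pics/{name}.png",o)
E
python3 - <<'E'
from h import *
st()
gc("scene","i1",260,185,420,310,5);gc("top","i2",235,205,365,310,6)
gc("scene","i3",160,140,250,225,7);gc("top","i4",405,210,495,315,6)
E
```

```text
t=23.90 tcp [ 0.5501 -0.2244  0.1676] grasp [ 0.55   -0.2243  0.2006] z [ 0.005 -0.001 -1.   ] y [1.    0.01  0.005] F [1.1 0.4 0.6] gap 0.597 q [-0.51  0.44 -0.15  0.97  0.    1.05]
```

View pics/i1.png

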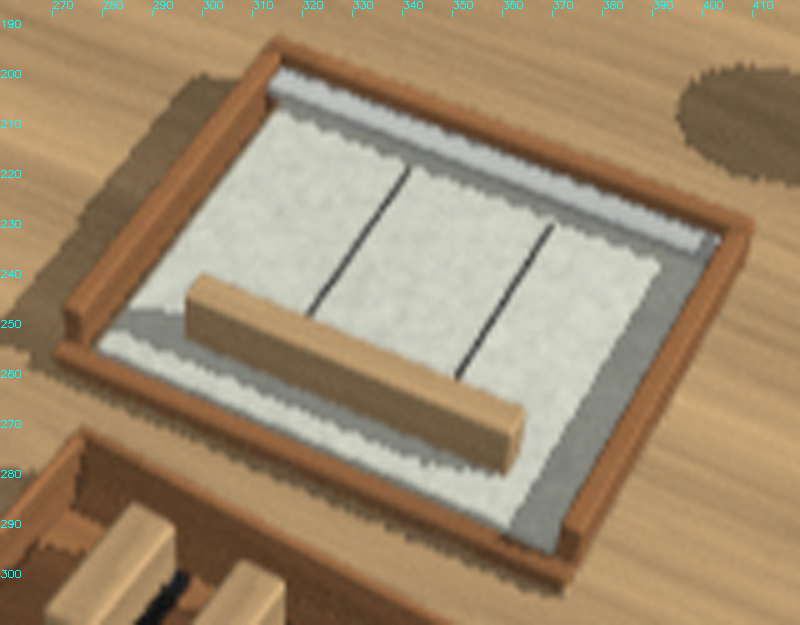

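View pics/i2.png

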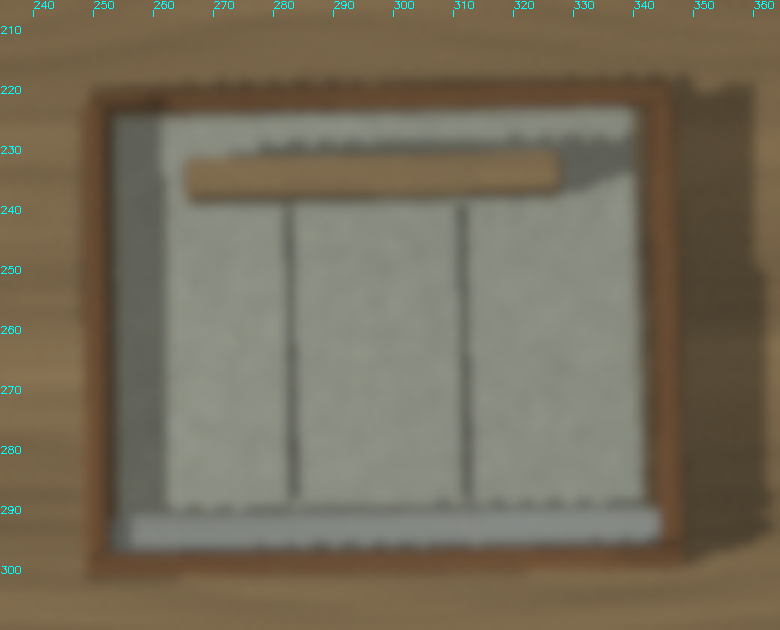

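View pics/i3.png

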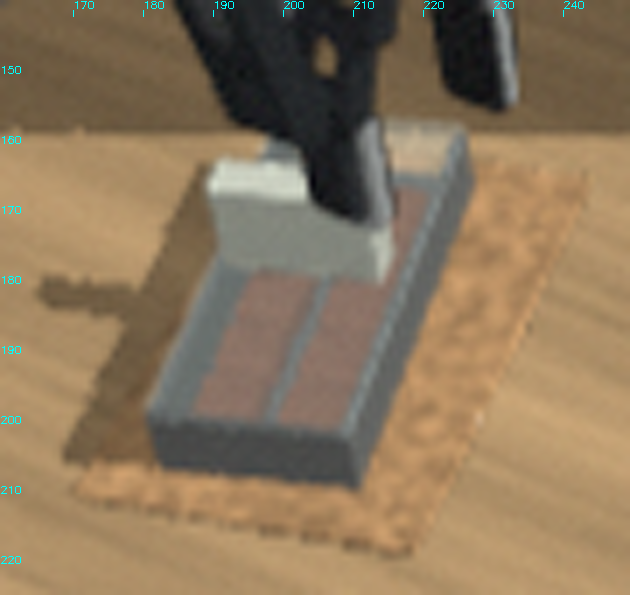

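View pics/i4.png

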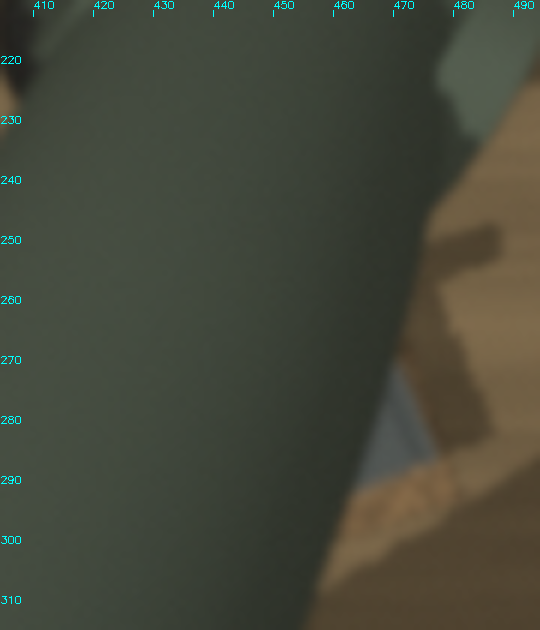

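Run:
```python
import cv2
for n,name,x0,y0,x1,y1,z in(("scene","j1",165,145,245,225,9),("top","j2",410,215,490,310,8)):
    im=cv2.imread(f"pics/a_{n}.png")
    o=cv2.resize(im[y0:y1,x0:x1],None,fx=z,fy=z,interpolation=cv2.INTER_CUBIC)
    cv2.imwrite(f"pics/{name}.png",cv2.convertScaleAbs(o,alpha=1.4))
```

```text
(no output)
```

View pics/j1.png

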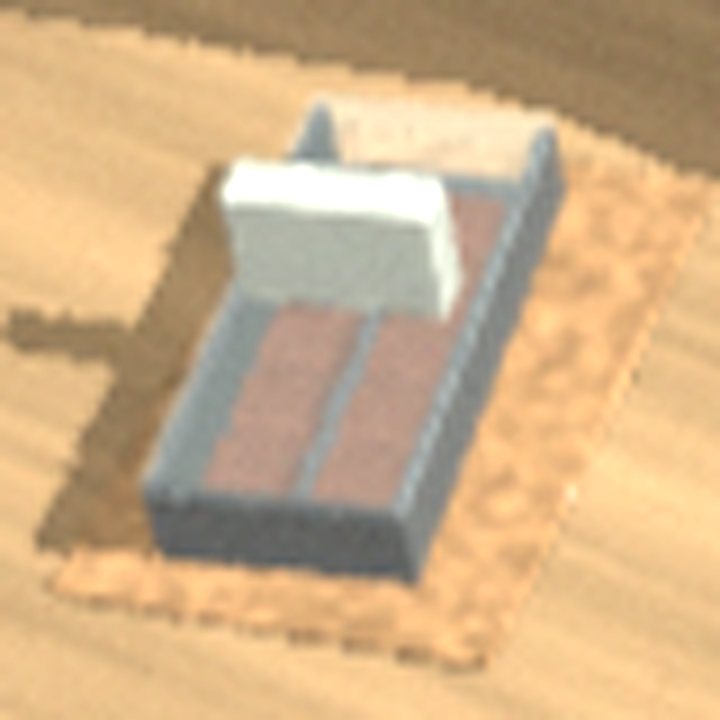

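View pics/j2.png

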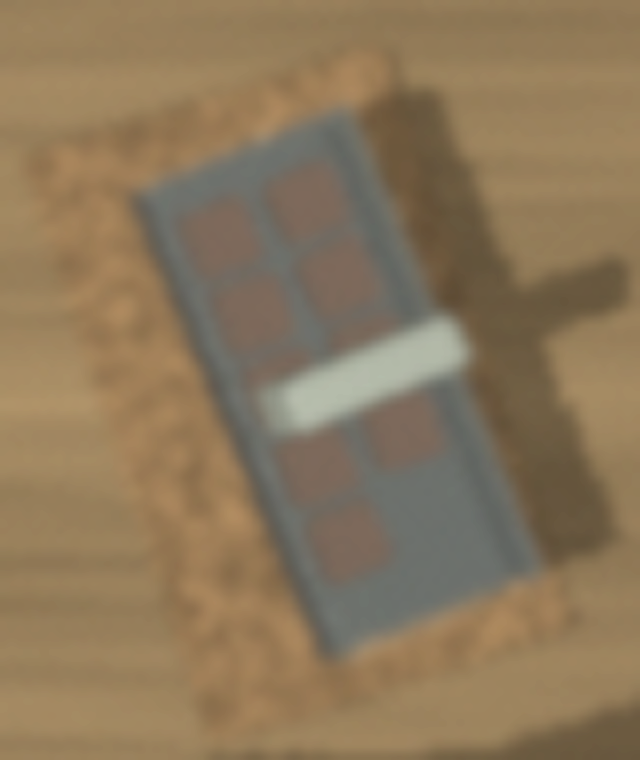

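Run:
```python
from h import *
A=np.array
j1=lambda p:A([165,145])+A(p)/9-.5
j2=lambda p:A([410,215])+A(p)/8-.5
S=[(230,165),(440,180),(447,208),(225,198)];T=[(455,320),(283,387),(295,432),(470,355)]
print(tri(j1(np.mean(S,0)),j2(np.mean(T,0))))
for z in(.066,.068):
    a=A([onz("scene",j1(x),z) for x in S]);b=A([onz("top",j2(x),z) for x in T])
    for q in(a,b):
        d=q[1]-q[0]+q[2]-q[3];print(z,q.mean(0).round(4),np.linalg.norm(d)/2,"yaw",np.degrees(np.arctan2(-d[0],d[1])))
M=[onz("top",j2(x),.004) for x in((35,155),(385,50),(575,615),(210,735))]
print("mat",np.round(M,4),np.mean(M,0));d=M[0]-M[3]+M[1]-M[2];print(np.linalg.norm(d)/2,np.degrees(np.arctan2(d[1],d[0])))
q=[onz("top",j2(x),.032) for x in((135,190),(345,105),(545,575),(330,655))];d=q[0]-q[3]+q[1]-q[2]
print("shaker c",np.mean(q,0),np.degrees(np.arctan2(d[1],d[0])),np.linalg.norm(d)/2)
# board check
i1=lambda p:A([260,185])+A(p)/5-.5
i2=lambda p:A([235,205])+A(p)/6-.5
S=[(203,277),(522,412),(515,432),(188,295)];T=[(558,155),(187,157),(190,200),(560,190)]
print("rail",tri(i1(np.mean(S,0)),i2(np.mean(T,0))))
for l,(a,b) in {"L":((288,210),(294,495)),"R":((461,210),(468,495))}.items():print(l,onz("top",i2(a),.014).round(4),onz("top",i2(b),.014).round(4))
```

```text
(array([ 0.47674249, -0.35314805,  0.069032  ]), np.float64(0.0003212523951142728))
0.066 [ 0.4742 -0.356   0.066 ] 0.0562861509499114 yaw 24.663191441505592
0.066 [ 0.4769 -0.3539  0.066 ] 0.056511891724876015 yaw 21.171815120983673
0.068 [ 0.4759 -0.3542  0.068 ] 0.05613180777438276 yaw 24.663191441505646
0.068 [ 0.4767 -0.3534  0.068 ] 0.05642357808445354 yaw 21.17181512098366
mat [[ 0.5498 -0.2665  0.004 ]
 [ 0.5813 -0.3775  0.004 ]
 [ 0.4055 -0.4304  0.004 ]
 [ 0.3711 -0.3152  0.004 ]] [ 0.47691023 -0.34740045  0.004     ]
0.18441928383736803 15.987887627797416
shaker c [ 0.47710921 -0.35170094  0.032     ] 21.30290917619528 0.15247723868331114
rail (array([0.54871561, 0.02119846, 0.04392396]), np.float64(0.0007839296823342638))
L [0.5388 0.0564 0.014 ] [0.4236 0.0549 0.014 ]
R [ 0.5379 -0.0137  0.014 ] [ 0.4227 -0.015   0.014 ]
```

Run:
```python
from h import *
go((.4765,-.3537,.12),Rd(21.5))
```

```text
t [-129.7  -74.7   79.7] rot [  0.2   0.  -21.1] rows>= 4.1
```

Emit:
jog_arm(motion=[{"translation": [-32,-18,0],"rot": [0,0,-6]},{"translation": [-64,-36,10],"rot": [0,0,-12]},{"translation": [-96,-55,30],"rot": [0,0,-18]},{"translation": [-120,-70,50],"rot": [0,0,-21]},{"translation": [-129.7,-74.7,70],"rot": [0,0,-21]},{"translation": [-129.7,-74.7,79],"rot": [0,0,-21]},{"translation": [-129.7,-74.7,79],"rot": [0,0,-21]}])

```text
time: 24.68
ee_pos: [0.4753, -0.3511, 0.0855]
eef_rot: [-1.768, -2.594, -0.006]
force: [0.0, -0.3, -0.6]
finger_gap: 0.596
```

Run:
```python
from h import *
st();go((.4765,-.3537,.057),Rd(21.5))
gc("scene","k1",160,110,260,225,6)
```

```text
t=24.68 tcp [ 0.4753 -0.3511  0.0855] grasp [ 0.4753 -0.3513  0.1185] z [ 0.001  0.004 -1.   ] y [0.931 0.366 0.002] F [ 0.  -0.3 -0.6] gap 0.596 q [-0.76  0.52 -0.26  0.8   0.    0.43]
t [-3.1  0.  61.4] rot [ 0.1 -0.2 -0.1] rows>= 1.5
```

View pics/k1.png

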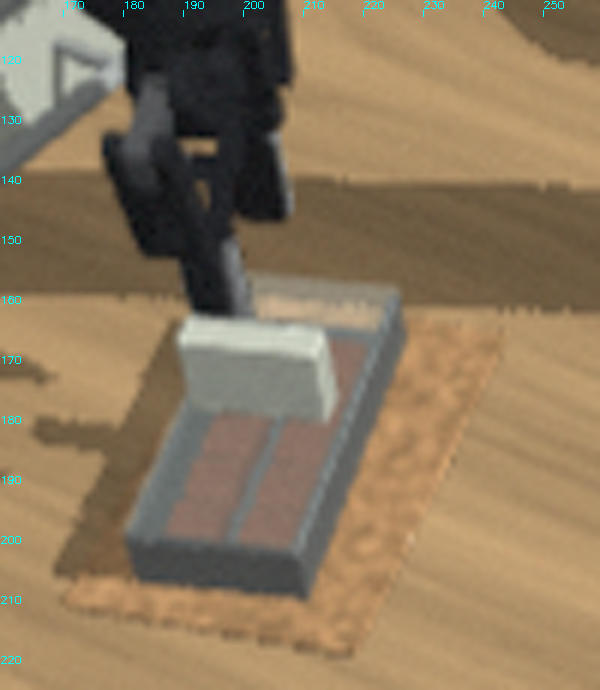

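Emit:
jog_arm(motion=[{"translation": [-2,0,15],"rot": [0,0,0]},{"translation": [-3,0,32],"rot": [0,0,0]},{"translation": [-3,0,47],"rot": [0,0,0]},{"translation": [-3,0,57],"rot": [0,0,0]},{"translation": [-3,0,61],"rot": [0,0,0]},{"translation": [-3,0,61],"rot": [0,0,0]}])

```text
time: 25.23
ee_pos: [0.4782, -0.3528, 0.0259]
eef_rot: [-1.765, -2.598, -0.006]
force: [0.1, -0.5, -0.6]
finger_gap: 0.599
```

Run:
```python
from h import *
st()
gc("scene","k2",160,110,260,225,6)
```

```text
t=25.23 tcp [ 0.4782 -0.3528  0.0259] grasp [ 0.4781 -0.3529  0.0589] z [ 0.002  0.003 -1.   ] y [0.93  0.368 0.003] F [ 0.1 -0.5 -0.6] gap 0.599 q [-0.76  0.59 -0.3   0.67  0.    0.43]
```

View pics/k2.png

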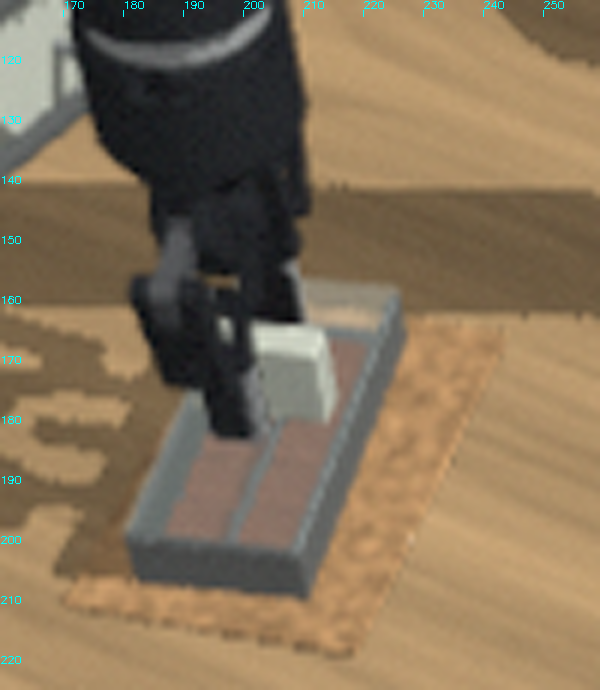

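Emit:
jog_arm(motion=[{"translation": [0,0,0],"rot": [0,0,0]},{"translation": [0,0,0],"rot": [0,0,0]},{"translation": [0,0,0],"rot": [0,0,0]},{"translation": [0,0,0],"rot": [0,0,0]},{"translation": [0,0,0],"rot": [0,0,0]},{"translation": [0,0,0],"rot": [0,0,0]},{"translation": [0,0,0],"rot": [0,0,0]}], gripper=1, force=90)

```text
time: 25.87
ee_pos: [0.4789, -0.3541, 0.0278]
eef_rot: [1.765, 2.596, 0.005]
force: [-0.7, 0.9, 6.3]
finger_gap: 0.168
```

Run:
```python
from h import *
st()
gc("scene","k3",160,110,260,225,6)
```

```text
t=25.87 tcp [ 0.4789 -0.3541  0.0278] grasp [ 0.4788 -0.3541  0.0608] z [ 0.004  0.001 -1.   ] y [0.93  0.368 0.004] F [-0.7  0.9  6.3] gap 0.168 q [-0.76  0.59 -0.3   0.68  0.    0.43]
```

View pics/k3.png

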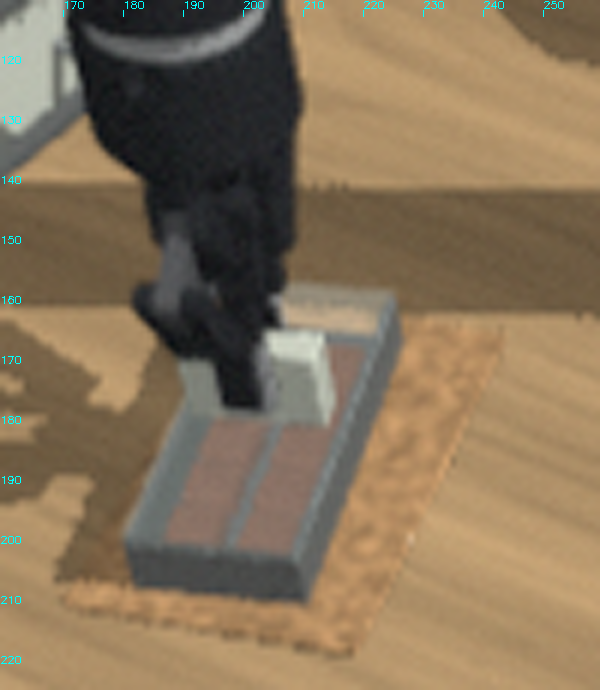

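```bash
cat >> h.py <<'E'
TS=np.array([0,0,.0238])
def shk(E,th,yaw,Eb=(-.077,0,.004),s=None):
    Rb=(Ro.from_euler('z',yaw,degrees=True)*Ro.from_euler('y',-th,degrees=True)).as_matrix()
    tcp=np.array(E)-Rb@np.array(Eb)+Rb@TS
    go(tcp,np.stack([Rb[:,1],Rb[:,0],-Rb[:,2]],1),off=0,s=s)
def sstate():
    s=sense();R=Ro.from_rotvec(s["eef_rot"]).as_matrix();Rb=np.stack([R[:,1],R[:,0],-R[:,2]],1)
    B=s["ee_pos"]-Rb@TS
    print("t=%.2f"%s["time"],"shk c",B.round(4),"mouth",(B+Rb@[-.077,0,.004]).round(4),"back low",(B+Rb@[.077,0,0]).round(4),"tilt",np.degrees(np.arcsin(Rb[2,0])).round(2),"roll",np.degrees(Rb[2,1]).round(2),"yaw",np.degrees(np.arctan2(Rb[1,0],Rb[0,0])).round(2),"F",s["force"].round(1),"gap",round(float(s["finger_gap"]),3))
E
python3 - <<'E'
from h import *
sstate()
shk((.4788,-.3541,.10),-6,21.5,Eb=(0,0,0))
E
```

```text
t=25.92 shk c [ 0.479  -0.3541  0.004 ] mouth [ 0.4074 -0.3824  0.0077] back low [ 0.5506 -0.3257  0.0043] tilt 0.23 roll -0.02 yaw 21.58 F [-0.9  1.   5.9] gap 0.171
t [ -0.    2.8 -95.9] rot [6.2 0.  0.1] rows>= 2.3
```

Emit:
jog_arm(motion=[{"translation": [0,0,-6],"rot": [0,0,0]},{"translation": [0,0,-15],"rot": [0,0,0]},{"translation": [0,0,-28],"rot": [1.5,0,0]},{"translation": [0,0.5,-42],"rot": [3,0,0]},{"translation": [0,1,-58],"rot": [4.5,0,0]},{"translation": [0,2,-74],"rot": [6,0,0]},{"translation": [0,2.8,-88],"rot": [6.2,0,0]},{"translation": [0,2.8,-96],"rot": [6.2,0,0]},{"translation": [0,2.8,-96],"rot": [6.2,0,0]}])

```text
time: 26.67
ee_pos: [0.4823, -0.3539, 0.126]
eef_rot: [-1.734, -2.55, 0.133]
force: [1.9, -0.5, -3.1]
finger_gap: 0.172
```

Run:
```python
from h import *
sstate()
gc("scene","k4",140,90,280,225,5)
shk((.60,-.04,.13),-6,0,Eb=(0,0,0))
```

```text
t=26.67 shk c [ 0.48   -0.3549  0.1023] mouth [ 0.4092 -0.3829  0.1141] back low [ 0.5513 -0.3267  0.0944] tilt -5.86 roll -0.19 yaw 21.57 F [ 1.9 -0.5 -3.1] gap 0.172
t [247.1 223.5 -52.8] rot [ 0.1  2.3 21.4] rows>= 8.1
```

View pics/k4.png

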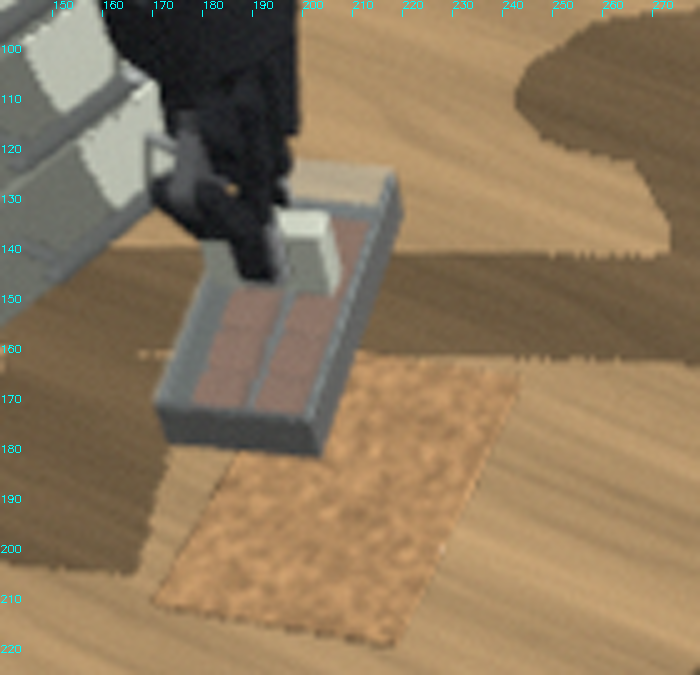

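Run:
```python
from h import *
shk((.53,-.05,.13),-6,0,Eb=(0,0,0))
print(onz("top",(407,167),.06))
```

```text
t [263.5 155.1 -45.7] rot [ 0.1  2.3 21.4] rows>= 7.4
[ 0.70477558 -0.24483178  0.06      ]
```

Emit:
jog_arm(motion=[{"translation": [13,8,-5],"rot": [0,0,1]},{"translation": [36,21,-10],"rot": [0,0.3,3]},{"translation": [62,36,-16],"rot": [0,0.5,5]},{"translation": [90,53,-22],"rot": [0,0.8,7]},{"translation": [118,69,-28],"rot": [0,1,10]},{"translation": [146,86,-34],"rot": [0,1.2,12]},{"translation": [174,102,-40],"rot": [0,1.4,14]},{"translation": [202,119,-46],"rot": [0,1.7,16.5]},{"translation": [228,134,-46],"rot": [0,2,19]},{"translation": [248,146,-46],"rot": [0,2.2,20.5]},{"translation": [260,153,-46],"rot": [0.1,2.3,21.4]},{"translation": [263.5,155,-46],"rot": [0.1,2.3,21.4]}])

```text
time: 27.72
ee_pos: [0.5315, -0.0477, 0.1528]
eef_rot: [-2.163, -2.17, 0.115]
force: [1.0, 0.2, -3.0]
finger_gap: 0.17
```

Run:
```python
from h import *
sstate()
shk((.573,-.049,.11),-3,0.4,Eb=(0,0,0))
shk((.500,-.049,.052),5,0.4)
shk((.500,-.049,.045),12,0.4)
```

```text
t=27.72 shk c [ 0.529  -0.0477  0.1291] mouth [ 0.4528 -0.048   0.1413] back low [ 0.6055 -0.0475  0.1209] tilt -6.1 roll 0.05 yaw 0.19 F [ 1.   0.2 -3. ] gap 0.17
t [-1.4 44.5 14.4] rot [-3.1 -0.1 -0.2] rows>= 1.1
t [-1.  51.1 69.3] rot [-11.1  -0.1  -0.2] rows>= 2.1
t [-1.  47.2 67.8] rot [-18.1  -0.   -0.2] rows>= 2.5
```

Emit:
jog_arm(motion=[{"translation": [-0.5,10,5],"rot": [-1,0,0]},{"translation": [-1,24,15],"rot": [-2,0,0]},{"translation": [-1,36,25],"rot": [-3,0,0]},{"translation": [-1,45,38],"rot": [-4.5,0,0]},{"translation": [-1,50,52],"rot": [-6.5,0,0]},{"translation": [-1,51,63],"rot": [-9,0,0]},{"translation": [-1,51,69],"rot": [-11,0,0]},{"translation": [-1,51,69],"rot": [-11,0,0]}])

```text
time: 28.38
ee_pos: [0.5707, -0.049, 0.076]
eef_rot: [2.179, 2.183, 0.089]
force: [-1.3, 0.5, -3.0]
finger_gap: 0.166
```

Run:
```python
from h import *
sstate()
shk((.500,-.049,.045),12,0.4)
shk((.500,-.049,.042),15,0.4)
gc("scene","l1",250,150,430,320,4.3)
```

```text
t=28.38 shk c [ 0.5726 -0.049   0.0523] mouth [ 0.4956 -0.0491  0.0501] back low [ 0.6494 -0.0488  0.0585] tilt 4.59 roll 0.09 yaw 0.1 F [-1.3  0.5 -3. ] gap 0.166
t [ 0.5  0.8 -4.3] rot [-7.4 -0.  -0.3] rows>= 1.0
t [ 0.5 -1.1 -5.1] rot [-10.4  -0.   -0.3] rows>= 1.5
```

View pics/l1.png

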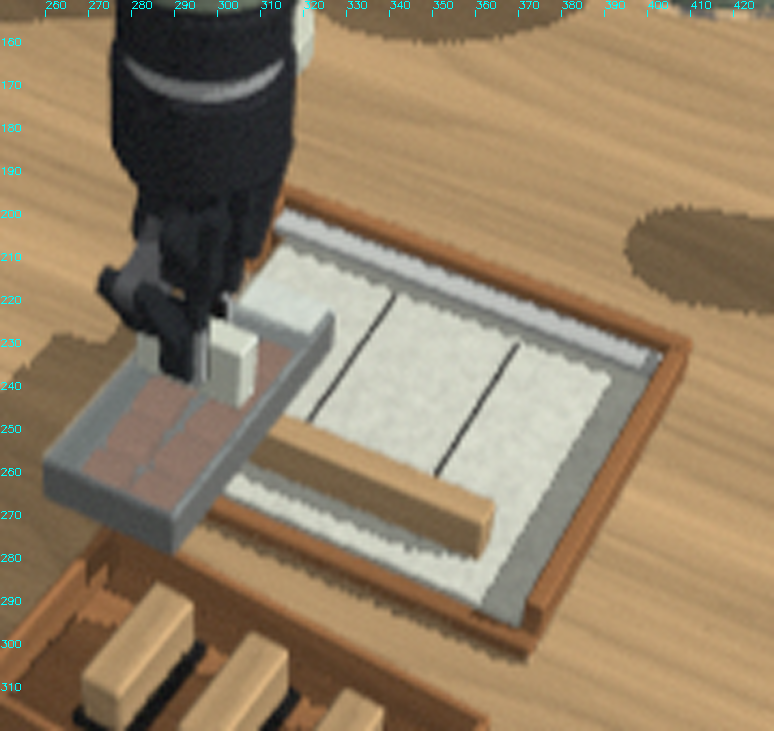

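Emit:
jog_arm(motion=[{"translation": [0.5,0.8,-3],"rot": [-4,0,-0.3]},{"translation": [0.5,0.8,-4.3],"rot": [-7.4,0,-0.3]},{"translation": [0.5,0.8,-4.3],"rot": [-7.4,0,-0.3]},{"translation": [0.5,0.8,-4.3],"rot": [-7.4,0,-0.3]},{"translation": [0.5,0.8,-4.3],"rot": [-7.4,0,-0.3]},{"translation": [0.5,0.8,-4.3],"rot": [-7.4,0,-0.3]}])

```text
time: 28.93
ee_pos: [0.5741, -0.0491, 0.0823]
eef_rot: [2.103, 2.118, 0.224]
force: [0.4, 0.1, -2.7]
finger_gap: 0.168
```

Run:
```python
from h import *
sstate()
shk((.500,-.049,.042),14.5,0.4)
gc("scene","l2",250,150,430,320,4.3)
```

```text
t=28.93 shk c [ 0.5791 -0.0491  0.0591] mouth [ 0.503  -0.0496  0.0469] back low [ 0.6544 -0.0486  0.0752] tilt 12.07 roll 0.0 yaw 0.4 F [ 0.4  0.1 -2.7] gap 0.168
t [ 0.7 -4.8  0.9] rot [-2.4 -0.   0. ] rows>= 0.3
```

View pics/l2.png

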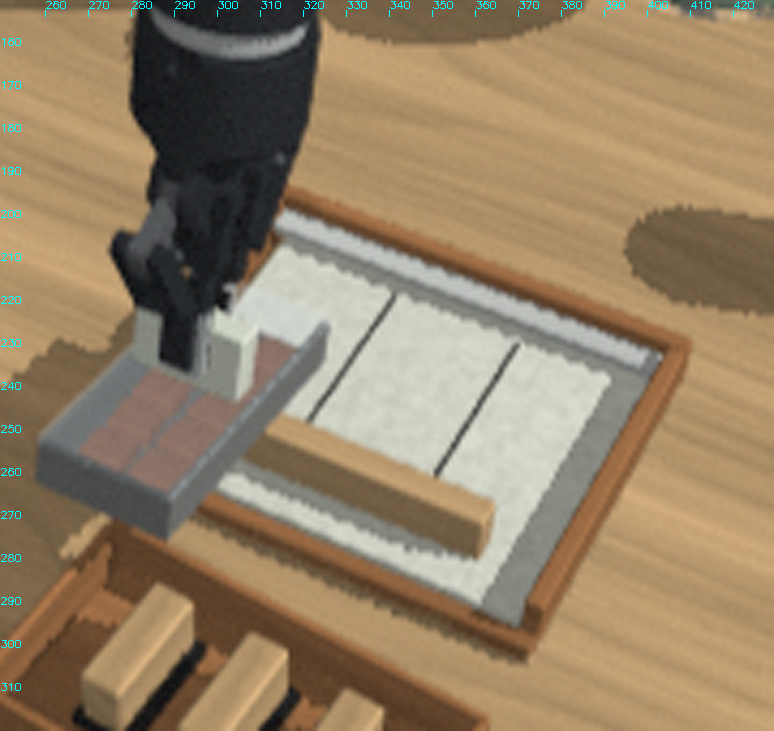

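Emit:
jog_arm(motion=[{"translation": [0.5,-2.5,0.5],"rot": [-1.2,0,0]},{"translation": [0.5,-4.8,0.9],"rot": [-2.4,0,0]},{"translation": [0.5,-4.8,0.9],"rot": [-2.4,0,0]},{"translation": [0.5,-4.8,0.9],"rot": [-2.4,0,0]},{"translation": [0.5,-4.8,0.9],"rot": [-2.4,0,0]}])

```text
time: 29.4
ee_pos: [0.5701, -0.0487, 0.0805]
eef_rot: [2.08, 2.095, 0.266]
force: [0.4, 0.4, -3.8]
finger_gap: 0.175
```

Run:
```python
from h import *
sstate()
shk((.500,-.049,.042),16.5,0.4)
gc("scene","l3",250,150,430,320,4.3)
```

```text
t=29.40 shk c [ 0.5761 -0.0486  0.0575] mouth [ 0.5005 -0.0492  0.0421] back low [ 0.6506 -0.0481  0.0767] tilt 14.45 roll -0.0 yaw 0.41 F [ 0.4  0.4 -3.8] gap 0.175
t [ 0.2 -1.3 -2.8] rot [-2. -0.  0.] rows>= 0.3
```

View pics/l3.png

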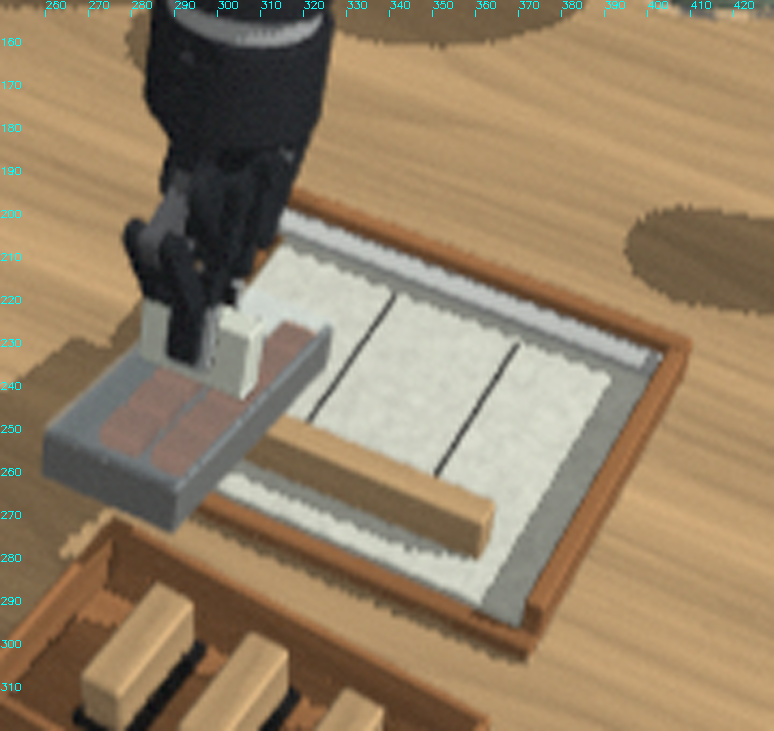

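Emit:
jog_arm(motion=[{"translation": [0,0,0],"rot": [0,0,0]},{"translation": [0,0,0],"rot": [0,0,0]},{"translation": [0,0,0],"rot": [0,0,0]}])

```text
time: 29.7
ee_pos: [0.5706, -0.0487, 0.0807]
eef_rot: [2.08, 2.095, 0.266]
force: [0.1, -0.1, -3.5]
finger_gap: 0.168
```

Run:
```python
from h import *
sstate()
shk((.500,-.049,.044),4,0.4)
gc("scene","l4",250,150,430,320,4.3)
```

```text
t=29.70 shk c [ 0.5766 -0.0487  0.0576] mouth [ 0.5011 -0.0492  0.0423] back low [ 0.6512 -0.0481  0.0769] tilt 14.48 roll -0.01 yaw 0.42 F [ 0.1 -0.1 -3.5] gap 0.168
t [ 0.2  1.7 12.4] rot [10.5  0.   0. ] rows>= 1.5
```

View pics/l4.png

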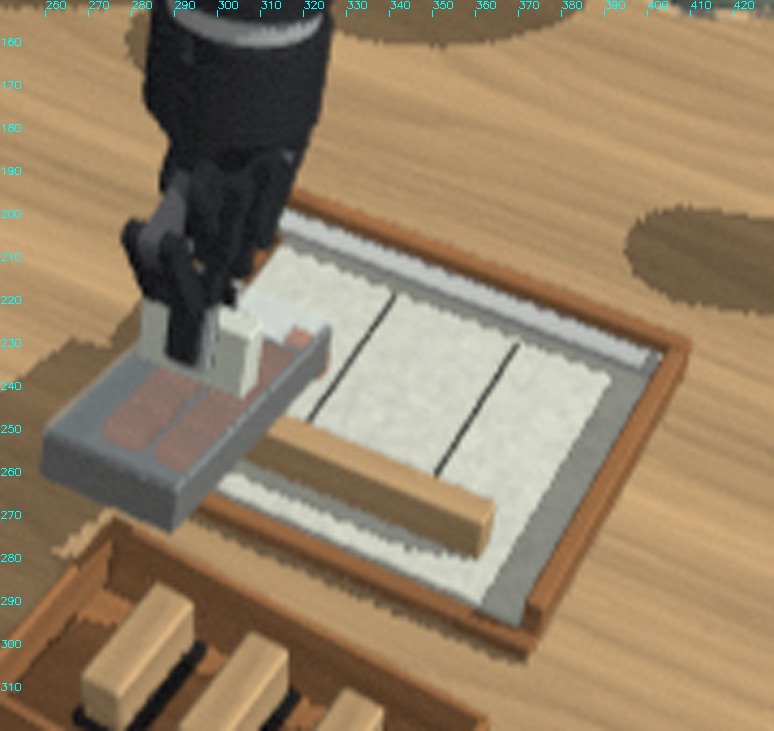

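Emit:
jog_arm(motion=[{"translation": [0,0,0],"rot": [0,0,0]},{"translation": [0,0,0],"rot": [0,0,0]},{"translation": [0,0,0],"rot": [0,0,0]}])

```text
time: 30.0
ee_pos: [0.5705, -0.0487, 0.0806]
eef_rot: [2.08, 2.095, 0.266]
force: [0.2, 0.7, -3.3]
finger_gap: 0.165
```

Run:
```python
from h import *
sstate()
shk((.500,-.049,.042),15.5,0.4)
gc("scene","l5",250,150,430,320,4.3)
```

```text
t=30.00 shk c [ 0.5764 -0.0487  0.0576] mouth [ 0.5009 -0.0492  0.0422] back low [ 0.651  -0.0481  0.0768] tilt 14.48 roll -0.0 yaw 0.42 F [ 0.2  0.7 -3.3] gap 0.165
t [ 0.2 -1.3 -1.4] rot [-1. -0.  0.] rows>= 0.1
```

View pics/l5.png

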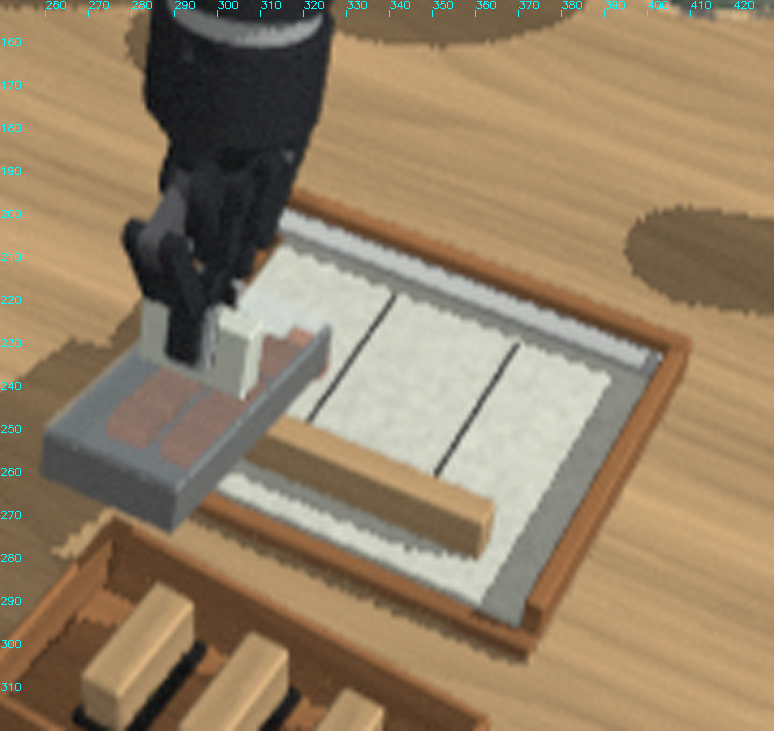

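Emit:
jog_arm(motion=[{"translation": [0,5,0],"rot": [-0.5,0,0]},{"translation": [0,10,0],"rot": [-1,0,0]},{"translation": [0,10,0],"rot": [-1,0,0]},{"translation": [0,10,0],"rot": [-1,0,0]}])

```text
time: 30.38
ee_pos: [0.5806, -0.0487, 0.0833]
eef_rot: [2.069, 2.085, 0.284]
force: [-0.0, 0.1, -3.9]
finger_gap: 0.172
```

Run:
```python
from h import *
sstate()
gc("scene","l6",250,150,430,320,4.3)
```

```text
t=30.38 shk c [ 0.5869 -0.0487  0.0604] mouth [ 0.5117 -0.0492  0.0437] back low [ 0.6611 -0.0481  0.081 ] tilt 15.51 roll -0.01 yaw 0.43 F [-0.   0.1 -3.9] gap 0.172
```

View pics/l6.png

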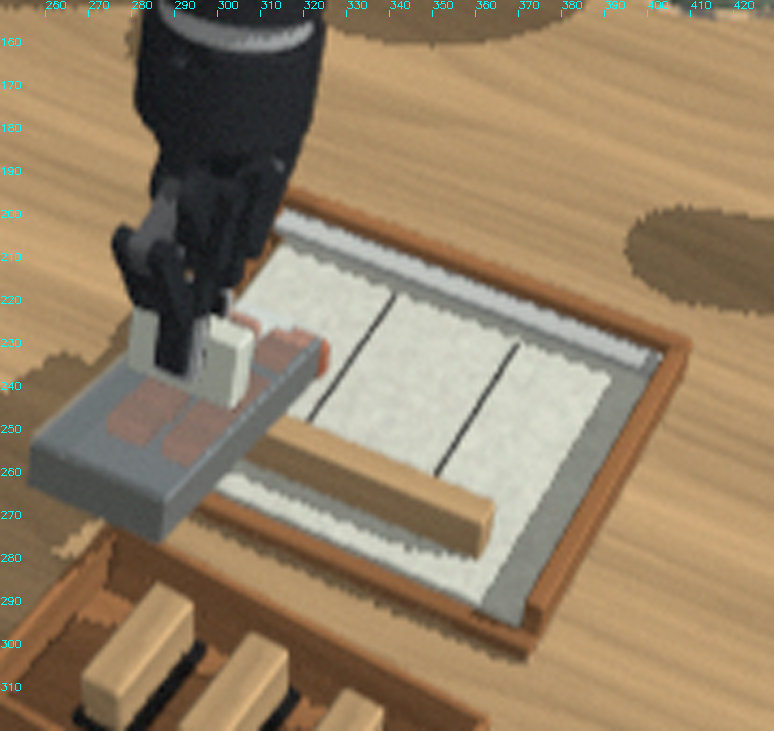

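Emit:
jog_arm(motion=[{"translation": [0,0,0],"rot": [0,0,0]},{"translation": [0,0,0],"rot": [0,0,0]},{"translation": [0,0,0],"rot": [0,0,0]},{"translation": [0,0,0],"rot": [0,0,0]}])

```text
time: 30.77
ee_pos: [0.5802, -0.0487, 0.0832]
eef_rot: [2.07, 2.085, 0.283]
force: [-0.4, 0.1, -3.1]
finger_gap: 0.167
```

Run:
```python
from h import *
sstate()
gc("scene","l7",250,150,430,320,4.3)
gc("top","l7t",235,130,365,310,4)
```

```text
t=30.77 shk c [ 0.5866 -0.0486  0.0603] mouth [ 0.5113 -0.0492  0.0436] back low [ 0.6608 -0.0481  0.0808] tilt 15.48 roll -0.01 yaw 0.42 F [-0.4  0.1 -3.1] gap 0.167
```

View pics/l7.png

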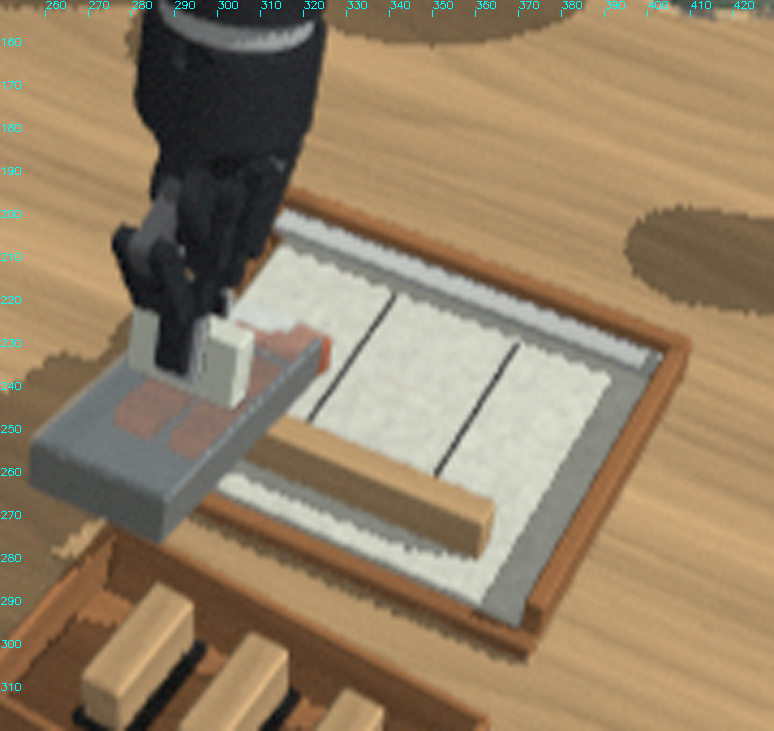

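View pics/l7t.png

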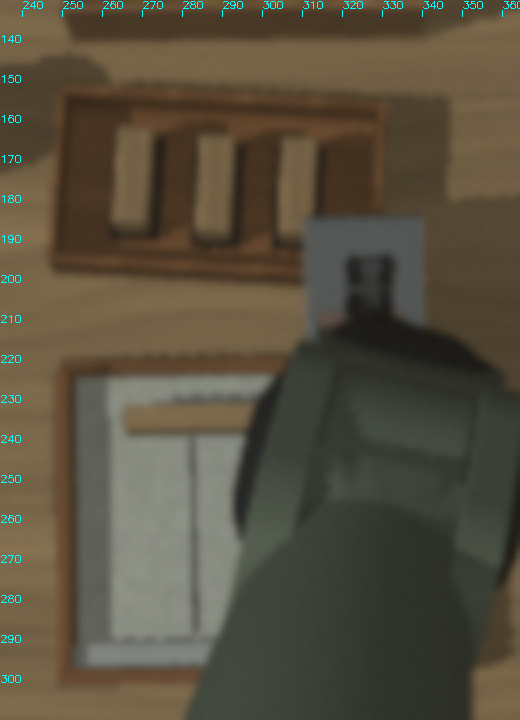

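Emit:
jog_arm(motion=[{"translation": [0,4,-8],"rot": [0,0,0]},{"translation": [0,12,-16],"rot": [0,0,0]},{"translation": [0,12,-16],"rot": [0,0,0]},{"translation": [0,12,-16],"rot": [0,0,0]}])

```text
time: 31.2
ee_pos: [0.5886, -0.0489, 0.103]
eef_rot: [2.068, 2.084, 0.285]
force: [0.3, 1.2, -3.1]
finger_gap: 0.168
```

Run:
```python
from h import *
sstate()
gc("scene","l8",250,150,430,320,4.3)
```

```text
t=31.20 shk c [ 0.595  -0.0488  0.0801] mouth [ 0.5198 -0.0494  0.0632] back low [ 0.6692 -0.0483  0.1008] tilt 15.61 roll -0.05 yaw 0.44 F [ 0.3  1.2 -3.1] gap 0.168
```

View pics/l8.png

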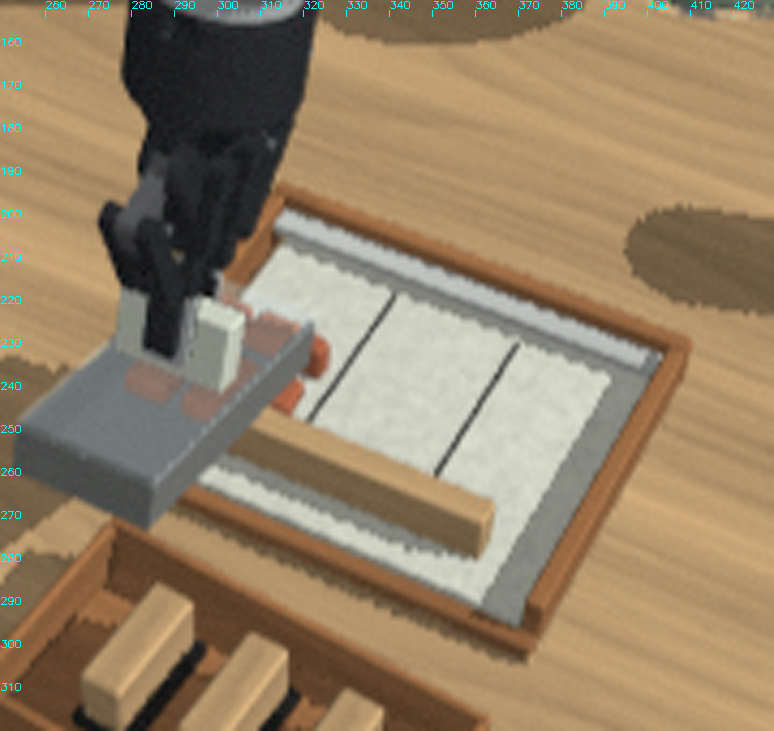

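Run:
```python
from h import *
shk((.518,-.049,.068),1,0.4)
```

```text
t [ 0.1  3.2 14.4] rot [14.5  0.   0. ] rows>= 2.0
```

Emit:
jog_arm(motion=[{"translation": [0,2,7],"rot": [7,0,0]},{"translation": [0,3.2,14.4],"rot": [14,0,0]},{"translation": [0,3.2,14.4],"rot": [16,0,0]},{"translation": [0,3.2,14.4],"rot": [16,0,0]}])

```text
time: 31.58
ee_pos: [0.5963, -0.0487, 0.0877]
eef_rot: [-2.208, -2.225, 0.011]
force: [0.0, 0.3, -2.2]
finger_gap: 0.17
```

Run:
```python
from h import *
sstate()
gc("scene","l9",250,150,430,320,4.3)
```

```text
t=31.58 shk c [ 0.5961 -0.0487  0.0639] mouth [ 0.5191 -0.0493  0.0686] back low [ 0.6731 -0.048   0.0631] tilt -0.59 roll 0.0 yaw 0.45 F [ 0.   0.3 -2.2] gap 0.17
```

View pics/l9.png

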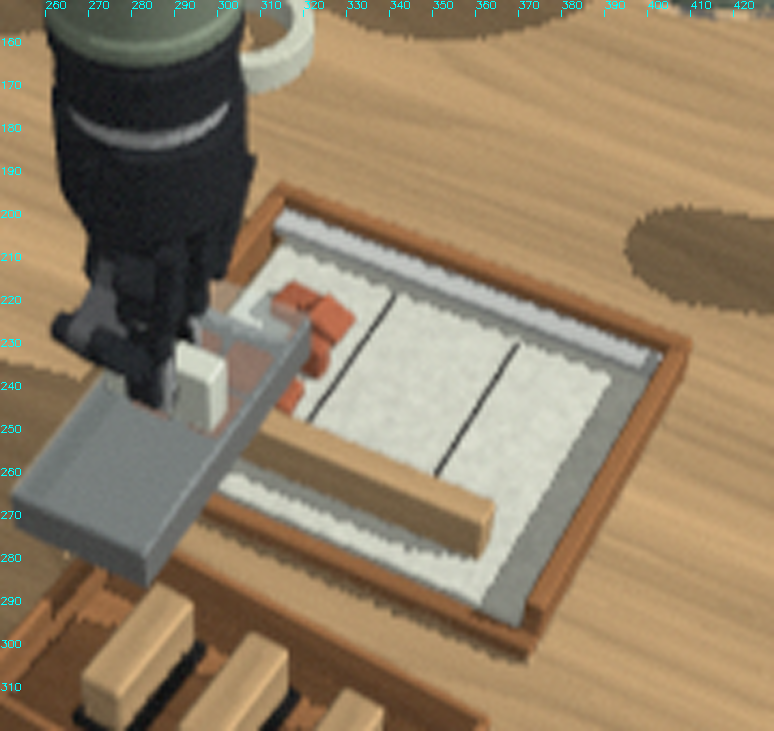

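Run:
```python
from h import *
shk((.510,-.049,.08),-6,0.4)
shk((.510,.0905,.08),-6,0.4)
```

```text
t [ 0.1 -6.7 -3.8] rot [5.5 0.  0. ] rows>= 0.8
t [139.6  -5.6  -3.8] rot [5.5 0.  0. ] rows>= 3.4
```

Emit:
jog_arm(motion=[{"translation": [0,-3,-2],"rot": [4,0,0]},{"translation": [5,-5.6,-3.8],"rot": [5.5,0,0]},{"translation": [18,-5.6,-3.8],"rot": [5.5,0,0]},{"translation": [36,-5.6,-3.8],"rot": [5.5,0,0]},{"translation": [56,-5.6,-3.8],"rot": [5.5,0,0]},{"translation": [76,-5.6,-3.8],"rot": [5.5,0,0]},{"translation": [96,-5.6,-3.8],"rot": [5.5,0,0]},{"translation": [115,-5.6,-3.8],"rot": [5.5,0,0]},{"translation": [130,-5.6,-3.8],"rot": [5.5,0,0]},{"translation": [137,-5.6,-3.8],"rot": [5.5,0,0]},{"translation": [139.6,-5.6,-3.8],"rot": [5.5,0,0]},{"translation": [139.6,-5.6,-3.8],"rot": [5.5,0,0]}])

```text
time: 32.63
ee_pos: [0.5884, 0.0914, 0.0918]
eef_rot: [-2.159, -2.177, 0.114]
force: [-0.3, -0.3, -2.0]
finger_gap: 0.169
```

Run:
```python
from h import *
sstate()
gc("scene","m1",250,150,430,320,4.3);gc("top","m1t",235,130,365,310,4)
shk((.500,.0905,.066),12,0.4)
```

```text
t=32.63 shk c [0.5859 0.0914 0.0681] mouth [0.5098 0.0907 0.0801] back low [0.6625 0.092  0.0601] tilt -5.98 roll -0.01 yaw 0.49 F [-0.3 -0.3 -2. ] gap 0.169
t [  0.8 -18.4  -7.8] rot [-18.   0.   0.] rows>= 2.5
```

View pics/m1.png

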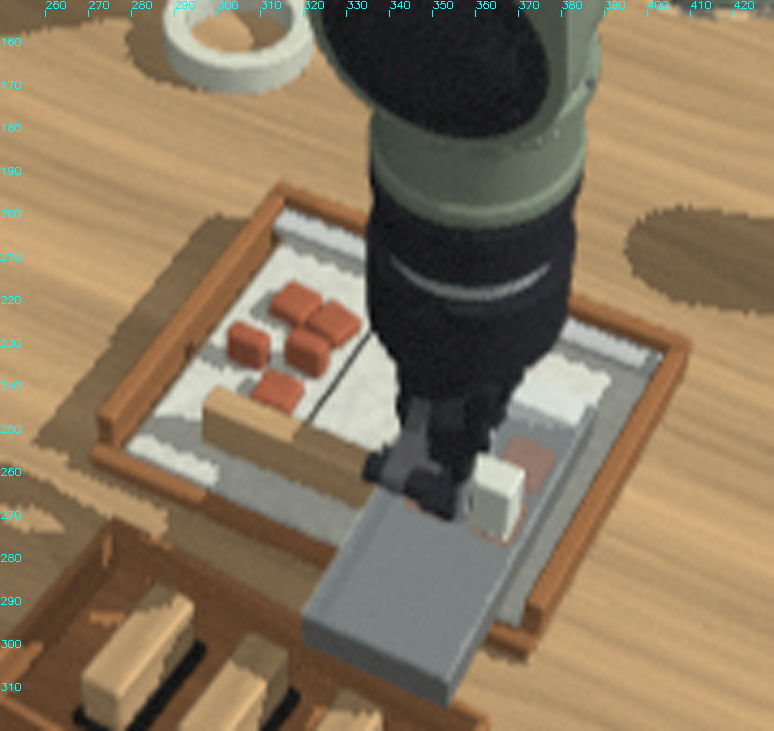

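View pics/m1t.png

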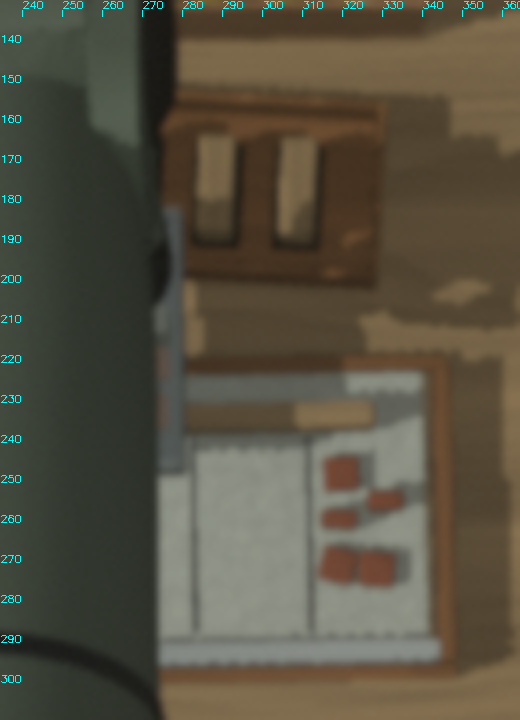

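Emit:
jog_arm(motion=[{"translation": [0.8,-6,-3],"rot": [-6,0,0]},{"translation": [0.8,-12,-6],"rot": [-12,0,0]},{"translation": [0.8,-18,-8],"rot": [-18,0,0]},{"translation": [0.8,-18,-8],"rot": [-18,0,0]},{"translation": [0.8,-18,-8],"rot": [-18,0,0]}])

```text
time: 33.15
ee_pos: [0.5663, 0.09, 0.0998]
eef_rot: [2.108, 2.121, 0.215]
force: [0.7, 0.1, -2.3]
finger_gap: 0.169
```

Run:
```python
from h import *
sstate()
gc("scene","m2",250,150,430,320,4.3)
shk((.500,.0905,.066),14.5,0.4)
```

```text
t=33.15 shk c [0.5711 0.09   0.0765] mouth [0.4949 0.0896 0.0649] back low [0.6466 0.0905 0.092 ] tilt 11.62 roll -0.05 yaw 0.35 F [ 0.7  0.1 -2.3] gap 0.169
t [ 0.9 -0.4 -3. ] rot [-2.6  0.1 -0.1] rows>= 0.4
```

View pics/m2.png

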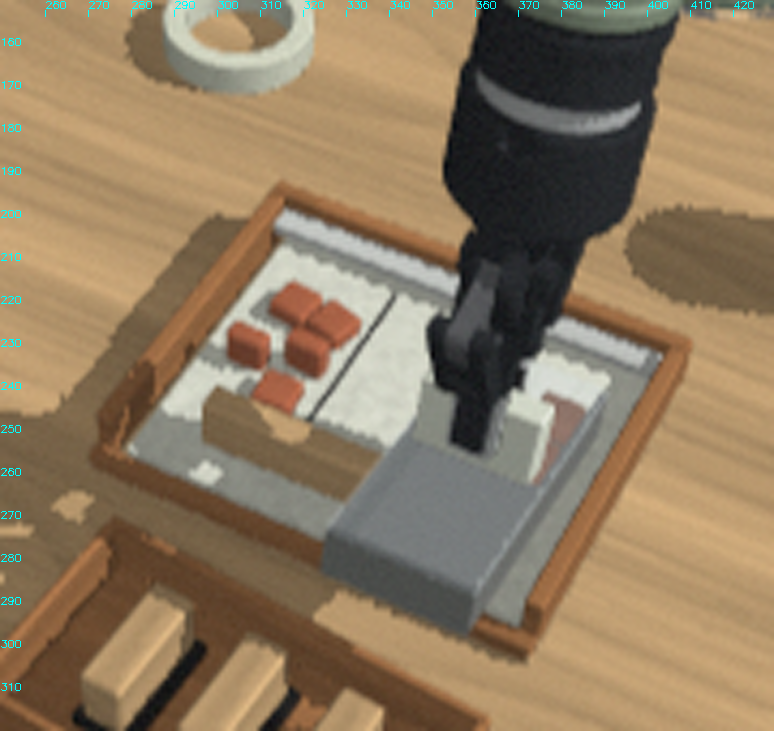

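Emit:
jog_arm(motion=[{"translation": [0.9,0,-1],"rot": [-1,0,0]},{"translation": [0.9,0,-2],"rot": [-1.5,0,0]}])

```text
time: 33.37
ee_pos: [0.5728, 0.0905, 0.1048]
eef_rot: [2.091, 2.1, 0.249]
force: [0.3, 0.1, -2.4]
finger_gap: 0.165
```

Run:
```python
from h import *
sstate()
gc("scene","m3",300,180,430,320,5)
```

```text
t=33.37 shk c [0.5784 0.0905 0.0816] mouth [0.5026 0.0902 0.0674] back low [0.6532 0.0909 0.0997] tilt 13.59 roll -0.04 yaw 0.28 F [ 0.3  0.1 -2.4] gap 0.165
```

View pics/m3.png

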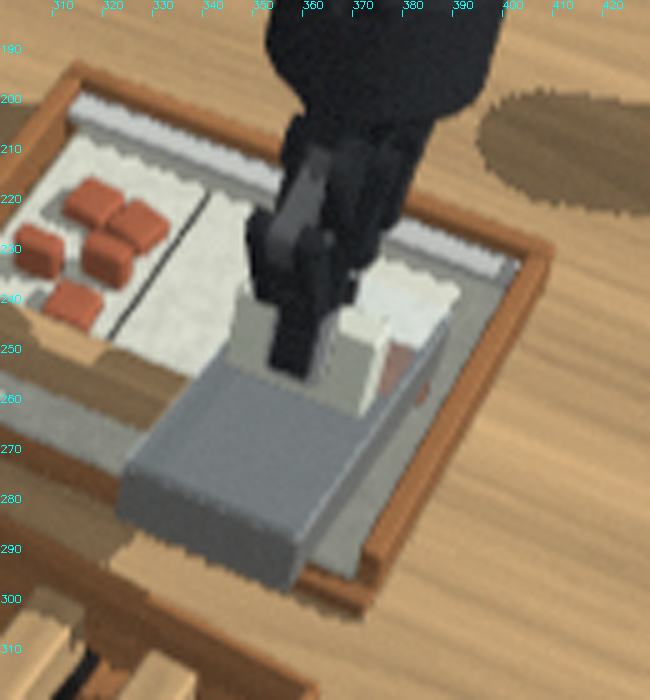

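Emit:
jog_arm(motion=[{"translation": [0,0,0],"rot": [0,0,0]}])

```text
time: 33.5
ee_pos: [0.5729, 0.0906, 0.1049]
eef_rot: [2.09, 2.101, 0.249]
force: [-0.7, 0.1, -3.1]
finger_gap: 0.17
```

Run:
```python
from h import *
sstate()
gc("scene","m4",300,180,430,320,5)
shk((.505,.0905,.07),-4,0.4)
```

```text
t=33.50 shk c [0.5785 0.0906 0.0817] mouth [0.5027 0.0902 0.0675] back low [0.6534 0.0909 0.0998] tilt 13.58 roll -0.04 yaw 0.28 F [-0.7  0.1 -3.1] gap 0.17
t [ 0.5  4.5 22.4] rot [17.6  0.1 -0.1] rows>= 2.5
```

View pics/m4.png

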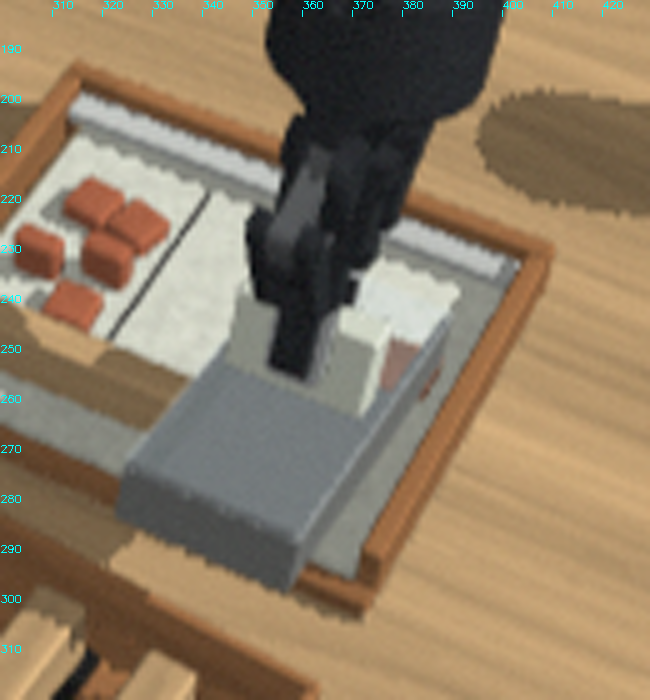

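Emit:
jog_arm(motion=[{"translation": [0,0,0],"rot": [0,0,0]},{"translation": [0,0,0],"rot": [0,0,0]}])

```text
time: 33.72
ee_pos: [0.5744, 0.0905, 0.1053]
eef_rot: [2.09, 2.1, 0.251]
force: [0.6, 0.7, -2.5]
finger_gap: 0.169
```

Run:
```python
from h import *
sstate()
gc("scene","m5",300,180,430,320,5)
```

```text
t=33.72 shk c [0.58   0.0905 0.0822] mouth [0.5042 0.0902 0.0679] back low [0.6548 0.0909 0.1004] tilt 13.67 roll -0.04 yaw 0.28 F [ 0.6  0.7 -2.5] gap 0.169
```

View pics/m5.png

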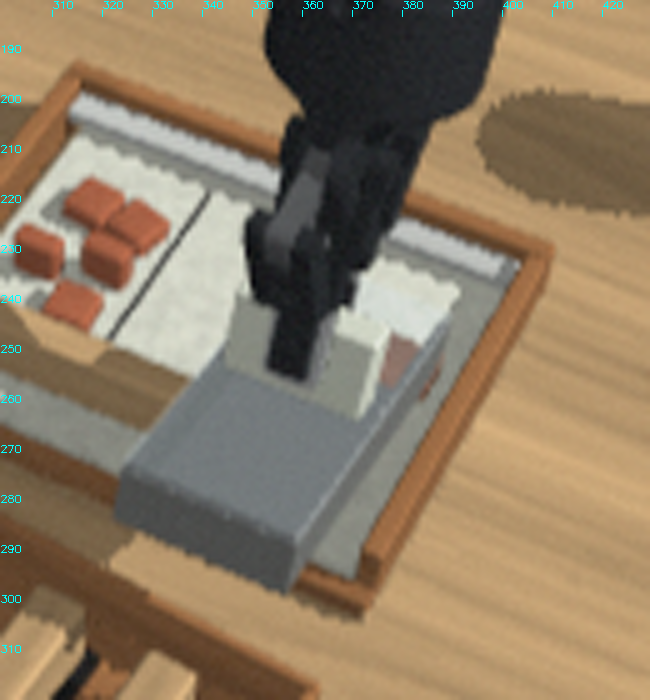

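Emit:
jog_arm(motion=[{"translation": [0,0,0],"rot": [-0.5,0,0]},{"translation": [0,0,0],"rot": [-0.5,0,0]},{"translation": [0,0,0],"rot": [-0.5,0,0]}])

```text
time: 34.02
ee_pos: [0.5737, 0.0906, 0.105]
eef_rot: [2.085, 2.095, 0.259]
force: [0.4, 0.8, -1.4]
finger_gap: 0.168
```

Run:
```python
from h import *
sstate()
gc("scene","m6",300,180,430,320,5)
```

```text
t=34.02 shk c [0.5796 0.0906 0.0819] mouth [0.5039 0.0902 0.067 ] back low [0.6542 0.091  0.1007] tilt 14.13 roll -0.05 yaw 0.29 F [ 0.4  0.8 -1.4] gap 0.168
```

View pics/m6.png

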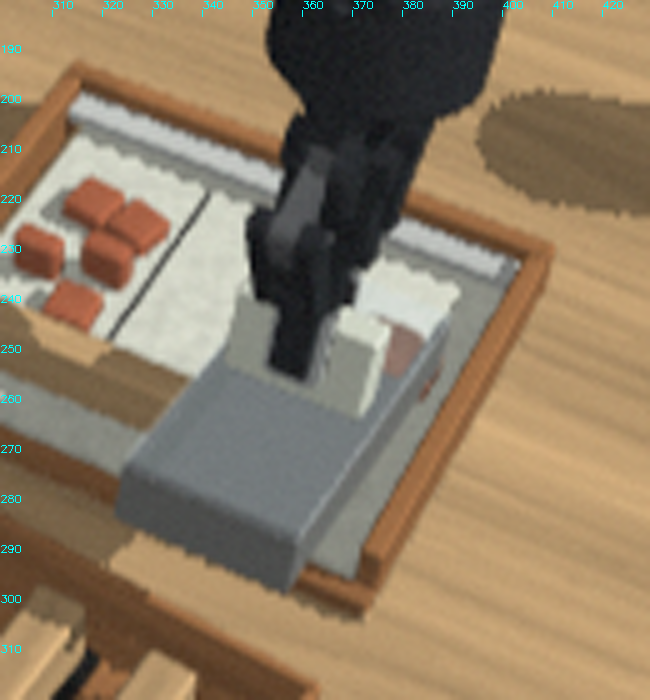

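Emit:
jog_arm(motion=[{"translation": [0,0,0],"rot": [-0.5,0,0]},{"translation": [0,0,0],"rot": [-0.5,0,0]},{"translation": [0,0,0],"rot": [-0.5,0,0]}])

```text
time: 34.32
ee_pos: [0.5735, 0.0906, 0.105]
eef_rot: [2.08, 2.09, 0.267]
force: [0.5, -0.2, -2.7]
finger_gap: 0.168
```

Run:
```python
from h import *
sstate()
gc("scene","m7",300,180,430,320,5)
```

```text
t=34.32 shk c [0.5796 0.0906 0.082 ] mouth [0.504  0.0902 0.0664] back low [0.6541 0.091  0.1014] tilt 14.63 roll -0.05 yaw 0.29 F [ 0.5 -0.2 -2.7] gap 0.168
```

View pics/m7.png

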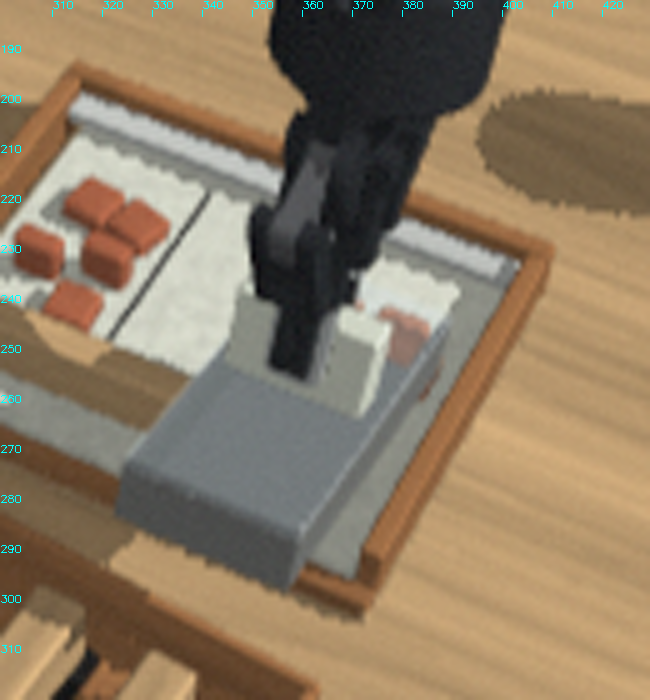

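Emit:
jog_arm(motion=[{"translation": [0,0,0],"rot": [0,0,0]},{"translation": [0,2,7],"rot": [5,0,0]},{"translation": [0,4,16],"rot": [12,0,0]},{"translation": [0,4.5,22],"rot": [18.5,0,0]},{"translation": [0,4.5,22],"rot": [18.5,0,0]}])

```text
time: 34.78
ee_pos: [0.5867, 0.09, 0.0812]
eef_rot: [-2.179, -2.188, 0.084]
force: [-0.0, 0.6, -4.1]
finger_gap: 0.163
```

Run:
```python
from h import *
sstate()
gc("scene","m8",300,180,430,320,5)
```

```text
t=34.78 shk c [0.5849 0.09   0.0575] mouth [0.5085 0.0897 0.0673] back low [0.6617 0.0903 0.0517] tilt -4.33 roll -0.06 yaw 0.21 F [-0.   0.6 -4.1] gap 0.163
```

View pics/m8.png

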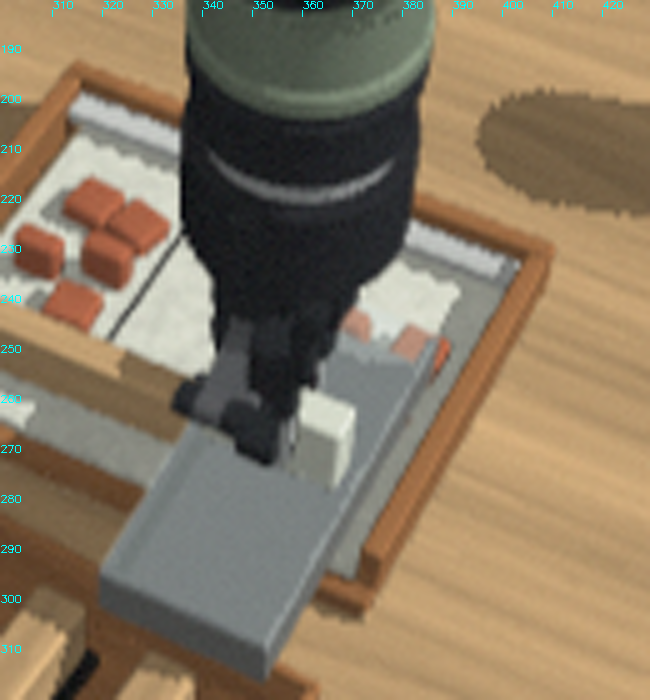

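Emit:
jog_arm(motion=[{"translation": [0,2,-10],"rot": [2,0,0]},{"translation": [0,8,-25],"rot": [2,0,0]},{"translation": [-10,20,-40],"rot": [2,0,0]},{"translation": [-30,30,-50],"rot": [2,0,0]},{"translation": [-55,40,-60],"rot": [2,0,0]},{"translation": [-80,50,-60],"rot": [2,0,0]},{"translation": [-105,60,-60],"rot": [2,0,0]},{"translation": [-130,60,-60],"rot": [2,0,0]},{"translation": [-150,60,-60],"rot": [2,0,0]},{"translation": [-150,60,-60],"rot": [2,0,0]}])

```text
time: 35.67
ee_pos: [0.6503, -0.0636, 0.1384]
eef_rot: [-2.171, -2.17, 0.115]
force: [-1.0, 0.1, -1.9]
finger_gap: 0.169
```

Run:
```python
from h import *
sstate()
gc("scene","m9",220,130,430,320,3.8);gc("top","m9t",235,130,365,310,4)
```

```text
t=35.67 shk c [ 0.6478 -0.0637  0.1147] mouth [ 0.5717 -0.0636  0.1265] back low [ 0.7244 -0.0637  0.1068] tilt -5.86 roll -0.21 yaw -0.03 F [-1.   0.1 -1.9] gap 0.169
```

View pics/m9.png

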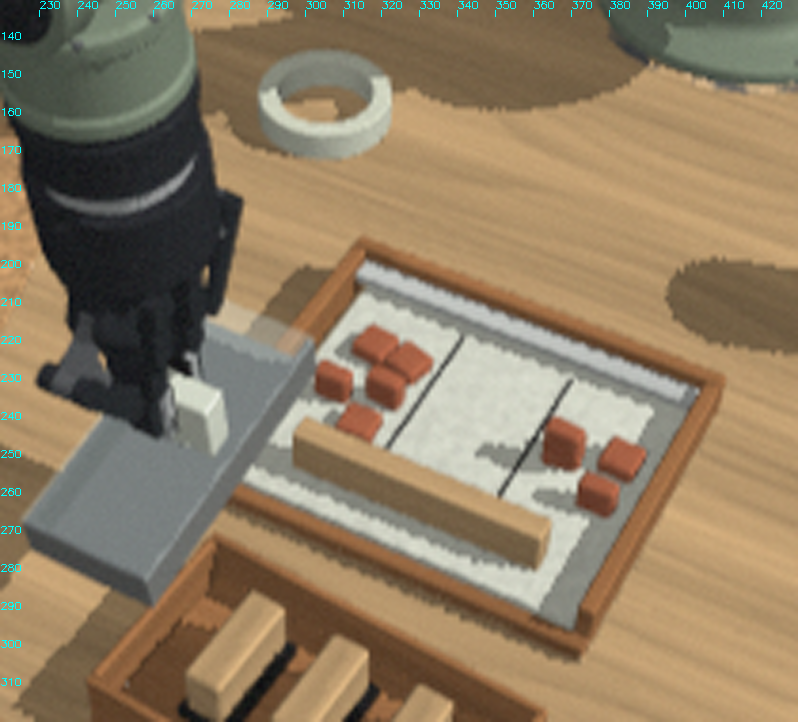

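View pics/m9t.png

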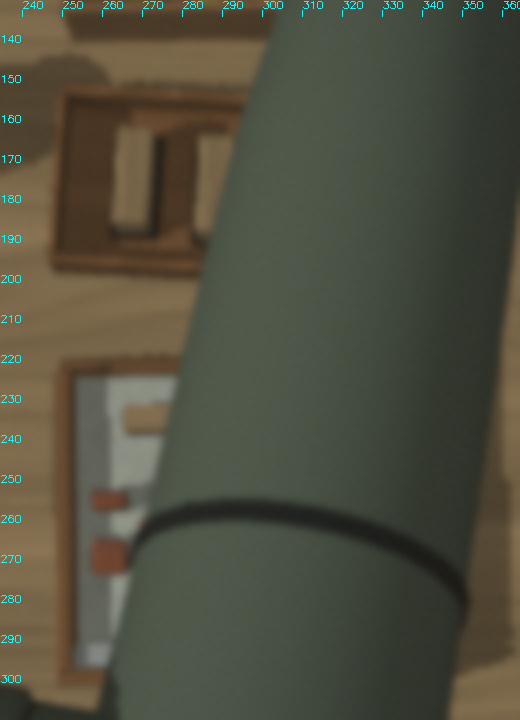

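Run:
```python
import cv2
im=cv2.imread("pics/m9_full.png")
a=cv2.resize(im[230:275,350:400],None,fx=14,fy=14,interpolation=cv2.INTER_CUBIC);cv2.imwrite("pics/n1.png",a)
a=cv2.resize(im[205:260,290:350],None,fx=12,fy=12,interpolation=cv2.INTER_CUBIC);cv2.imwrite("pics/n2.png",a)
a=cv2.resize(im[200:290,220:310],None,fx=6,fy=6,interpolation=cv2.INTER_CUBIC);cv2.imwrite("pics/n3.png",a)
```

```text
(no output)
```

View pics/n1.png

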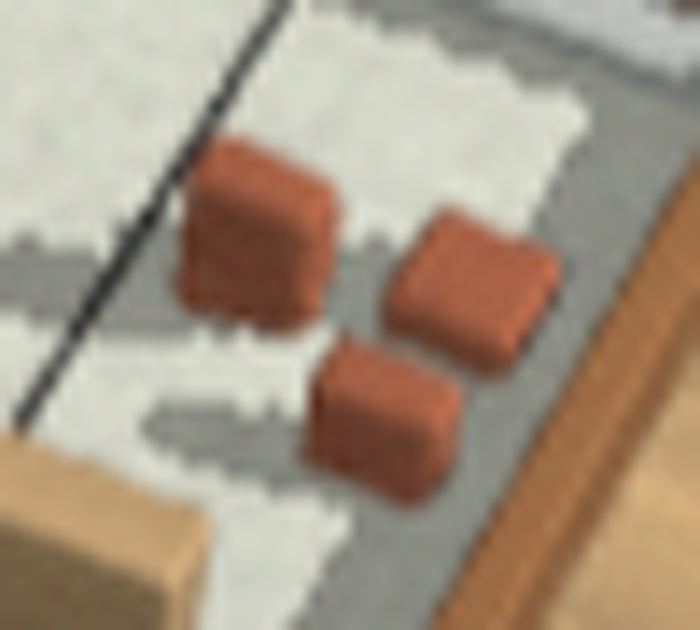

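View pics/n2.png

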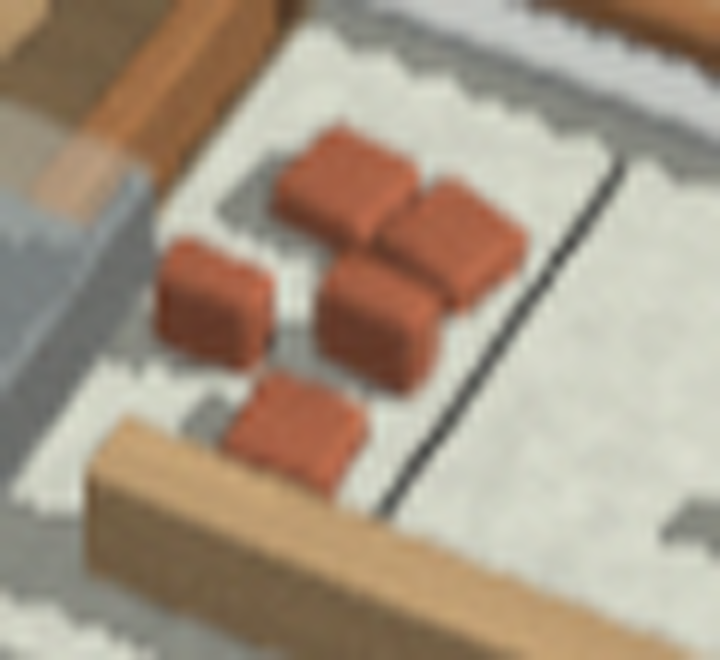

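View pics/n3.png

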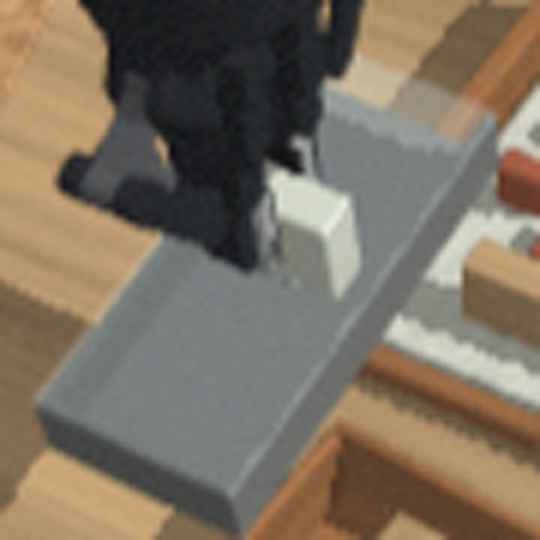

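Run:
```python
from h import *
shk((.505,.0205,.10),0,0.4)
shk((.497,.0205,.066),12,0.4)
```

```text
t [ 81.1 -65.5  25.3] rot [-5.9  0.  -0.2] rows>= 2.6
t [ 81.1 -77.3  45.1] rot [-17.9   0.1  -0.2] rows>= 2.9
```

Emit:
jog_arm(motion=[{"translation": [10,-8,0],"rot": [-1,0,0]},{"translation": [28,-24,0],"rot": [-3,0,0]},{"translation": [46,-40,8],"rot": [-5,0,0]},{"translation": [64,-52,16],"rot": [-6,0,0]},{"translation": [76,-62,25],"rot": [-8,0,0]},{"translation": [81,-70,35],"rot": [-12,0,0]},{"translation": [81,-77,45],"rot": [-18,0,0]},{"translation": [81,-77,45],"rot": [-18,0,0]},{"translation": [81,-77,45],"rot": [-18,0,0]}])

```text
time: 36.52
ee_pos: [0.5608, 0.0232, 0.0989]
eef_rot: [2.11, 2.121, 0.215]
force: [0.7, -0.7, -0.8]
finger_gap: 0.167
```

Run:
```python
from h import *
sstate()
gc("scene","o1",260,150,430,320,4.3)
shk((.497,.0205,.060),18,0.4)
```

```text
t=36.52 shk c [0.5656 0.0232 0.0756] mouth [0.4894 0.0228 0.0641] back low [0.6411 0.0236 0.091 ] tilt 11.58 roll 0.03 yaw 0.28 F [ 0.7 -0.7 -0.8] gap 0.167
t [-1.3 -1.5 -1.6] rot [-6.1  0.1 -0.1] rows>= 0.8
```

View pics/o1.png

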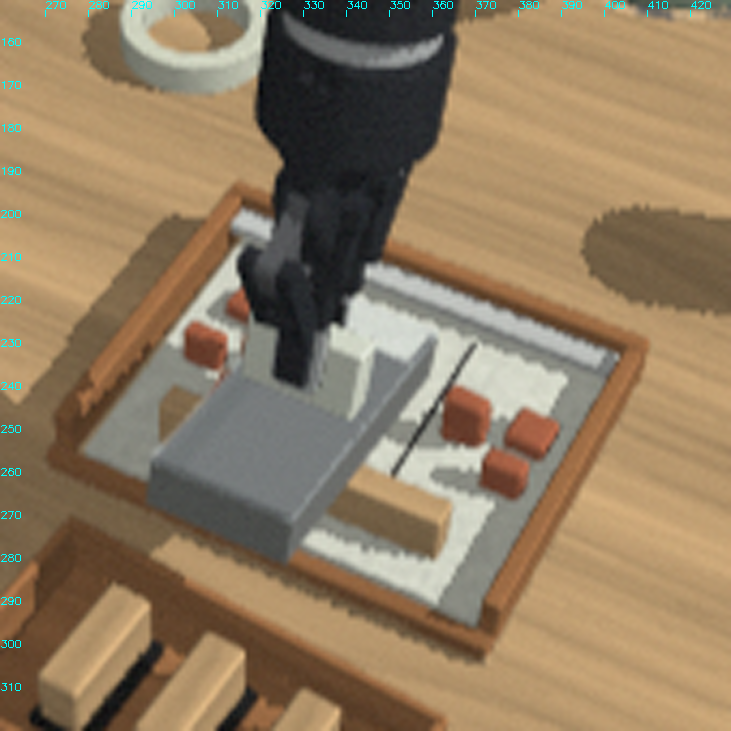

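Emit:
jog_arm(motion=[{"translation": [-1,0,-1],"rot": [-4,0,0]},{"translation": [-1,-1,-2],"rot": [-8,0,0]},{"translation": [-1,6,-3],"rot": [-8.5,0,0]},{"translation": [-1,-4,0],"rot": [-8.5,0,0]},{"translation": [-1,6,-3],"rot": [-8.5,0,0]},{"translation": [-1,-4,0],"rot": [-8.5,0,0]},{"translation": [-1,6,-3],"rot": [-8.5,0,0]},{"translation": [-1,-4,0],"rot": [-8.5,0,0]},{"translation": [-1,0,-2],"rot": [-8.5,0,0]},{"translation": [-1,0,-2],"rot": [-8.5,0,0]}])

```text
time: 37.4
ee_pos: [0.5684, 0.0213, 0.1051]
eef_rot: [2.021, 2.031, 0.368]
force: [1.1, -0.0, -1.5]
finger_gap: 0.171
```

Run:
```python
from h import *
sstate()
gc("scene","o2",260,150,430,320,4.3)
```

```text
t=37.40 shk c [0.5767 0.0213 0.0828] mouth [0.5032 0.021  0.0595] back low [0.6488 0.0217 0.1098] tilt 20.54 roll -0.02 yaw 0.28 F [ 1.1 -0.  -1.5] gap 0.171
```

View pics/o2.png

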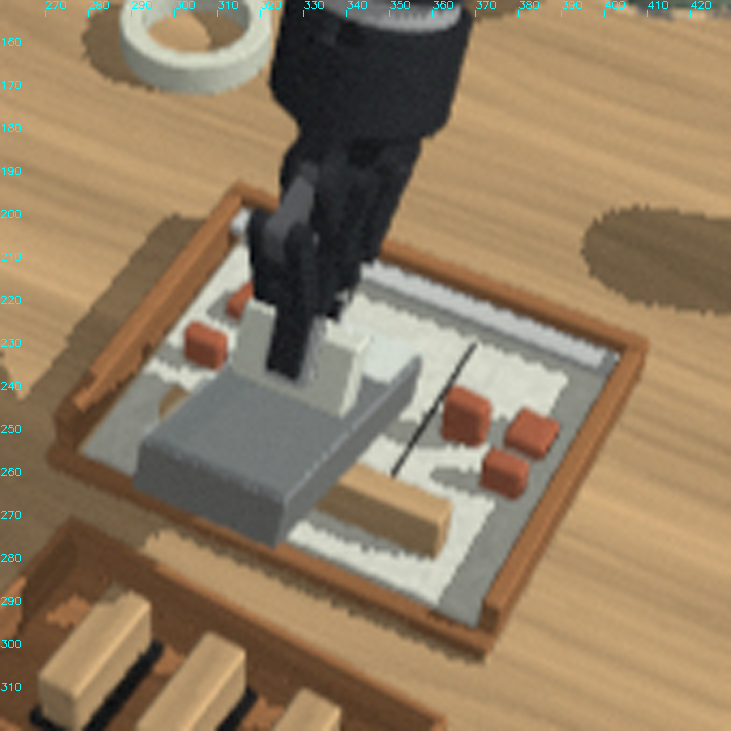

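Run:
```python
from h import *
shk((.53,-.05,.13),0,0,Eb=(0,0,0))
```

```text
t [-71.1 -18.9 -59.3] rot [20.6 -0.   0.3] rows>= 2.9
```

Emit:
jog_arm(motion=[{"translation": [0,0,-20],"rot": [3,0,0]},{"translation": [-5,-2,-40],"rot": [8,0,0]},{"translation": [-20,-6,-60],"rot": [14,0,0]},{"translation": [-40,-12,-60],"rot": [20,0,0]},{"translation": [-65,-18,-60],"rot": [20.6,0,0]},{"translation": [-71,-19,-59],"rot": [20.6,0,0]},{"translation": [-71,-19,-59],"rot": [20.6,0,0]}])

```text
time: 38.03
ee_pos: [0.5311, -0.0515, 0.1535]
eef_rot: [2.219, 2.224, -0.001]
force: [0.3, 0.6, -2.8]
finger_gap: 0.17
```

Run:
```python
from h import *
sstate()
shk((.478,-.349,.06),0,18,Eb=(0,0,0))
```

```text
t=38.03 shk c [ 0.5311 -0.0515  0.1297] mouth [ 0.4541 -0.0517  0.1337] back low [ 0.6081 -0.0514  0.1296] tilt -0.02 roll -0.04 yaw 0.12 F [ 0.3  0.6 -2.8] gap 0.17
t [-297.3  -53.7   69.9] rot [ -0.    0.  -17.9] rows>= 7.4
```

Emit:
jog_arm(motion=[{"translation": [-20,-4,0],"rot": [0,0,-1]},{"translation": [-55,-10,0],"rot": [0,0,-3]},{"translation": [-92,-17,0],"rot": [0,0,-5]},{"translation": [-130,-24,0],"rot": [0,0,-7]},{"translation": [-168,-31,5],"rot": [0,0,-10]},{"translation": [-205,-37,10],"rot": [0,0,-12]},{"translation": [-240,-43,20],"rot": [0,0,-15]},{"translation": [-270,-49,30],"rot": [0,0,-17]},{"translation": [-290,-53,45],"rot": [0,0,-18]},{"translation": [-297,-54,60],"rot": [0,0,-18]},{"translation": [-297,-54,70],"rot": [0,0,-18]},{"translation": [-297,-54,70],"rot": [0,0,-18]}])

```text
time: 39.03
ee_pos: [0.4767, -0.3468, 0.0816]
eef_rot: [-1.842, -2.54, -0.001]
force: [-0.7, 0.4, -2.7]
finger_gap: 0.174
```

Run:
```python
from h import *
sstate()
gc("scene","p1",140,110,280,225,5)
shk((.478,-.349,.005),0,18,Eb=(0,0,0))
```

```text
t=39.03 shk c [ 0.4766 -0.3467  0.0578] mouth [ 0.4034 -0.3706  0.0619] back low [ 0.5498 -0.3228  0.0576] tilt -0.1 roll 0.2 yaw 18.11 F [-0.7  0.4 -2.7] gap 0.174
t [-2.6  0.1 54. ] rot [-0.1 -0.1  0.2] rows>= 1.3
```

View pics/p1.png

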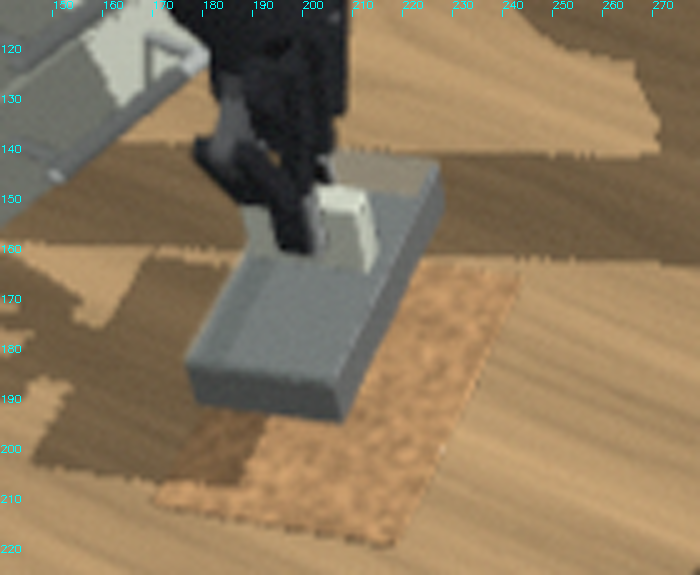

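Emit:
jog_arm(motion=[{"translation": [-2,0,18],"rot": [0,0,0]},{"translation": [-2.6,0,35],"rot": [0,0,0]},{"translation": [-2.6,0,45],"rot": [0,0,0]},{"translation": [-2.6,0,50],"rot": [0,0,0]},{"translation": [-2.6,0,53],"rot": [0,0,0]},{"translation": [-2.6,0,54.5],"rot": [0,0,0]},{"translation": [-2.6,0,54.5],"rot": [0,0,0]}])

```text
time: 39.67
ee_pos: [0.4784, -0.3491, 0.0288]
eef_rot: [-1.841, -2.543, -0.0]
force: [-0.5, -0.9, -1.2]
finger_gap: 0.172
```

Run:
```python
from h import *
sstate()
```

```text
t=39.67 shk c [ 0.4784 -0.349   0.005 ] mouth [ 0.4052 -0.3731  0.0091] back low [ 0.5515 -0.325   0.005 ] tilt -0.05 roll 0.1 yaw 18.19 F [-0.5 -0.9 -1.2] gap 0.172
```

Emit:
jog_arm(motion=[{"translation": [0,0,0.8],"rot": [0,0,0]},{"translation": [0,0,1.2],"rot": [0,0,0]}])

```text
time: 39.83
ee_pos: [0.4789, -0.3495, 0.0284]
eef_rot: [-1.842, -2.544, -0.0]
force: [0.0, -0.4, -1.8]
finger_gap: 0.166
```

Emit:
jog_arm(motion=[{"translation": [0,0,0],"rot": [0,0,0]},{"translation": [0,0,0],"rot": [0,0,0]},{"translation": [0,0,0],"rot": [0,0,0]},{"translation": [0,0,0],"rot": [0,0,0]},{"translation": [0,0,-15],"rot": [0,0,0]},{"translation": [0,0,-40],"rot": [0,0,0]},{"translation": [0,0,-75],"rot": [0,0,0]},{"translation": [0,0,-110],"rot": [0,0,0]},{"translation": [20,-5,-120],"rot": [0,0,0]},{"translation": [50,-10,-120],"rot": [0,0,0]},{"translation": [90,-20,-120],"rot": [0,0,0]},{"translation": [110,-30,-120],"rot": [0,0,0]}], gripper=0.5)

```text
time: 40.83
ee_pos: [0.4142, -0.251, 0.1485]
eef_rot: [-1.839, -2.544, -0.002]
force: [-0.1, 1.0, 0.1]
finger_gap: 0.5
```

Run:
```python
from h import *
st()
gc("scene","q1",160,140,250,225,8);gc("scene","q2",280,185,410,300,6);gc("top","q3",235,205,365,310,6);gc("top","q4",405,210,495,315,5)
```

```text
t=40.83 tcp [ 0.4142 -0.251   0.1485] grasp [ 0.4142 -0.2511  0.1815] z [-0.001  0.002 -1.   ] y [ 0.95   0.313 -0.   ] F [-0.1  1.   0.1] gap 0.5 q [-0.7   0.27 -0.46  0.84  0.    0.55]
```

View pics/q1.png

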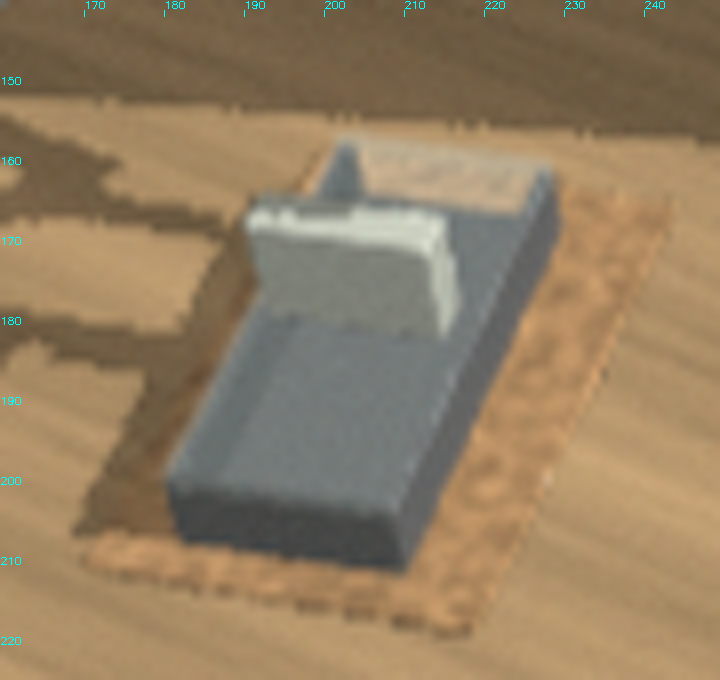

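View pics/q2.png

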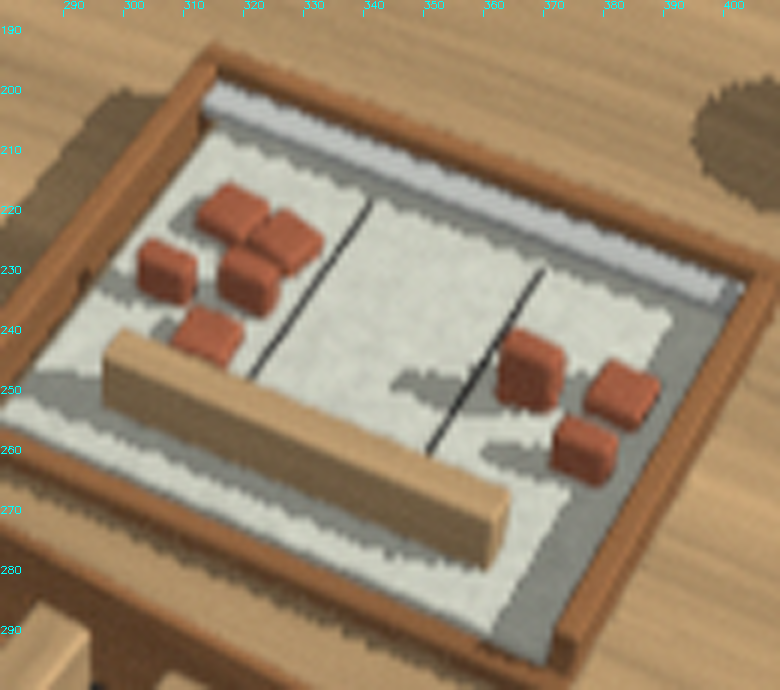

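View pics/q3.png

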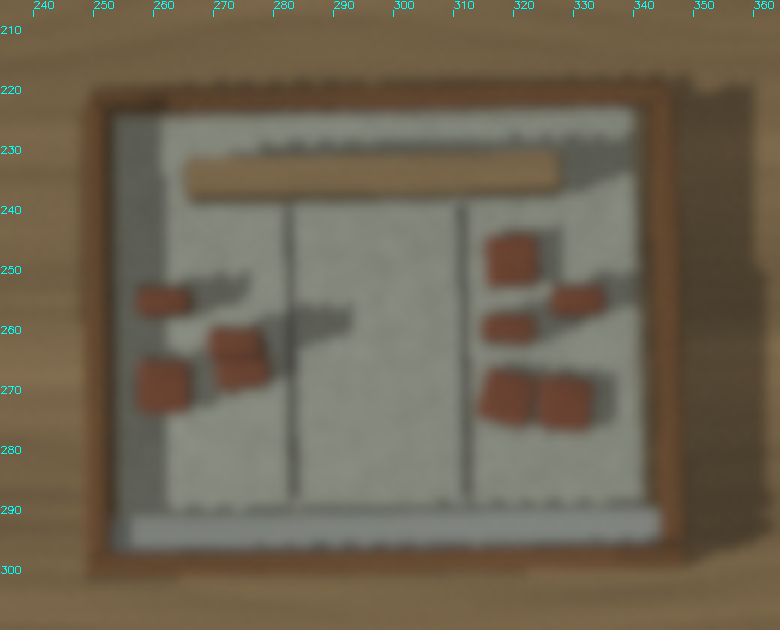

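View pics/q4.png

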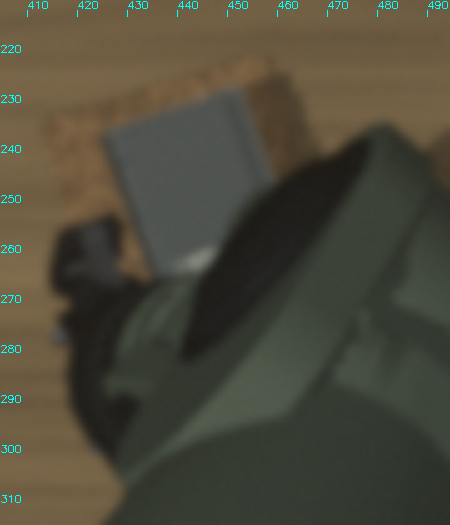

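Run:
```python
from h import *
A=np.array
q3=lambda p:A([235,205])+A(p)/6-.5
print(tri((368.2,242.7),q3((238,342))))
im=cv2.imread("pics/q3_full.png");hsv=cv2.cvtColor(im,cv2.COLOR_BGR2HSV)
m=(cv2.inRange(hsv,(0,110,60),(12,255,255))|cv2.inRange(hsv,(170,110,60),(180,255,255)));m[:205]=0;m[310:]=0;m[:,:235]=0;m[:,365:]=0
n,l,s,c=cv2.connectedComponentsWithStats(m)
for i in range(1,n):
    if s[i,4]>15:print(s[i],c[i].round(1),onz("top",c[i],.026).round(4),onz("top",c[i],.036).round(4))
o=cv2.resize(im[235:285,250:345],None,fx=8,fy=8,interpolation=cv2.INTER_CUBIC);cv2.imwrite("pics/q5.png",cv2.convertScaleAbs(o,alpha=1.5))
```

```text
(array([0.48328468, 0.07466903, 0.04701463]), np.float64(0.00041978650451921233))
[317 245   7   7  48] [319.9 247.9] [ 0.5159 -0.0341  0.026 ] [ 0.515  -0.0339  0.036 ]
[258 253   8   4  25] [261.6 254.8] [0.5011 0.1064 0.026 ] [0.5003 0.1056 0.036 ]
[327 253   8   4  22] [330.8 254.9] [ 0.4989 -0.0599  0.026 ] [ 0.4981 -0.0595  0.036 ]
[316 258   7   3  20] [319.2 259. ] [ 0.4892 -0.0318  0.026 ] [ 0.4885 -0.0316  0.036 ]
[271 261   8   8  57] [274.4 264.4] [0.4776 0.0756 0.026 ] [0.4769 0.075  0.036 ]
[258 266   8   7  53] [261.6 268.9] [0.4671 0.1066 0.026 ] [0.4666 0.1057 0.036 ]
[316 267  17   9 108] [324.2 271.2] [ 0.4599 -0.0435  0.026 ] [ 0.4594 -0.0432  0.036 ]
```

View pics/q5.png

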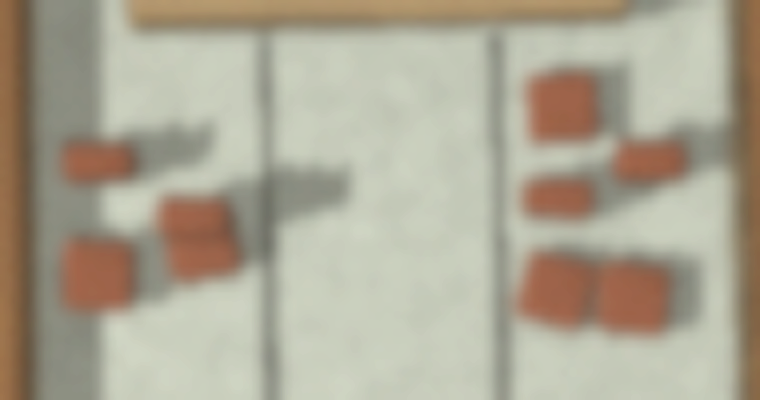

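Run:
```python
from h import *
go((.4833,.0747,.13),Rd(0))
```

```text
t [292.  166.3  51.9] rot [ 0.1  0.1 18.2] rows>= 8.2
```

Emit:
jog_arm(motion=[{"translation": [33,19,0],"rot": [0,0,2]},{"translation": [69,39,0],"rot": [0,0,4]},{"translation": [105,60,0],"rot": [0,0,7]},{"translation": [141,80,0],"rot": [0,0,9]},{"translation": [177,101,0],"rot": [0,0,12]},{"translation": [213,122,10],"rot": [0,0,14]},{"translation": [250,143,20],"rot": [0,0,17]},{"translation": [275,157,35],"rot": [0,0,18.2]},{"translation": [290,165,52],"rot": [0,0,18.2]},{"translation": [292,166,52],"rot": [0,0,18.2]},{"translation": [292,166,52],"rot": [0,0,18.2]}], gripper=0.5)

```text
time: 41.95
ee_pos: [0.4834, 0.0751, 0.0961]
eef_rot: [2.219, 2.223, -0.002]
force: [-0.6, 0.1, 0.4]
finger_gap: 0.501
```

Run:
```python
from h import *
st();go((.4833,.0747,.049),Rd(0))
gc("scene","r1",300,150,430,280,6)
```

```text
t=41.95 tcp [0.4834 0.0751 0.0961] grasp [0.4834 0.0752 0.1291] z [-0.    -0.001 -1.   ] y [ 1.     0.002 -0.   ] F [-0.6  0.1  0.4] gap 0.501 q [ 0.    0.34 -0.52  0.71 -0.    1.57]
t [-0.3 -0.1 80.1] rot [-0.   0.1  0.1] rows>= 1.9
```

View pics/r1.png

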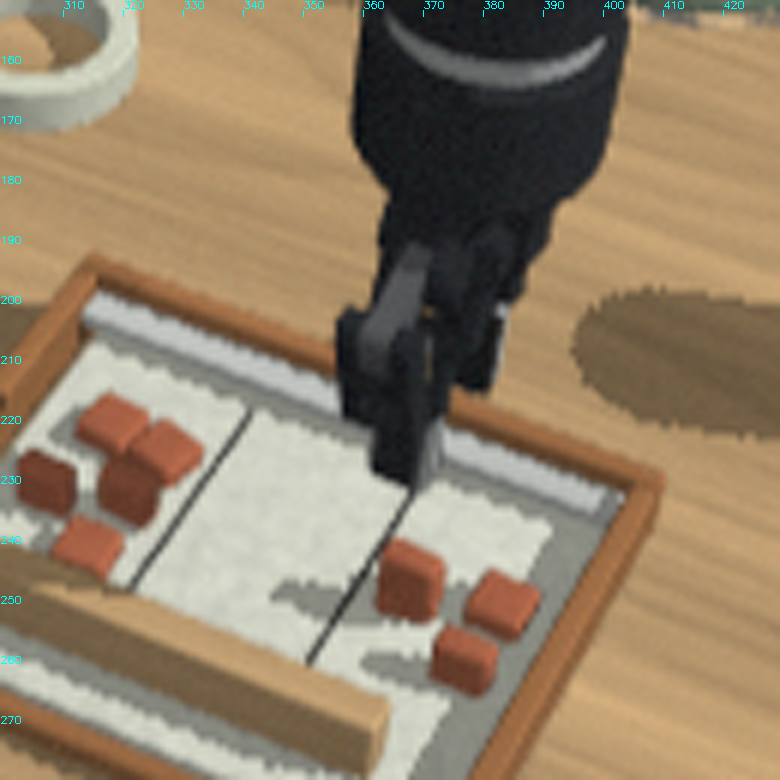

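Emit:
jog_arm(motion=[{"translation": [0,0,22],"rot": [0,0,0]},{"translation": [0,0,45],"rot": [0,0,0]},{"translation": [0,0,62],"rot": [0,0,0]},{"translation": [0,0,74],"rot": [0,0,0]},{"translation": [0,0,80],"rot": [0,0,0]},{"translation": [0,0,80],"rot": [0,0,0]}])

```text
time: 42.5
ee_pos: [0.484, 0.0727, 0.0166]
eef_rot: [2.223, 2.218, -0.002]
force: [0.8, -0.3, -1.1]
finger_gap: 0.501
```

Run:
```python
from h import *
st()
gc("scene","r2",320,180,410,280,7)
```

```text
t=42.50 tcp [0.484  0.0727 0.0166] grasp [0.484  0.0727 0.0496] z [ 0.    -0.002 -1.   ] y [ 1.    -0.002  0.   ] F [ 0.8 -0.3 -1.1] gap 0.501 q [-0.    0.46 -0.6   0.52 -0.    1.57]
```

View pics/r2.png

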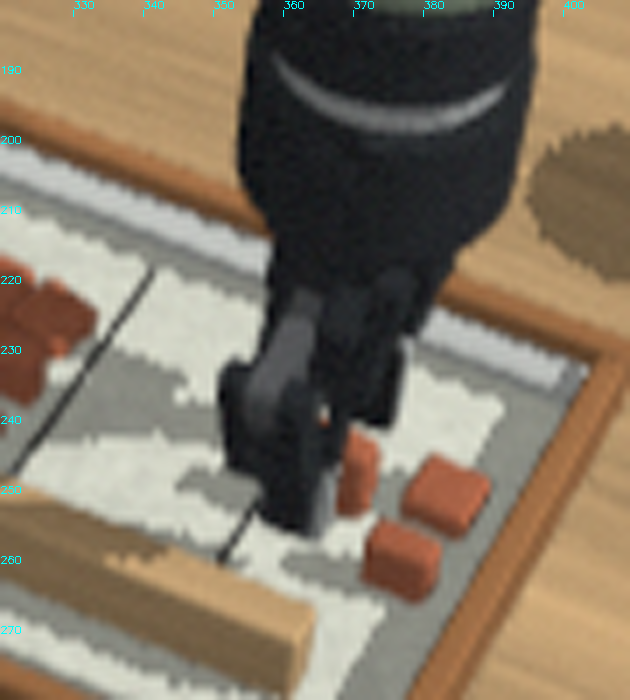

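Emit:
jog_arm(motion=[{"translation": [2,0,0],"rot": [0,0,0]},{"translation": [2,0,0],"rot": [0,0,0]},{"translation": [2,0,0],"rot": [0,0,0]},{"translation": [2,0,0],"rot": [0,0,0]},{"translation": [2,0,0],"rot": [0,0,0]},{"translation": [2,0,0],"rot": [0,0,0]}], gripper=1, force=25)

```text
time: 43.05
ee_pos: [0.4857, 0.0748, 0.0184]
eef_rot: [2.22, 2.217, 0.002]
force: [0.0, -0.5, 6.5]
finger_gap: 0.133
```

Emit:
jog_arm(motion=[{"translation": [0,0,-6],"rot": [0,0,0]},{"translation": [0,0,-20],"rot": [0,0,0]},{"translation": [0,0,-40],"rot": [0,0,0]},{"translation": [0,0,-45],"rot": [0,0,0]}])

```text
time: 43.38
ee_pos: [0.487, 0.0751, 0.0659]
eef_rot: [2.218, 2.216, 0.005]
force: [1.2, -0.7, 0.5]
finger_gap: 0.133
```

Run:
```python
from h import *
st()
gc("scene","r3",320,170,410,280,7)
```

```text
t=43.38 tcp [0.487  0.0751 0.0659] grasp [0.4867 0.0752 0.0989] z [ 0.007 -0.002 -1.   ] y [ 1.    -0.001  0.007] F [ 1.2 -0.7  0.5] gap 0.133 q [ 0.    0.38 -0.55  0.63 -0.    1.58]
```

View pics/r3.png

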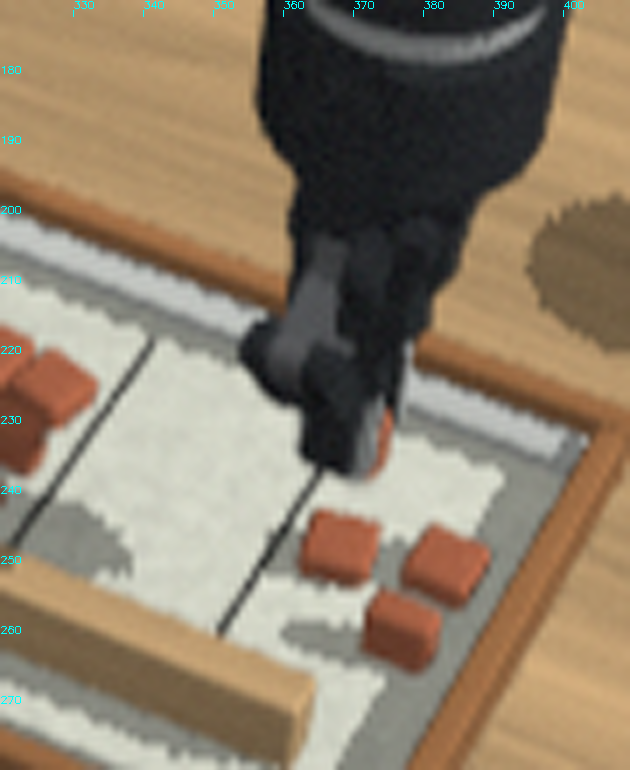

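Run:
```python
from h import *
go((.505,.034,.0990),Rd(0));go((.505,.034,.040),Rd(0))
```

```text
t [-41.1  17.7   0. ] rot [ 0.5  0.1 -0.1] rows>= 1.1
t [-41.   17.3  59. ] rot [ 0.5  0.1 -0.1] rows>= 1.8
```

Emit:
jog_arm(motion=[{"translation": [-18,8,0],"rot": [0.5,0,0]},{"translation": [-35,15,5],"rot": [0.5,0,0]},{"translation": [-41,17.3,20],"rot": [0.5,0,0]},{"translation": [-41,17.3,38],"rot": [0.5,0,0]},{"translation": [-41,17.3,50],"rot": [0.5,0,0]},{"translation": [-41,17.3,56],"rot": [0.5,0,0]},{"translation": [-41,17.3,59],"rot": [0.5,0,0]},{"translation": [-41,17.3,59],"rot": [0.5,0,0]}])

```text
time: 44.1
ee_pos: [0.5045, 0.0341, 0.0068]
eef_rot: [2.222, 2.221, -0.004]
force: [0.6, -0.9, -0.3]
finger_gap: 0.132
```

Run:
```python
from h import *
st()
gc("scene","r4",310,170,410,280,7)
```

```text
t=44.10 tcp [0.5045 0.0341 0.0068] grasp [0.5046 0.0341 0.0398] z [-0.002 -0.002 -1.   ] y [ 1.    -0.001 -0.002] F [ 0.6 -0.9 -0.3] gap 0.132 q [-0.08  0.5  -0.56  0.52 -0.    1.49]
```

View pics/r4.png

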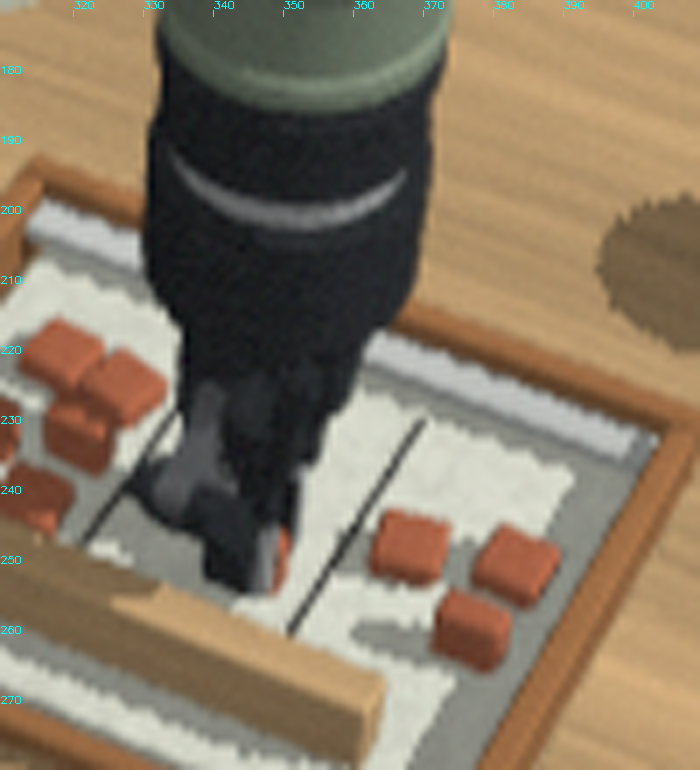

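Emit:
jog_arm(motion=[{"translation": [0,0,1],"rot": [0,0,0]},{"translation": [0,0,1.5],"rot": [0,0,0]}])

```text
time: 44.32
ee_pos: [0.5055, 0.0342, 0.0063]
eef_rot: [2.221, 2.22, -0.002]
force: [-2.5, -1.0, 11.9]
finger_gap: 0.131
```

Emit:
jog_arm(motion=[{"translation": [0,0,0],"rot": [0,0,0]},{"translation": [0,0,0],"rot": [0,0,0]},{"translation": [0,0,0],"rot": [0,0,0]},{"translation": [0,0,0],"rot": [0,0,0]},{"translation": [0,0,-12],"rot": [0,0,0]},{"translation": [0,0,-35],"rot": [0,0,0]},{"translation": [0,0,-60],"rot": [0,0,0]},{"translation": [0,0,-90],"rot": [0,0,0]},{"translation": [0,0,-90],"rot": [0,0,0]}], gripper=0.6)

```text
time: 45.07
ee_pos: [0.509, 0.0342, 0.1011]
eef_rot: [2.216, 2.216, 0.006]
force: [0.5, -0.2, 0.3]
finger_gap: 0.404
```

Run:
```python
from h import *
st()
gc("scene","r5",290,170,410,290,6)
```

```text
t=45.07 tcp [0.509  0.0342 0.1011] grasp [0.5088 0.0343 0.1341] z [ 0.008 -0.003 -1.   ] y [ 1.    -0.     0.008] F [ 0.5 -0.2  0.3] gap 0.404 q [-0.08  0.36 -0.47  0.73 -0.    1.49]
```

View pics/r5.png

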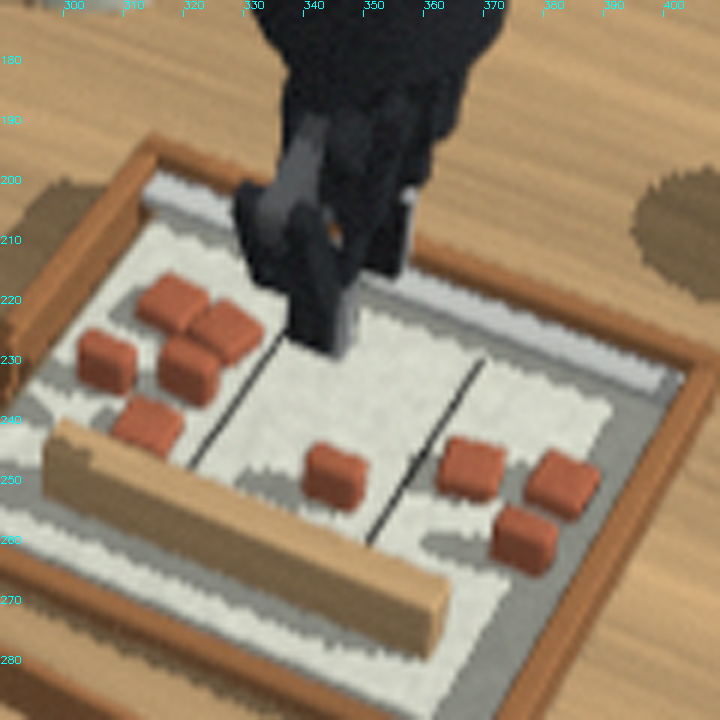

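Run:
```python
from h import *
print(tri((307.6,226.0),(330.8,254.9)))
go((.502,-.0595,.10),Rd(5));go((.502,-.0595,.043),Rd(5))
```

```text
(array([ 0.4980604 , -0.0600825 ,  0.03958272]), np.float64(0.001500189021106412))
t [-93.7  -6.3  32.3] rot [ 0.3  0.2 -5. ] rows>= 2.4
t [-93.5  -6.6  89.3] rot [ 0.3  0.2 -5. ] rows>= 3.1
```

Emit:
jog_arm(motion=[{"translation": [-30,-2,0],"rot": [0,0,-2]},{"translation": [-65,-4,5],"rot": [0,0,-4]},{"translation": [-90,-6,18],"rot": [0.3,0,-5]},{"translation": [-93.6,-6.4,32],"rot": [0.3,0.2,-5]},{"translation": [-93.6,-6.4,32],"rot": [0.3,0.2,-5]},{"translation": [-93.6,-6.4,32],"rot": [0.3,0.2,-5]}])

```text
time: 45.62
ee_pos: [0.5003, -0.0592, 0.066]
eef_rot: [-2.122, -2.313, 0.0]
force: [-0.0, -0.1, 0.2]
finger_gap: 0.403
```

Run:
```python
from h import *
st();go((.502,-.0600,.043),Rd(5))
gc("scene","s1",280,160,370,270,7)
```

```text
t=45.62 tcp [ 0.5003 -0.0592  0.066 ] grasp [ 0.5004 -0.0593  0.099 ] z [-0.002  0.002 -1.   ] y [ 0.996  0.086 -0.002] F [-0.  -0.1  0.2] gap 0.403 q [-0.27  0.4  -0.51  0.66  0.    1.22]
t [-1.   1.7 56. ] rot [-0.1 -0.1 -0.1] rows>= 1.3
```

View pics/s1.png

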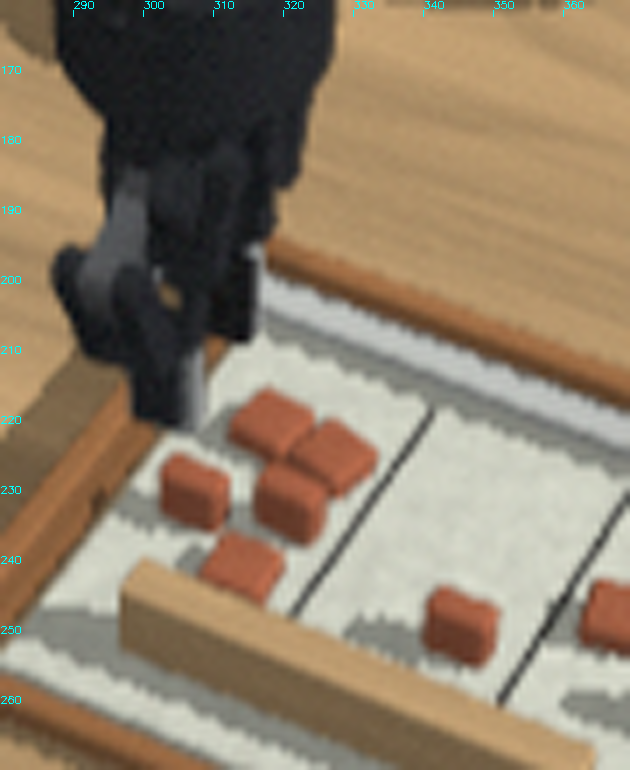

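Emit:
jog_arm(motion=[{"translation": [-1,1.7,18],"rot": [0,0,0]},{"translation": [-1,1.7,35],"rot": [0,0,0]},{"translation": [-1,1.7,47],"rot": [0,0,0]},{"translation": [-1,1.7,54],"rot": [0,0,0]},{"translation": [-1,1.7,56],"rot": [0,0,0]},{"translation": [-1,1.7,56],"rot": [0,0,0]}])

```text
time: 46.17
ee_pos: [0.5029, -0.059, 0.0108]
eef_rot: [-2.12, -2.316, -0.0]
force: [-0.2, 0.3, 0.4]
finger_gap: 0.4
```

Run:
```python
from h import *
st()
gc("scene","s2",280,160,370,270,7)
```

```text
t=46.17 tcp [ 0.5029 -0.059   0.0108] grasp [ 0.5029 -0.0591  0.0438] z [-0.001  0.002 -1.   ] y [ 0.996  0.088 -0.001] F [-0.2  0.3  0.4] gap 0.4 q [-0.26  0.49 -0.56  0.53  0.    1.22]
```

View pics/s2.png

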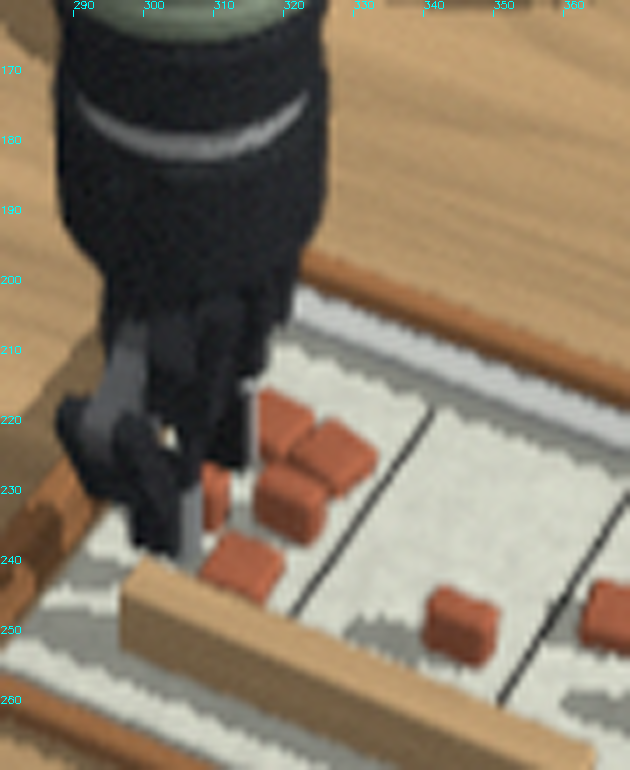

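Emit:
jog_arm(motion=[{"translation": [0,0,0],"rot": [0,0,0]},{"translation": [0,0,0],"rot": [0,0,0]},{"translation": [0,0,0],"rot": [0,0,0]},{"translation": [0,0,0],"rot": [0,0,0]},{"translation": [0,0,0],"rot": [0,0,0]},{"translation": [0,0,0],"rot": [0,0,0]}], gripper=1, force=25)

```text
time: 46.72
ee_pos: [0.5042, -0.0593, 0.0122]
eef_rot: [2.122, 2.317, 0.003]
force: [-0.8, 1.7, 6.7]
finger_gap: 0.131
```

Emit:
jog_arm(motion=[{"translation": [0,0,-6],"rot": [0,0,0]},{"translation": [0,0,-20],"rot": [0,0,0]},{"translation": [0,0,-45],"rot": [0,0,0]},{"translation": [0,0,-60],"rot": [0,0,0]},{"translation": [0,0,-60],"rot": [0,0,0]}])

```text
time: 47.13
ee_pos: [0.5065, -0.0601, 0.0755]
eef_rot: [2.118, 2.313, 0.007]
force: [0.3, -0.1, 0.1]
finger_gap: 0.133
```

Run:
```python
from h import *
st()
gc("scene","s3",280,160,370,270,7)
go((.462,.013,.105),Rd(0));go((.462,.013,.050),Rd(0))
```

```text
t=47.13 tcp [ 0.5065 -0.0601  0.0755] grasp [ 0.5063 -0.0601  0.1085] z [ 0.007 -0.    -1.   ] y [0.996 0.088 0.007] F [ 0.3 -0.1  0.1] gap 0.133 q [-0.26  0.39 -0.5   0.67  0.    1.22]
t [ 76.5 -37.1   1.8] rot [0.3 0.  5. ] rows>= 2.0
t [ 76.5 -37.3  56.8] rot [0.3 0.  5. ] rows>= 2.5
```

View pics/s3.png

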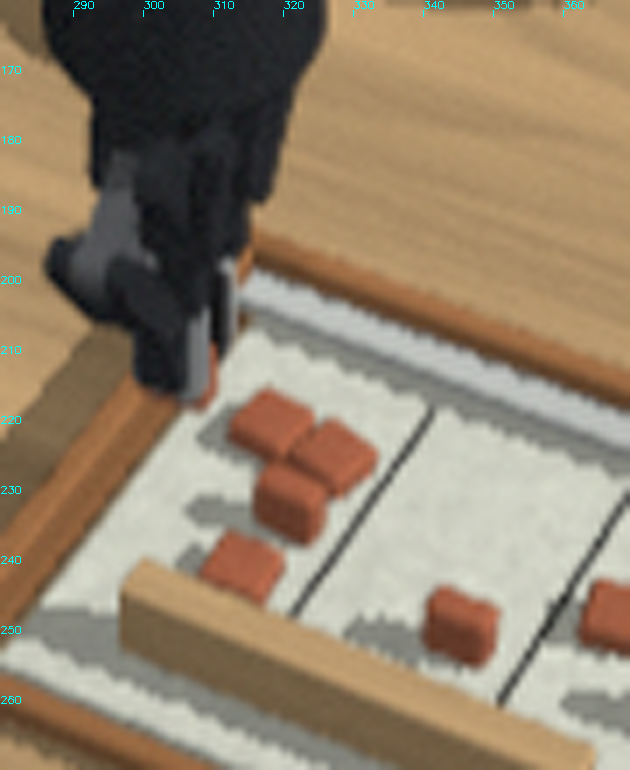

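Emit:
jog_arm(motion=[{"translation": [25,-12,0],"rot": [0,0,2]},{"translation": [58,-28,0],"rot": [0.3,0,4]},{"translation": [76.5,-37,5],"rot": [0.3,0,5]},{"translation": [76.5,-37,25],"rot": [0.3,0,5]},{"translation": [76.5,-37,42],"rot": [0.3,0,5]},{"translation": [76.5,-37,54],"rot": [0.3,0,5]},{"translation": [76.5,-37,59],"rot": [0.3,0,5]},{"translation": [76.5,-37,61],"rot": [0.3,0,5]},{"translation": [76.5,-37,62],"rot": [0.3,0,5]},{"translation": [76.5,-37,62],"rot": [0.3,0,5]}])

```text
time: 48.02
ee_pos: [0.4611, 0.0133, 0.0121]
eef_rot: [-2.22, -2.221, 0.002]
force: [-2.6, 1.4, 6.4]
finger_gap: 0.131
```

Run:
```python
from h import *
st()
```

```text
t=48.02 tcp [0.4611 0.0133 0.0121] grasp [0.4612 0.0133 0.0451] z [-0.002  0.001 -1.   ] y [ 1.     0.    -0.002] F [-2.6  1.4  6.4] gap 0.131 q [-0.13  0.43 -0.67  0.47  0.    1.44]
```

Touching (6 N). Release and retreat.

Emit:
jog_arm(motion=[{"translation": [0,0,0],"rot": [0,0,0]},{"translation": [0,0,0],"rot": [0,0,0]},{"translation": [0,0,0],"rot": [0,0,0]},{"translation": [0,0,0],"rot": [0,0,0]},{"translation": [0,0,-12],"rot": [0,0,0]},{"translation": [0,0,-35],"rot": [0,0,0]},{"translation": [0,0,-65],"rot": [0,0,0]},{"translation": [0,0,-100],"rot": [0,0,0]},{"translation": [-20,0,-120],"rot": [0,0,0]},{"translation": [-55,0,-120],"rot": [0,0,0]},{"translation": [-90,0,-120],"rot": [0,0,0]},{"translation": [-130,0,-120],"rot": [0,0,0]}], gripper=0.6)

```text
time: 49.02
ee_pos: [0.4617, -0.1176, 0.1328]
eef_rot: [-2.218, -2.224, 0.0]
force: [0.3, 0.5, -0.3]
finger_gap: 0.399
```

Emit:
jog_arm(motion=[{"translation": [-35,0,0],"rot": [0,0,0]},{"translation": [-70,0,0],"rot": [0,0,0]},{"translation": [-100,0,0],"rot": [0,0,0]},{"translation": [-100,0,0],"rot": [0,0,0]}])

```text
time: 49.35
ee_pos: [0.4627, -0.2232, 0.1329]
eef_rot: [2.223, 2.216, -0.002]
force: [0.9, -1.8, 0.2]
finger_gap: 0.402
```

Run:
```python
from h import *
st()
gc("scene","u1",150,130,420,340,2.9);gc("top","u2",235,130,365,310,4)
```

```text
t=49.35 tcp [ 0.4627 -0.2232  0.1329] grasp [ 0.4626 -0.2231  0.1659] z [ 0.001 -0.003 -1.   ] y [ 1.    -0.003  0.001] F [ 0.9 -1.8  0.2] gap 0.402 q [-0.59  0.33 -0.42  0.82 -0.    0.98]
```

View pics/u1.png

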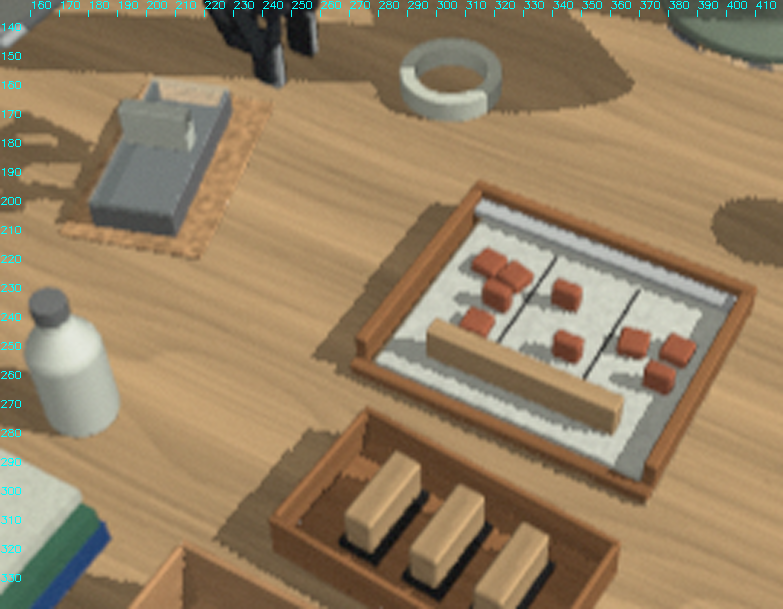

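View pics/u2.png

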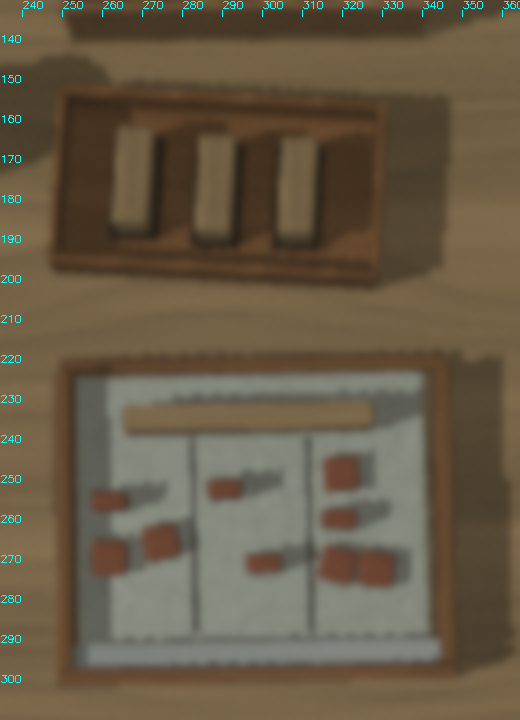

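Run:
```python
from h import *
im=cv2.imread("pics/u2_full.png");hsv=cv2.cvtColor(im,cv2.COLOR_BGR2HSV)
m=(cv2.inRange(hsv,(0,110,60),(12,255,255))|cv2.inRange(hsv,(170,110,60),(180,255,255)));m[:235]=0;m[300:]=0;m[:,:250]=0;m[:,345:]=0
n,l,s,c=cv2.connectedComponentsWithStats(m)
for i in range(1,n):
    if s[i,4]>10:
        p=onz("top",c[i],.03);print(s[i,2:],"board x,y",((p[:2]-[.4917,.0205])*1e3).round())
print(finish_job())
```

```text
[ 7  7 48] board x,y [ 24. -54.]
[ 7  3 20] board x,y [15. 15.]
[ 8  4 23] board x,y [ 9. 85.]
[ 7  3 20] board x,y [ -3. -52.]
[ 8  7 49] board x,y [-16.  54.]
[ 8  7 54] board x,y [-25.  86.]
[ 17   9 107] board x,y [-32. -64.]
[ 7  3 18] board x,y [-29.  -8.]
the job is handed in; nothing more can be done
None
```

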